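# Put the loose sight glasses back in the stock drawer, sorted by length

### The arm

A 6-joint arm with a two-finger parallel gripper is mounted at the origin on the work surface. World frame = base frame: x ahead of the robot, y to its left, z up, the work surface at z = 0. Lengths are in m, angles in rad, forces in N, time in s.
With the tool pointing down it reaches from about 0.425 to 0.95 m from the base axis. Payload 3.5 kg.
Tool frame: the origin (TCP) lies at the very end of the fingers, on their centre line; the grasp point (between the pads) lies 19 mm behind it; y points along the fingers, z is the direction in which the jaws open and shut, and the axes are right-handed (so a half turn about y gives the same grasp; the last joint's range is limited). The gripper opens to 85 mm and grips with 20 to 120 N. Pads are 22 mm wide; open, the fingers measure 114 mm over their backs; the gripper's body (76 mm by 85 mm) begins 54 mm behind the grasp point. The pads swing forward as they close: fully open they stand 13 mm farther back than shut.
Start: joints at [-1.426, 0.286, 1.577, -0, 1.279, -0.15], TCP at [0.196, -0.646, 0.231] pointing down, gripper open.
Joint ranges: [-2.77, 2.77], [-0.9, 2.22], [0.21, 2.48], [-1.53, 4.67], [0.24, 2.81], [-2.84, 2.84]. Speed limits (rad/s): [2.79, 2.79, 3.14, 3.14, 3.14, 3.14].

### API

Orientations are given as a unit quaternion [x, y, z, w].
In Python, from plant import ctrl gives the robot as it stands. The module is installed in compiled form; this text tells all that it offers.
- The arm moves only by the tool jog_arm, never from a script. Its argument "deltas" is a list of rows, each a list of 3 entries, a list of its own where there are three numbers: the turn, a rotation vector about the tool's x, y, z in rad, then the shift along the tool's x, y, z in m, then the opening, from 0 (shut) to 1 (fully open). In form: [[[wx, wy, wz], [dx, dy, dz], gripper], ...]. A call has 1 to 10 rows; each row is the pose to reach, as a shift and turn from the pose measured when the call began, along the tool's axes at that moment; what a row does not reach only later rows make up. A row lasts 1/12 s, in which the tool goes at most 41.7 mm and 7.16 degrees, less where a joint would pass 70% of its speed; a pose out of reach is approached as far as the arm can. A call with a gripper value outside its range is refused whole. The fingers move at their own pace and stop on an object; "force" is the grip in N (left out, the last holds). Time passes only in rows, so rows that repeat a pose let the fingers close. It gives the time, the measured TCP pose, the force and the opening at its end, in the units of the state.
- ctrl.get_state(): the state, without advancing time (a new reading comes with each control period).
- ctrl.read_camera(name): name is "scene" or "top" or "wrist"; returns a dict with "pixels" (480x640x3 uint8, blue, green, red), "range_z" (480x640 float32, m along the optical axis (not along the pixel's ray), 0 where there is no reading), "fx", "fy", "cx", "cy" (pixels), "T" (4x4, takes a point from camera to world coordinates); the wrist camera has in their place "mount" (4x4, takes a point from camera to tool coordinates, whose origin is the TCP and whose axes are the tool frame's). Camera axes: x right, y up, looking along -z (the intrinsics and any distortion apply to the point x, -y, -z); pixel columns grow to the right and rows downward; lengths in m; the calibration is good to about 2 mm. The wrist camera is an equidistant fisheye: a pixel r from the principal point sees the ray r / f radians off the axis. A picture is of the moment at which its call begins: read the wrist's pose just before it.
- ctrl.sign_off(): hands the job in, once; it reports no verdict.
The state is a dict: "time": time; "qpos": joint angles; "dq": joint speeds; "joint_efforts": joint torques, N m; "eef_pos": TCP position; "tcp_rot": TCP orientation; "contact_force": force on the tool from outside, world axes, zero at the start; "wrist_torque": the same for the moment, N m; "opening": opening from 0.0 (shut) to 1.0 (fully open).
Only numpy, scipy, OpenCV 4.12 (cv2) and the standard library are available. Lean on these libraries where they do the work, as an engineer would, in place of code of your own. Each camera call takes 0.05 s, during which the arm holds its last target.

### The job

Open the stock drawer and put every loose sight glass from the counter back in it, sorted by length: each lies flat across the row that is just wide enough for it, one behind another, none stacked; then push the drawer fully shut. They are glass, so grip them lightly and set them down rather than letting them fall, and leave the other goods on the counter where they are.

Things in the scene. Friction and masses are not known exactly. Their poses are not given: they have to be found in the camera images.
- short1: A short in-line sight glass: clear round tube, 24 mm diameter, between two brass hexagon ends 28 mm across flats (32 over corners), each 11 mm long; 50 mm long over all, about 90 g, lying on a flat of its hexagons. Origin at its centre, 14 mm above what it lies on; its x axis runs along its length. Glass: a grip of 25 N (on each finger) cracks it, 8 N holds it well. It may be absent
- short2: A short in-line sight glass: clear round tube, 24 mm diameter, between two brass hexagon ends 28 mm across flats (32 over corners), each 11 mm long; 50 mm long over all, about 90 g, lying on a flat of its hexagons. Origin at its centre, 14 mm above what it lies on; its x axis runs along its length. Glass: a grip of 25 N (on each finger) cracks it, 8 N holds it well. It may be absent
- short3: A short in-line sight glass: clear round tube, 24 mm diameter, between two brass hexagon ends 28 mm across flats (32 over corners), each 11 mm long; 50 mm long over all, about 90 g, lying on a flat of its hexagons. Origin at its centre, 14 mm above what it lies on; its x axis runs along its length. Glass: a grip of 25 N (on each finger) cracks it, 8 N holds it well. It may be absent
- medium1: A medium in-line sight glass: clear round tube, 24 mm diameter, between two brass hexagon ends 28 mm across flats (32 over corners), each 11 mm long; 70 mm long over all, about 90 g, lying on a flat of its hexagons. Origin at its centre, 14 mm above what it lies on; its x axis runs along its length. Glass: a grip of 25 N (on each finger) cracks it, 8 N holds it well. It may be absent
- medium2: A medium in-line sight glass: clear round tube, 24 mm diameter, between two brass hexagon ends 28 mm across flats (32 over corners), each 11 mm long; 70 mm long over all, about 90 g, lying on a flat of its hexagons. Origin at its centre, 14 mm above what it lies on; its x axis runs along its length. Glass: a grip of 25 N (on each finger) cracks it, 8 N holds it well. It may be absent
- medium3: A medium in-line sight glass: clear round tube, 24 mm diameter, between two brass hexagon ends 28 mm across flats (32 over corners), each 11 mm long; 70 mm long over all, about 90 g, lying on a flat of its hexagons. Origin at its centre, 14 mm above what it lies on; its x axis runs along its length. Glass: a grip of 25 N (on each finger) cracks it, 8 N holds it well. It may be absent
- long1: A long in-line sight glass: clear round tube, 24 mm diameter, between two brass hexagon ends 28 mm across flats (32 over corners), each 11 mm long; 90 mm long over all, about 90 g, lying on a flat of its hexagons. Origin at its centre, 14 mm above what it lies on; its x axis runs along its length. Glass: a grip of 25 N (on each finger) cracks it, 8 N holds it well. It may be absent
- long2: A long in-line sight glass: clear round tube, 24 mm diameter, between two brass hexagon ends 28 mm across flats (32 over corners), each 11 mm long; 90 mm long over all, about 90 g, lying on a flat of its hexagons. Origin at its centre, 14 mm above what it lies on; its x axis runs along its length. Glass: a grip of 25 N (on each finger) cracks it, 8 N holds it well. It may be absent
- row_short (a point): The drawer's row for the short sight glasses: the leftmost (+y side of the drawer), 64 mm wide, 186 mm front to back. The point is the middle of the front edge of its lined floor, 14 mm above the counter, and moves with the drawer; x runs along the row to its back, y across the row, z up. Glasses lie across it (length along this y), one behind another along x. Dividers stand 22 mm above the floor
- row_medium (a point): The drawer's row for the medium sight glasses: the middle, 84 mm wide, 186 mm front to back. The point is the middle of the front edge of its lined floor, 14 mm above the counter, and moves with the drawer; x runs along the row to its back, y across the row, z up. Glasses lie across it (length along this y), one behind another along x. Dividers stand 22 mm above the floor
- row_long (a point): The drawer's row for the long sight glasses: the rightmost (-y side), 104 mm wide, 186 mm front to back. The point is the middle of the front edge of its lined floor, 14 mm above the counter, and moves with the drawer; x runs along the row to its back, y across the row, z up. Glasses lie across it (length along this y), one behind another along x. Dividers stand 22 mm above the floor
- handle (a point): Middle of the drawer's handle: a level steel bar along y, 10 mm thick, 110 mm long, 44 mm above the counter, its centre line 38 mm in front of the drawer's front. x points from it into the fixed cabinet, which is 300 mm wide, 260 mm deep and 78 mm high. The drawer's front is 12 mm thick and rises 54 mm above the rows' floor, its sides and back 34 mm
- drawer (a joint): How far the drawer is drawn out, m: 0 shut, 0.200 at its stop. It slides along the handle's -x, needs 2 to 3 N, and stays where it is left. Fully out, the rows' back ends are just clear of the cabinet
- tape_roll: Bystander: white roll of sealing tape, 54 mm diameter, 14 mm high, lying flat. Origin at the centre of its underside
- ball_valve: Bystander: nickel-plated ball valve with a flat black lever, 60 mm long body, 45 mm high over all; lever reaches 52 mm along its x. Origin under its centre
- brass_tee: Bystander: brass pipe tee, 60 mm long with a 32 mm branch along its y, 30 mm high, no glass in it. Origin under its centre
- pump: Bystander: dark circulation pump, 166 mm long along its x, 134 mm high, 2.2 kg, right of the cabinet. Origin under its centre
- thermo_head: Bystander: white thermostatic head standing upright, 52 mm diameter, 82 mm high. Origin at the centre of its underside
Not all that is in view belongs to the job. Leave any purple or turquoise look-alike of the long2 alone.

How it is judged:
By the outcome, as a careful person would: the job done as asked, in the order asked, and still so for the second after the job is handed in, with the robot touching nothing.
Of short1, short2, short3, medium1, medium2, medium3, long1, long2 only 5 to 7 are there at a start; the rules pass over those that are not, and their reading is None.
At some moment in a run one of short1, short2, short3, medium1, medium2, medium3, long1, long2 may be knocked a few centimetres aside while the robot is not near it.
It also fails if it takes over 210 s, if anything falls off the work surface, if the arm or the gripper's body presses on something with over 40 N, if the wrist force passes 120 N, or if a joint passes its speed limit or range.

## Working session

There is one attempt and no reset: what is moved stays moved. The work goes in short steps, Python scripts to look and compute and a tool call to move; the robot and the scene stay as the last step left them, time stands still between calls to the robot, and variables do not carry over. Pictures are saved under pics/ and viewed, and the job is handed in when it is done.

Besides the shell and the picture viewer there is one more tool, called after "Emit:" as name(argument=value, ...), one argument or row to a line, values as JSON. jog_arm: Moves the arm, as the interface text tells. Its arguments: {"type":"object","properties":{"deltas":{"type":"array","items":{"type":"array"}},"force":{"type":"number"}},"required":["deltas"]}

```bash
mkdir -p pics; ls; cat > h.py <<'E'
import numpy as np, cv2
from scipy.spatial.transform import Rotation as R
from plant import ctrl
def cam(n):
    return ctrl.read_camera(n)
def world(c,u,v,z=None):
    """pixel->world via depth, or onto plane z"""
    T=np.array(c["T"])
    d=np.array([(u-c["cx"])/c["fx"],-(v-c["cy"])/c["fy"],-1.0])
    if z is None:
        r=c["range_z"][int(round(v)),int(round(u))]
        return T[:3,:3]@(d*r)+T[:3,3]
    w=T[:3,:3]@d; return T[:3,3]+w*(z-T[2,3])/w[2]
def proj(c,p):
    T=np.array(c["T"]); q=T[:3,:3].T@(np.array(p)-T[:3,3])
    return c["cx"]+c["fx"]*q[0]/-q[2], c["cy"]-c["fy"]*q[1]/-q[2]
E
python3 - <<'E'
from h import *
s=ctrl.get_state(); print(s)
for n in("scene","top","wrist"):
    c=cam(n); cv2.imwrite(f"pics/{n}0.png",c["pixels"]); print(n,{k:np.round(v,4).tolist() for k,v in c.items() if k not in("pixels","range_z")})
E
```

```text
pics
{'time': 0.0, 'qpos': array([-1.42600676e+00,  2.87189845e-01,  1.57815904e+00,  1.15219795e-05,
        1.27862051e+00, -1.50041116e-01]), 'dq': array([ 0.00039942,  0.00112474,  0.00097045, -0.00035539, -0.00029034,
       -0.0004773 ]), 'joint_efforts': array([-4.05894398e-04, -4.05981624e+01, -2.92628825e+01, -1.49699686e-04,
        5.82716981e-03,  7.15258039e-06]), 'eef_pos': array([ 0.19604902, -0.64521873,  0.22994079]), 'tcp_rot': array([-0.10385391,  0.70027749, -0.6985969 ,  0.10386613]), 'contact_force': array([ 0.42995144, -0.39482412, -0.89509066]), 'wrist_torque': array([-0.00947419, -0.03977266,  0.0307376 ]), 'opening': 0.9994038762603835}
scene {'fx': 562.7695, 'fy': 562.7695, 'cx': 318.3984, 'cy': 239.0877, 'T': [[0.8495, -0.2929, 0.4389, 1.2209], [0.5271, 0.5092, -0.6803, -1.1035], [-0.0243, 0.8093, 0.5869, 0.9591], [0.0, 0.0, 0.0, 1.0]]}
top {'fx': 452.0282, 'fy': 452.0282, 'cx': 317.5238, 'cy': 234.6434, 'T': [[-0.0169, 0.9805, -0.1959, 0.3451], [-0.9999, -0.0158, 0.007, -0.0627], [0.0038, 0.196, 0.9806, 1.0972], [0.0, 0.0, 0.0, 1.0]]}
wrist {'fx': 371.6483, 'fy': 371.6483, 'cx': 319.9799, 'cy': 240.8697, 'mount': [[-0.0002, -0.9589, -0.2836, -0.0736], [0.0002, 0.2836, -0.9589, -0.1433], [1.0, -0.0003, 0.0001, 0.001], [0.0, 0.0, 0.0, 1.0]]}
```

View pics/top0.png

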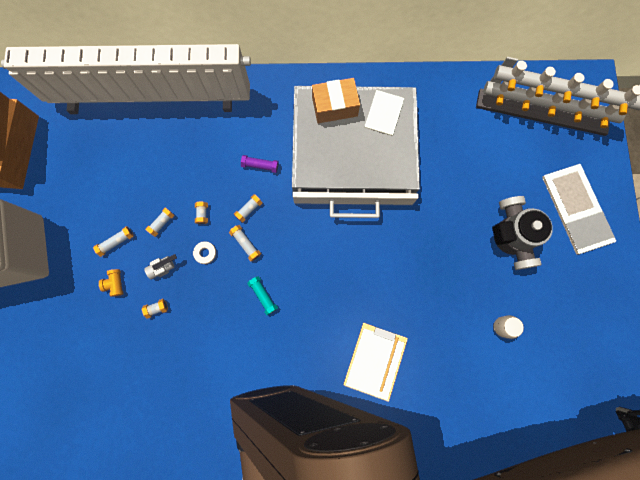

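View pics/scene0.png

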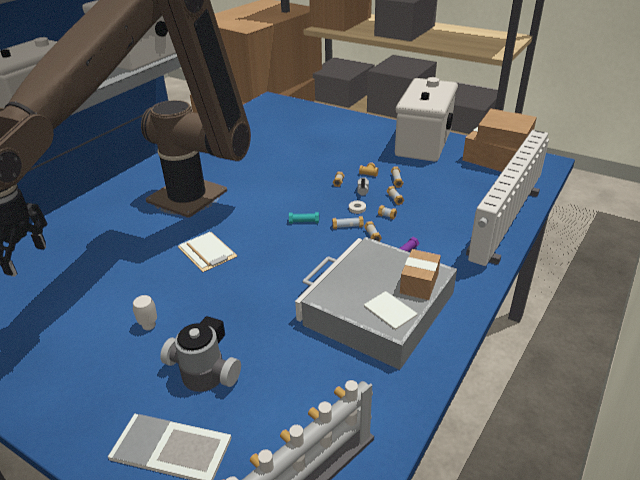

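View pics/wrist0.png

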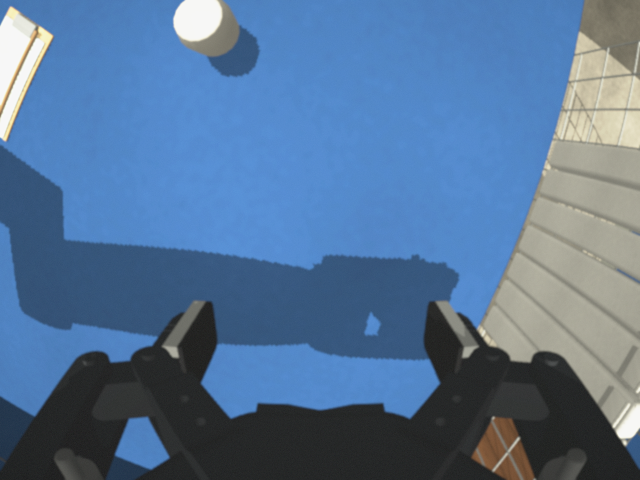

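The top view shows six candidate glasses at (113,241), (160,222), (202,212), (249,208), (245,243) and (154,309). The brass tee (112,284), valve (158,267) and tape (204,252) are bystanders. The purple (260,164) and turquoise (263,296) pieces are decoys.

```bash
cat > find.py <<'E'
from h import *
def detect(save=None, c=None, maxlen=0.11):
    c=c or cam("top"); im=c["pixels"]; hsv=cv2.cvtColor(im,cv2.COLOR_BGR2HSV)
    # everything that is not blue counter and not too tall, via depth height
    uu,vv=np.meshgrid(np.arange(640),np.arange(480))
    T=np.array(c["T"]); r=c["range_z"]
    P=np.stack([(uu-c["cx"])/c["fx"]*r,-(vv-c["cy"])/c["fy"]*r,-r],-1)@T[:3,:3].T+T[:3,3]
    br=((hsv[...,0]>=10)&(hsv[...,0]<=28)&(hsv[...,1]>120)&(hsv[...,2]>90)).astype(np.uint8)
    out=[]
    n,l,st,ce=cv2.connectedComponentsWithStats(br)
    caps=[]
    for i in range(1,n):
        if st[i,4]<12: continue
        z=np.median(P[l==i][:,2])
        p=world(c,*ce[i],z=0.016)
        caps.append((ce[i],st[i,4],p,z))
    return c,P,caps,br
if __name__=="__main__":
    c,P,caps,br=detect()
    for a in caps: print(np.round(a[0],1),a[1],np.round(a[2],4),round(float(a[3]),4))
    cr=c["pixels"][150:330,80:290]; cv2.imwrite("pics/crop1.png",cv2.resize(cr,None,fx=3.3,fy=3.3,interpolation=cv2.INTER_CUBIC))
    for n,(u,v) in dict(handle=(355,215),h_l=(331,213),h_r=(380,217),tl=(294,192),tr=(417,195),front=(356,204),tl2=(294,88),tr2=(416,88)).items(): print(n,np.round(world(c,u,v),4))
E
python3 find.py
```

```text
[349.6  92.7] 407 [ 0.9365 -0.1603  0.016 ] 0.1391
[511.5  84.3] 76 [ 0.9542 -0.5848  0.016 ] 0.137
[326.2 104. ] 707 [ 0.9056 -0.0988  0.016 ] 0.1374
[539.1  90.3] 82 [ 0.9361 -0.6554  0.016 ] 0.1371
[566.9  96.3] 82 [ 0.918 -0.726  0.016] 0.1374
[499.7  99.2] 69 [ 0.9125 -0.55    0.016 ] 0.0672
[594.8 102.2] 85 [ 0.9002 -0.7965  0.016 ] 0.1369
[ 10.  116.3] 223 [0.8838 0.7137 0.016 ] 0.0909
[525.6 104.9] 73 [ 0.8955 -0.6158  0.016 ] 0.0666
[623.1 108.3] 91 [ 0.8821 -0.8677  0.016 ] 0.1371
[551.5 110.6] 71 [ 0.8784 -0.6811  0.016 ] 0.0669
[577.8 116.2] 72 [ 0.8618 -0.7471  0.016 ] 0.0679
[604.2 122. ] 71 [ 0.8449 -0.8132  0.016 ] 0.0678
[  0.6 165. ] 21 [0.7522 0.7219 0.016 ] 0.0904
[  4.1 184. ] 13 [0.7022 0.7072 0.016 ] 0.0337
[256.4 199.5] 54 [0.6523 0.0794 0.016 ] 0.0277
[200.8 204. ] 53 [0.643  0.2166 0.016 ] 0.0283
[167.8 212.5] 52 [0.6227 0.297  0.016 ] 0.0271
[239.1 216.3] 56 [0.6103 0.1214 0.016 ] 0.0274
[201.  219.7] 64 [0.6033 0.2146 0.016 ] 0.0279
[234.3 229.5] 57 [0.5772 0.1327 0.016 ] 0.0267
[126.8 232.3] 60 [0.5745 0.3943 0.016 ] 0.0269
[151.1 230.8] 53 [0.5774 0.3354 0.016 ] 0.0269
[ 97.7 250.4] 55 [0.5309 0.4617 0.016 ] 0.0269
[253.9 255. ] 63 [0.5136 0.0842 0.016 ] 0.0266
[111.4 283. ] 401 [0.4516 0.4229 0.016 ] 0.0261
[161.5 305.5] 65 [0.3966 0.301  0.016 ] 0.027
[145.3 311.5] 63 [0.3831 0.3384 0.016 ] 0.0271
[389.1 362.4] 129 [ 0.2575 -0.2307  0.016 ] 0.0146
handle [ 0.6007 -0.1604  0.0499]
h_l [ 0.606  -0.1032  0.0521]
h_r [ 0.6071 -0.2275 -0.0014]
tl [ 0.6536 -0.0163  0.0713]
tr [ 0.6412 -0.3058  0.073 ]
front [ 0.6407 -0.1683  0.0019]
tl2 [ 0.9145 -0.0186  0.0831]
tr2 [ 0.9547 -0.3374  0.0029]
```

View pics/crop1.png

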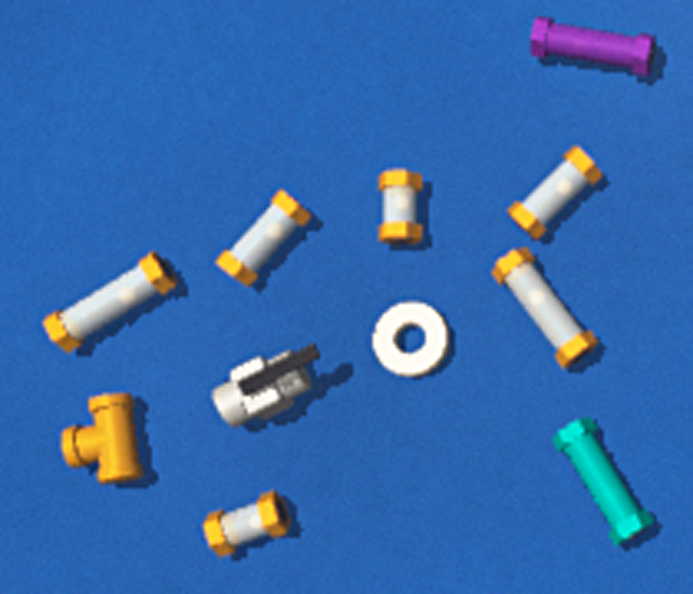

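```bash
python3 - <<'E'
from find import *
c,P,_,_=detect()
H=P[...,2]
# handle pixels z 0.04-0.055
m=(H>0.040)&(H<0.056)&(P[...,0]>0.55)&(P[...,0]<0.64)&(P[...,1]>-0.26)&(P[...,1]<-0.06)
q=P[m]; print(len(q),q.min(0),q.max(0),np.median(q,0))
for ys in np.arange(-.24,-.08,.02):
    k=q[abs(q[:,1]-ys)<.01]; 
    if len(k): print(round(ys,2),len(k),np.round(k.min(0),4),np.round(np.median(k,0),4))
m=(H>0.060)&(H<0.085)&(P[...,0]>0.6)&(P[...,0]<0.70)&(P[...,1]>-0.4)&(P[...,1]<0.05)
q=P[m]
for ys in np.arange(-.34,0.01,.02):
    k=q[abs(q[:,1]-ys)<.01]
    if len(k): print('front',round(ys,2),len(k),np.round(k[:,0].min(),4), np.round(np.median(k[:,2]),4))
print(q[:,1].min(),q[:,1].max())
m=(H>0.070)&(H<0.085)&(P[...,0]>0.66)&(P[...,0]<0.95)&(P[...,1]>-0.45)&(P[...,1]<0.1)
q=P[m]; print(cv2.minAreaRect(q[:,:2].astype(np.float32)), np.median(q[:,2]))
cr=c["pixels"][70:230,270:440]; cv2.imwrite("pics/crop2.png",cv2.resize(cr,None,fx=3.3,fy=3.3,interpolation=cv2.INTER_CUBIC))
E
```

```text
405 [ 0.59467875 -0.2595174   0.04018267] [ 0.63999797 -0.10085186  0.05558952] [ 0.60664256 -0.17448487  0.04914158]
-0.24 16 [ 0.6363 -0.2498  0.0402] [ 0.6376 -0.2402  0.0501]
-0.22 80 [ 0.5956 -0.2296  0.0439] [ 0.6198 -0.2154  0.0494]
-0.2 62 [ 0.5947 -0.21    0.0406] [ 0.6031 -0.2024  0.0493]
-0.18 48 [ 0.5954 -0.1894  0.041 ] [ 0.6009 -0.1795  0.0488]
-0.16 51 [ 0.5966 -0.1699  0.0417] [ 0.6012 -0.1606  0.049 ]
-0.14 37 [ 0.5969 -0.1495  0.0436] [ 0.6016 -0.1414  0.0493]
-0.12 36 [ 0.5986 -0.1297  0.0451] [ 0.6022 -0.1198  0.0496]
-0.1 68 [ 0.5989 -0.109   0.0412] [ 0.6191 -0.1047  0.049 ]
front -0.32 9 0.6565 0.0771
front -0.3 209 0.6346 0.0782
front -0.28 209 0.6357 0.0785
front -0.26 207 0.6363 0.0784
front -0.24 202 0.6368 0.0781
front -0.22 205 0.6375 0.0785
front -0.2 198 0.638 0.0785
front -0.18 191 0.6382 0.0784
front -0.16 196 0.6391 0.0782
front -0.14 184 0.6385 0.0784
front -0.12 198 0.639 0.0785
front -0.1 190 0.641 0.0783
front -0.08 201 0.6416 0.0783
front -0.06 176 0.6417 0.0784
front -0.04 187 0.6423 0.0781
front -0.02 170 0.6433 0.0779
-0.3108971673214635 -0.011162316490336055
((0.8012767434120178, -0.10578463971614838), (0.41809380054473877, 0.2817891240119934), 88.33937072753906) 0.07941768568845475
```

All six have gold caps and clear tubes, so they match; purple and turquoise don't. By cap spacing they are two short, two medium and two long. The cabinet yaw is about -0.03 and the handle is near (0.601, -0.162).

```bash
cat > plan.py <<'E'
from h import *
def plan(x,y,z,psi,verb=True):
    s=ctrl.get_state(); p=np.array(s["eef_pos"]); M=R.from_quat(s["tcp_rot"])
    A=M.as_matrix(); cur=np.arctan2(A[1,2],A[0,2]); q=s["qpos"]
    k0=cur-(q[0]-q[5]) ; 
    best=None
    for a in (psi,psi+np.pi,psi-np.pi,psi+2*np.pi,psi-2*np.pi):
        # q6 predicted: psi = q1 - q6 + k
        q1=np.arctan2(y,x); q6=q1-(a-k0)
        if best is None or abs(q6)<abs(best[1]): best=(a,q6)
    a,q6=best
    G=np.array([[np.sin(a),0,np.cos(a)],[-np.cos(a),0,np.sin(a)],[0,-1,0]])
    tr=(M.inv()*R.from_matrix(G)).as_rotvec(); d=A.T@(np.array([x,y,z])-p)
    print("t=%.1f"%s["time"],"cur",np.round(p,4),"psi %.3f"%cur,"q6 %.2f"%q[5],"open %.2f"%s["opening"],"F",np.round(s["contact_force"],1))
    print(" -> psi %.3f q6 %.2f  turn"%(a,q6),np.round(tr,3),"shift",np.round(d,4), "rows>=",int(np.ceil(max(np.linalg.norm(d)/.0417,np.degrees(np.linalg.norm(tr))/7.16))))
if __name__=="__main__":
    import sys
    v=[float(a) for a in sys.argv[1:]]; plan(*v)
E
python3 plan.py 0.600 -0.188 0.16 -0.03; python3 plan.py .60 .2 .16 1.0
```

```text
t=0.2 cur [ 0.1961 -0.6456  0.2307] psi -1.276 q6 -0.15 open 1.00 F [0.  0.  0.3]
 -> psi -0.030 q6 -0.27  turn [ 1.000e-03 -1.246e+00 -1.000e-03] shift [-0.5194  0.0711 -0.3204] rows>= 15
t=0.2 cur [ 0.1961 -0.6456  0.2307] psi -1.276 q6 -0.15 open 1.00 F [0.  0.  0.3]
 -> psi 1.000 q6 -0.68  turn [ 0.000e+00 -2.276e+00 -1.000e-03] shift [-0.6321  0.0715 -0.6917] rows>= 23
```

Emit:
jog_arm(
  deltas=[
    [[0,-1.246,0],[-0.519,0.03,-0.32],0.4],
    [[0,-1.246,0],[-0.519,0.03,-0.32],0.4],
    [[0,-1.246,0],[-0.519,0.03,-0.32],0.4],
    [[0,-1.246,0],[-0.519,0.03,-0.32],0.4],
    [[0,-1.246,0],[-0.519,0.03,-0.32],0.4],
    [[0,-1.246,0],[-0.519,0.03,-0.32],0.4],
    [[0,-1.246,0],[-0.519,0.03,-0.32],0.4],
    [[0,-1.246,0],[-0.519,0.03,-0.32],0.4],
    [[0,-1.246,0],[-0.519,0.03,-0.32],0.4],
    [[0,-1.246,0],[-0.519,0.03,-0.32],0.4],
  ],
  force=20,
)

```text
time: 1.08
eef_pos: [0.4725, -0.3321, 0.2108]
tcp_rot: [-0.494, 0.506, -0.506, 0.494]
contact_force: [0.5, -0.9, 0.2]
opening: 0.397
```

```bash
python3 plan.py 0.600 -0.188 0.16 -0.03
```

```text
t=1.1 cur [ 0.4725 -0.3321  0.2108] psi -0.024 q6 -0.76 open 0.40 F [ 0.5 -0.9  0.2]
 -> psi -0.030 q6 -0.27  turn [-0.     0.006 -0.001] shift [-0.147   0.0509  0.124 ] rows>= 5
```

Emit:
jog_arm(
  deltas=[
    [[0,0.006,0],[-0.147,0.05,0.124],0.36],
    [[0,0.006,0],[-0.147,0.05,0.124],0.36],
    [[0,0.006,0],[-0.147,0.05,0.124],0.36],
    [[0,0.006,0],[-0.147,0.05,0.124],0.36],
    [[0,0.006,0],[-0.147,0.05,0.124],0.36],
    [[0,0.006,0],[-0.147,0.05,0.124],0.36],
    [[0,0.006,0],[-0.147,0.05,0.124],0.36],
  ],
)

```text
time: 1.67
eef_pos: [0.6003, -0.1862, 0.1598]
tcp_rot: [-0.493, 0.507, -0.506, 0.493]
contact_force: [0.4, -0.0, -0.2]
opening: 0.363
```

```bash
python3 plan.py 0.600 -0.188 0.026 -0.03; python3 - <<'E'
from find import *
c=cam("wrist"); cv2.imwrite("pics/w1.png",c["pixels"])
c,P,caps,_=detect()
cv2.imwrite("pics/t1.png",c["pixels"])
E
```

```text
t=1.7 cur [ 0.6003 -0.1862  0.1598] psi -0.027 q6 -0.44 open 0.36 F [ 0.4 -0.  -0.2]
 -> psi -0.030 q6 -0.27  turn [ 0.002  0.003 -0.001] shift [ 0.002   0.1338 -0.    ] rows>= 4
```

View pics/w1.png

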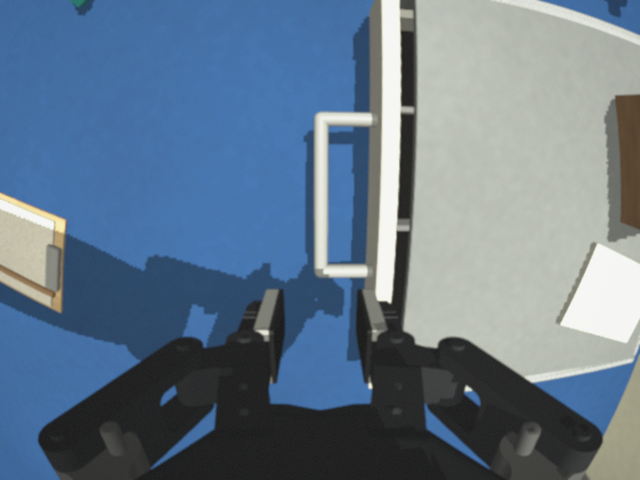

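Handle at (321,115–270) is centred between the fingers; descending onto it.

Emit:
jog_arm(
  deltas=[
    [[0,0.003,0],[0,0.04,0],0.36],
    [[0,0.003,0],[0,0.08,0],0.36],
    [[0,0.003,0],[0,0.11,0],0.36],
    [[0,0.003,0],[0,0.125,0],0.36],
    [[0,0.003,0],[0,0.134,0],0.36],
    [[0,0.003,0],[0,0.134,0],0.36],
  ],
)

```text
time: 2.27
eef_pos: [0.5982, -0.1892, 0.0254]
tcp_rot: [-0.491, 0.51, -0.508, 0.491]
contact_force: [-1.0, 0.1, 0.0]
opening: 0.359
```

Emit:
jog_arm(
  deltas=[
    [[0,0,0],[0,0,0],0],
    [[0,0,0],[0,0,0],0],
    [[0,0,0],[0,0,0],0],
    [[0,0,0],[0,0,0],0],
    [[0,0,0],[0,0,0],0],
    [[0,0,0],[0,0,0],0],
  ],
  force=40,
)

```text
time: 2.77
eef_pos: [0.5994, -0.1907, 0.0274]
tcp_rot: [0.492, -0.508, 0.509, -0.491]
contact_force: [-1.2, -5.4, 4.0]
opening: 0.098
```

Emit:
jog_arm(
  deltas=[
    [[0,0,0],[0,0,-0.01],0],
    [[0,0,0],[0,0,-0.03],0],
    [[0,0,0],[0,0,-0.05],0],
    [[0,0,0],[0,0,-0.07],0],
    [[0,0,0],[0,0,-0.09],0],
    [[0,0,0],[0,0,-0.11],0],
    [[0,0,0],[0,0,-0.13],0],
    [[0,0,0],[0,0,-0.15],0],
    [[0,0,0],[0,0,-0.165],0],
    [[0,0,0],[0,0,-0.17],0],
  ],
)

```text
time: 3.6
eef_pos: [0.4284, -0.186, 0.0274]
tcp_rot: [0.492, -0.507, 0.51, -0.491]
contact_force: [3.5, -6.6, -7.1]
opening: 0.098
```

```bash
python3 plan.py 0.399 -0.184 0.027 -0.03
```

```text
t=3.6 cur [ 0.4284 -0.186   0.0274] psi -0.034 q6 -0.59 open 0.10 F [ 3.5 -6.6 -7.1]
 -> psi -0.030 q6 -0.40  turn [-0.002 -0.004  0.005] shift [-0.001   0.0003 -0.0295] rows>= 1
```

Emit:
jog_arm(
  deltas=[
    [[0,0,0],[0,0,-0.01],0],
    [[0,0,0],[0,0,-0.02],0],
    [[0,0,0],[0,0,-0.027],0],
    [[0,0,0],[0,0,-0.031],0],
    [[0,0,0],[0,0,-0.033],0],
  ],
)

```text
time: 4.02
eef_pos: [0.4178, -0.1883, 0.0324]
tcp_rot: [0.475, -0.491, 0.534, -0.499]
contact_force: [84.9, 12.4, -49.0]
opening: 0.099
```

```bash
python3 plan.py 0.399 -0.184 0.027 -0.03
```

```text
t=4.0 cur [ 0.4178 -0.1883  0.0324] psi -0.051 q6 -0.63 open 0.10 F [ 84.9  12.4 -49. ]
 -> psi -0.030 q6 -0.43  turn [-0.067 -0.021  0.017] shift [-0.0034  0.0041 -0.0193] rows>= 1
```

Emit:
jog_arm(
  deltas=[
    [[0,0,0],[0,0.001,0.004],0],
    [[-0.03,-0.01,0.01],[0,0.003,0.008],0],
    [[-0.067,-0.021,0.017],[0,0.005,0.01],0],
    [[-0.067,-0.021,0.017],[0,0.005,0.01],0],
  ],
)

```text
time: 4.35
eef_pos: [0.4321, -0.1883, 0.0318]
tcp_rot: [0.49, -0.507, 0.508, -0.494]
contact_force: [1.1, 7.0, 19.7]
opening: 0.094
```

```bash
python3 plan.py 0.399 -0.184 0.027 -0.03; python3 - <<'E'
from find import *
print(ctrl.get_state()["qpos"])
for n in("scene","top"):
    c=cam(n); cv2.imwrite(f"pics/{n}2.png",c["pixels"])
E
```

```text
t=4.3 cur [ 0.4321 -0.1883  0.0318] psi -0.031 q6 -0.60 open 0.09 F [ 1.1  7.  19.7]
 -> psi -0.030 q6 -0.41  turn [-0.004 -0.001 -0.003] shift [-0.0032  0.0047 -0.0332] rows>= 1
[-0.62914525  0.1107755   2.19562032  0.00609429  0.83321429 -0.60198359]
```

View pics/top2.png

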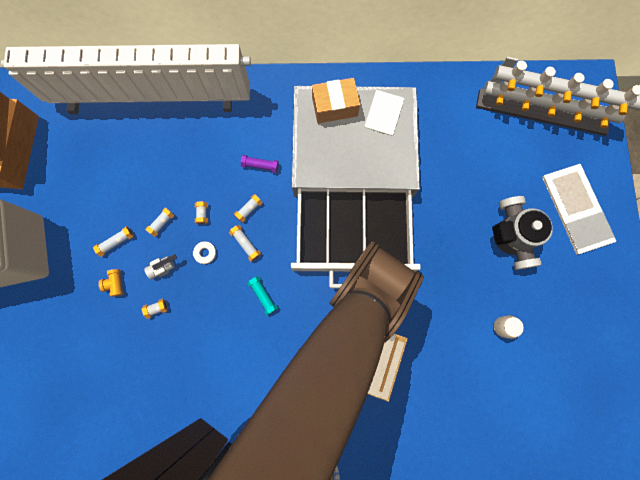

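View pics/scene2.png

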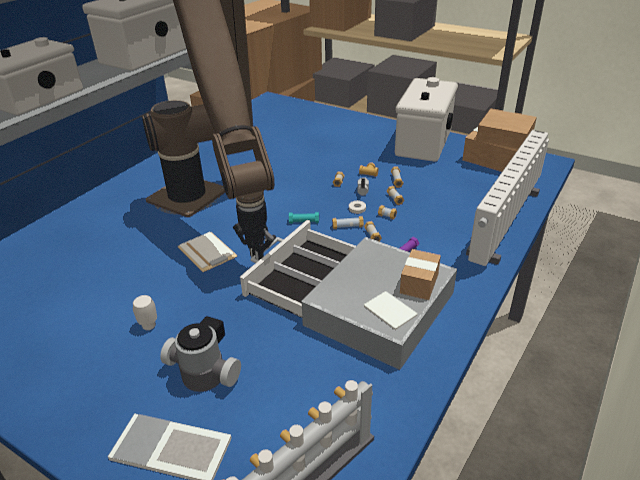

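```bash
python3 - <<'E'
from find import *
c,P,_,_=detect(); H=P[...,2]
m=(H>0.058)&(H<0.075)&(P[...,0]>0.4)&(P[...,0]<0.55)&(P[...,1]>-0.33)&(P[...,1]<0.02)
q=P[m]
for ys in np.arange(-.30,0.01,.02):
    k=q[abs(q[:,1]-ys)<.01]
    if len(k): print('front',round(ys,2),len(k),np.round([k[:,0].min(),np.median(k[:,0]),np.median(k[:,2])],4))
cr=c["pixels"][180:310,270:440]; cv2.imwrite("pics/crop3.png",cv2.resize(cr,None,fx=4,fy=4,interpolation=cv2.INTER_CUBIC))
E
```

```text
front -0.3 33 [0.4672 0.4715 0.0685]
front -0.28 35 [0.4675 0.4742 0.0693]
front -0.26 1 [0.4788 0.4788 0.0686]
front -0.16 4 [0.4787 0.4818 0.0677]
front -0.14 43 [0.4714 0.4783 0.0691]
front -0.12 54 [0.472  0.4778 0.0682]
front -0.1 54 [0.4727 0.4782 0.0685]
front -0.08 50 [0.4732 0.4794 0.0678]
front -0.06 49 [0.4739 0.4781 0.0686]
front -0.04 49 [0.4744 0.48   0.0684]
front -0.02 45 [0.4756 0.4806 0.0688]
front 0.0 5 [0.4762 0.4807 0.0694]
```

View pics/crop3.png

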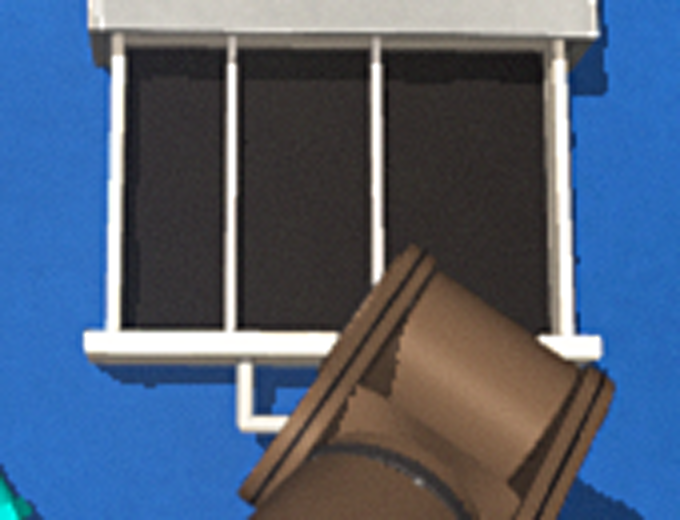

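The drawer is about 0.168 m out and not at its stop. The gripper tilted during the last pull, so I'll regrip square and pull in smaller steps.

Emit:
jog_arm(
  deltas=[
    [[0,0,0],[0,0,0],0.3],
    [[0,0,0],[0,0,0],0.3],
    [[0,0,0],[0,0.004,-0.001],0.3],
    [[0,0,0],[0,0.004,-0.001],0.3],
  ],
)

```text
time: 4.83
eef_pos: [0.4294, -0.1872, 0.0265]
tcp_rot: [0.49, -0.508, 0.508, -0.494]
contact_force: [0.4, -0.2, 0.1]
opening: 0.301
```

Emit:
jog_arm(
  deltas=[
    [[0,0,0],[0,0,0],0],
    [[0,0,0],[0,0,0],0],
    [[0,0,0],[0,0,0],0],
    [[0,0,0],[0,0,0],0],
    [[0,0,0],[0,0,0],0],
  ],
)

```text
time: 5.25
eef_pos: [0.4289, -0.1869, 0.0259]
tcp_rot: [-0.49, 0.508, -0.508, 0.494]
contact_force: [1.9, -1.1, -3.4]
opening: 0.1
```

Emit:
jog_arm(
  deltas=[
    [[0,0,0],[0,0,-0.004],0],
    [[0,0,0],[0,0,-0.008],0],
    [[0,0,0],[0,0,-0.012],0],
    [[0,0,0],[0,0,-0.012],0],
  ],
)

```text
time: 5.58
eef_pos: [0.4183, -0.1866, 0.0259]
tcp_rot: [0.488, -0.507, 0.51, -0.495]
contact_force: [10.3, 0.9, -9.1]
opening: 0.098
```

```bash
python3 plan.py 0.399 -0.184 0.027 -0.03; python3 -c "
from h import *
print(ctrl.get_state()['qpos'],ctrl.get_state()['joint_efforts'])"
```

```text
t=5.6 cur [ 0.4183 -0.1866  0.0259] psi -0.034 q6 -0.62 open 0.10 F [10.3  0.9 -9.1]
 -> psi -0.030 q6 -0.41  turn [-0.009 -0.004 -0.003] shift [-0.002  -0.0012 -0.0194] rows>= 1
[-0.64622173  0.0925553   2.23041887  0.01102013  0.81298922 -0.61967433] [ -2.45571747 -28.26740384 -20.87324381  -1.06888521   1.53407201
   0.04495625]
```

Emit:
jog_arm(
  deltas=[
    [[0,0,0],[0,0,-0.002],0],
    [[0,0,0],[0,0,-0.004],0],
    [[0,0,0],[0,0,-0.004],0],
  ],
)

```text
time: 5.83
eef_pos: [0.4184, -0.1867, 0.026]
tcp_rot: [0.484, -0.504, 0.515, -0.496]
contact_force: [20.7, 3.0, -17.4]
opening: 0.099
```

```bash
python3 plan.py 0.399 -0.184 0.027 -0.03; python3 -c "
from h import *
print(ctrl.get_state()['qpos'],ctrl.get_state()['joint_efforts'])"
```

```text
t=5.8 cur [ 0.4184 -0.1867  0.026 ] psi -0.038 q6 -0.63 open 0.10 F [ 20.7   3.  -17.4]
 -> psi -0.030 q6 -0.42  turn [-0.023 -0.008 -0.001] shift [-0.002  -0.0015 -0.0195] rows>= 1
[-0.64983003  0.08554353  2.23812325  0.02021942  0.79971739 -0.62563895] [ -5.31977266 -30.40817142 -19.56719935  -2.34988242   3.18720371
   0.10357522]
```

The TCP stays put while force builds, and the wrist picture showed a dark gap between front and cabinet at the start. So the drawer began about 19 mm open and is now at its stop. I'll release and rise.

Emit:
jog_arm(
  deltas=[
    [[-0.012,0,0],[0,0,0.002],0],
    [[-0.023,-0.008,0],[0,0,0.003],0.1],
    [[-0.023,-0.008,0],[0,0,0.002],0.35],
    [[-0.023,-0.008,0],[0,0,0.002],0.35],
    [[-0.023,-0.008,0],[0,0,0.002],0.35],
  ],
  force=20,
)

```text
time: 6.25
eef_pos: [0.4202, -0.1869, 0.0262]
tcp_rot: [-0.492, 0.508, -0.507, 0.493]
contact_force: [-0.3, -0.2, 0.5]
opening: 0.35
```

Emit:
jog_arm(
  deltas=[
    [[0,0,0],[0,-0.03,0],0.36],
    [[0,0,0],[0,-0.07,0],0.36],
    [[0,0,0],[0,-0.11,0],0.5],
    [[0,0,0],[0,-0.15,0],0.6],
    [[0,0,0],[0,-0.18,0],0.6],
  ],
)

```text
time: 6.67
eef_pos: [0.4206, -0.1876, 0.2102]
tcp_rot: [0.492, -0.506, 0.509, -0.493]
contact_force: [0.6, -0.2, 0.7]
opening: 0.598
```

```bash
python3 plan.py 0.62 0.10 0.16 -0.03
```

```text
t=6.7 cur [ 0.4206 -0.1876  0.2102] psi -0.031 q6 -0.61 open 0.60 F [ 0.6 -0.2  0.7]
 -> psi -0.030 q6 0.19  turn [-0.004 -0.001  0.001] shift [-0.2937  0.0506  0.1902] rows>= 9
```

```bash
python3 plan.py 0.63 0.10 0.16 0.785
```

```text
t=6.7 cur [ 0.4206 -0.1876  0.2102] psi -0.031 q6 -0.61 open 0.60 F [ 0.6 -0.2  0.7]
 -> psi 0.785 q6 -0.63  turn [-0.003 -0.816  0.003] shift [-0.294   0.0506  0.2002] rows>= 9
```

Emit:
jog_arm(
  deltas=[
    [[0,-0.816,0],[-0.294,0.04,0.2],0.6],
    [[0,-0.816,0],[-0.294,0.04,0.2],0.6],
    [[0,-0.816,0],[-0.294,0.04,0.2],0.6],
    [[0,-0.816,0],[-0.294,0.04,0.2],0.6],
    [[0,-0.816,0],[-0.294,0.04,0.2],0.6],
    [[0,-0.816,0],[-0.294,0.04,0.2],0.6],
    [[0,-0.816,0],[-0.294,0.04,0.2],0.6],
    [[0,-0.816,0],[-0.294,0.04,0.2],0.6],
    [[0,-0.816,0],[-0.294,0.04,0.2],0.6],
    [[0,-0.816,0],[-0.294,0.04,0.2],0.6],
  ],
)

```text
time: 7.5
eef_pos: [0.631, 0.1037, 0.1699]
tcp_rot: [-0.653, 0.268, -0.271, 0.654]
contact_force: [-0.9, -0.4, -0.8]
opening: 0.601
```

```bash
cat > wr.py <<'E'
from find import *
def wcam():
    s=ctrl.get_state(); c=cam("wrist")
    T=np.eye(4); T[:3,:3]=R.from_quat(s["tcp_rot"]).as_matrix(); T[:3,3]=s["eef_pos"]
    c["T"]=T@np.array(c["mount"]); return c,s
def wworld(c,u,v,z):
    x=(u-c["cx"])/c["fx"]; y=(v-c["cy"])/c["fy"]; th=np.hypot(x,y)
    k=np.sin(th)/th if th>1e-9 else 1
    d=c["T"][:3,:3]@np.array([x*k,-y*k,-np.cos(th)])
    return c["T"][:3,3]+d*(z-c["T"][2,3])/d[2]
def wcaps(z=0.022,zb=0):
    c,s=wcam(); hsv=cv2.cvtColor(c["pixels"],cv2.COLOR_BGR2HSV)
    br=((hsv[...,0]>=10)&(hsv[...,0]<=28)&(hsv[...,1]>120)&(hsv[...,2]>90)).astype(np.uint8)
    n,l,st,ce=cv2.connectedComponentsWithStats(br)
    L=[(ce[i],st[i,4],wworld(c,*ce[i],z)) for i in range(1,n) if st[i,4]>60]
    return c,s,L
def pairs(L):
    for i in range(len(L)):
        for j in range(i):
            a,b=L[i][2][:2],L[j][2][:2]; d=np.hypot(*(a-b))
            for nm,D in(("short",.039),("medium",.059),("long",.079)):
                if abs(d-D)<.006:
                    e=a-b; ax=np.arctan2(e[1],e[0])%np.pi
                    print(nm,"d %.4f"%d,"centre",np.round((a+b)/2,4),"axis %.3f"%ax,"grip psi %.3f"%(ax-np.pi/2), np.round(L[i][0]),np.round(L[j][0]))
E
cat > wlook.py <<'E'
import sys
from wr import *
c,s,L=wcaps(float(sys.argv[2]) if len(sys.argv)>2 else .022)
cv2.imwrite("pics/"+sys.argv[1],c["pixels"]); print("t %.1f"%s["time"],np.round(s["eef_pos"],4)); pairs(L)
E
python3 wlook.py w3.png; cat > tpairs.py <<'E'
from wr import *
c,P,caps,_=detect(); import sys
if len(sys.argv)>1: cv2.imwrite("pics/"+sys.argv[1],c["pixels"])
pairs([(a[0],a[1],world(c,*a[0],z=.022)) for a in caps if .02<a[3]<.06 and a[2][0]<.70])
E
python3 tpairs.py t3.png
```

```text
t 7.5 [0.631  0.1037 0.1699]
long d 0.0825 centre [0.6114 0.2514] axis 1.352 grip psi -0.219 [391. 103.] [473.  57.]
long d 0.0827 centre [0.5898 0.1718] axis 1.259 grip psi -0.312 [296. 149.] [391. 103.]
long d 0.0800 centre [0.5452 0.1082] axis 0.652 grip psi -0.919 [296. 149.] [197. 139.]
short d 0.0399 centre [0.6222 0.2084] axis 3.005 grip psi 1.435 [419. 144.] [391. 103.]
short d 0.0350 centre [0.5938 0.1273] axis 2.842 grip psi 1.272 [317. 188.] [296. 149.]
medium d 0.0605 centre [0.6322 0.1011] axis 2.372 grip psi 0.802 [318. 260.] [317. 188.]
medium d 0.0590 centre [0.6284 0.098 ] axis 2.280 grip psi 0.710 [239. 216.] [258. 201.]
short d 0.0350 centre [0.5926 0.1259] axis 2.821 grip psi 1.250 [234. 229.] [239. 216.]
medium d 0.0533 centre [0.5764 0.365 ] axis 1.692 grip psi 0.121 [149. 229.] [127. 232.]
long d 0.0798 centre [0.5515 0.425 ] axis 2.146 grip psi 0.575 [ 98. 250.] [127. 232.]
long d 0.0800 centre [0.5441 0.1072] axis 0.649 grip psi -0.922 [254. 255.] [234. 229.]
```

View pics/w3.png

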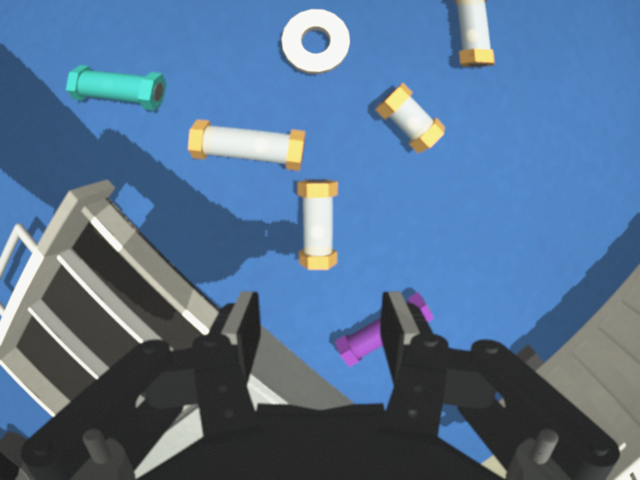

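View pics/t3.png

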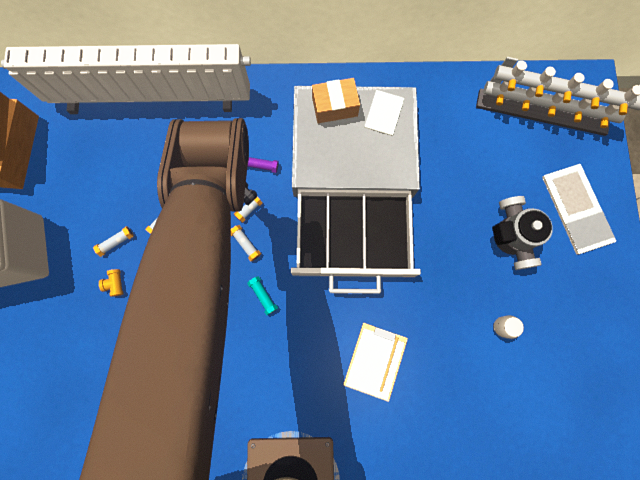

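The wrist view shows medium A at (318,224), between the fingers and matching the top-camera estimate. The top view shows the drawer clear at (355,232), so I'll measure the rows now.

```bash
python3 - <<'E'
from wr import *
c,P,_,_=detect(); H=P[...,2]
# rotate to drawer frame
psi=-0.0305; ex=np.array([np.cos(psi),np.sin(psi)]); ey=np.array([-np.sin(psi),np.cos(psi)])
X=P[...,:2]@ex; Y=P[...,:2]@ey
m=(H>.055)&(H<.075)&(P[...,0]<.55)&(P[...,0]>.38)&(P[...,1]>-.33)&(P[...,1]<.02)
print("front X",np.percentile(X[m],[1,50,99]),"Y",np.percentile(Y[m],[0.5,99.5]))
for lo,hi in((.47,.52),(.52,.57),(.57,.62)):
    m=(H>.028)&(H<.055)&(X>lo)&(X<hi)&(Y>-.35)&(Y<.05)
    h,e=np.histogram(Y[m],bins=np.arange(-.34,.04,.003)); print(lo,[(round(e[i],3),h[i]) for i in range(len(h)) if h[i]>4])
m=(H>.005)&(H<.024)&(X>.47)&(X<.62)&(Y>-.31)&(Y<.02); print("floor z",np.median(H[m]))
m=(H>.038)&(H<.053)&(X<.43)&(X>.36)&(Y>-.25)&(Y<-.07); print("handle",np.percentile(X[m],[5,50]),np.percentile(Y[m],[1,99]))
cr=c["pixels"][180:300,280:430]; cv2.imwrite("pics/crop4.png",cv2.resize(cr,None,fx=5,fy=5,interpolation=cv2.INTER_CUBIC))
E
```

```text
front X [0.4641233  0.46963716 0.47617941] Y [-0.28614803  0.00611418]
0.47 [(np.float64(-0.277), np.int64(16)), (np.float64(-0.274), np.int64(29)), (np.float64(-0.271), np.int64(24)), (np.float64(-0.169), np.int64(16)), (np.float64(-0.166), np.int64(16)), (np.float64(-0.163), np.int64(8)), (np.float64(-0.079), np.int64(15)), (np.float64(-0.013), np.int64(18)), (np.float64(-0.01), np.int64(18)), (np.float64(-0.007), np.int64(18))]
0.52 [(np.float64(-0.277), np.int64(21)), (np.float64(-0.274), np.int64(36)), (np.float64(-0.271), np.int64(36)), (np.float64(-0.166), np.int64(20)), (np.float64(-0.163), np.int64(19)), (np.float64(-0.079), np.int64(30)), (np.float64(-0.076), np.int64(5)), (np.float64(-0.013), np.int64(6)), (np.float64(-0.01), np.int64(32)), (np.float64(-0.007), np.int64(24))]
0.57 [(np.float64(-0.277), np.int64(21)), (np.float64(-0.274), np.int64(31)), (np.float64(-0.271), np.int64(32)), (np.float64(-0.166), np.int64(21)), (np.float64(-0.163), np.int64(21)), (np.float64(-0.079), np.int64(21)), (np.float64(-0.076), np.int64(21)), (np.float64(-0.013), np.int64(15)), (np.float64(-0.01), np.int64(20)), (np.float64(-0.007), np.int64(20))]
floor z 0.015127971600892964
handle [0.42237649 0.42559603] [-0.19968131 -0.08163436]
```

View pics/crop4.png

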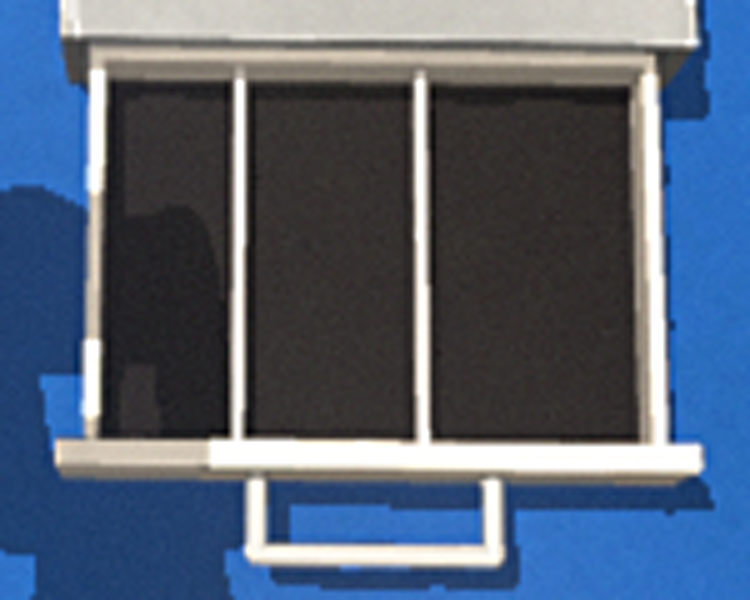

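```bash
python3 plan.py 0.632 0.101 0.002 0.80
```

```text
t=7.7 cur [0.6292 0.0997 0.1704] psi 0.785 q6 -0.79 open 0.60 F [0.2 0.7 0.4]
 -> psi 0.800 q6 -0.64  turn [-0.001 -0.015  0.003] shift [0.0005 0.1684 0.0027] rows>= 5
```

Drawer frame (yaw -0.03): row centres Y = -0.042 (short), -0.120 (medium) and -0.218 (long), with rows spanning X from 0.474 to 0.660. I'll place the rear glasses at X=0.595 and the front ones at 0.530. Grasping medium A first.

Emit:
jog_arm(
  deltas=[
    [[0,-0.015,0],[0,0.04,0.002],0.6],
    [[0,-0.015,0],[0,0.08,0.002],0.6],
    [[0,-0.015,0],[0,0.12,0.002],0.6],
    [[0,-0.015,0],[0,0.145,0.002],0.6],
    [[0,-0.015,0],[0,0.16,0.002],0.6],
    [[0,-0.015,0],[0,0.169,0.002],0.6],
    [[0,-0.015,0],[0,0.169,0.002],0.6],
  ],
)

```text
time: 8.23
eef_pos: [0.6301, 0.0999, 0.0002]
tcp_rot: [0.656, -0.266, 0.266, -0.655]
contact_force: [-0.3, -0.6, -0.4]
opening: 0.599
```

```bash
python3 wlook.py w4.png;  python3 plan.py 0.632 0.101 0.001 0.80
```

```text
t 8.2 [6.301e-01 9.990e-02 2.000e-04]
long d 0.0743 centre [0.6309 0.2479] axis 1.908 grip psi 0.337 [558. 152.] [615.   7.]
short d 0.0400 centre [0.6232 0.2123] axis 0.029 grip psi -1.542 [558. 152.] [496.  67.]
long d 0.0841 centre [0.5899 0.1718] axis 1.249 grip psi -0.322 [274. 165.] [496.  67.]
long d 0.0802 centre [0.5445 0.1079] axis 0.643 grip psi -0.928 [274. 165.] [ 71. 143.]
short d 0.0359 centre [0.5939 0.1269] axis 2.856 grip psi 1.286 [325. 257.] [274. 165.]
medium d 0.0603 centre [0.6326 0.1007] axis 2.366 grip psi 0.795 [323. 393.] [325. 257.]
t=8.3 cur [0.6315 0.1001 0.002 ] psi 0.799 q6 -0.80 open 0.60 F [ 0.4  0.1 -0.2]
 -> psi 0.800 q6 -0.64  turn [-0.001 -0.001  0.004] shift [-0.0003  0.001   0.001 ] rows>= 1
```

View pics/w4.png

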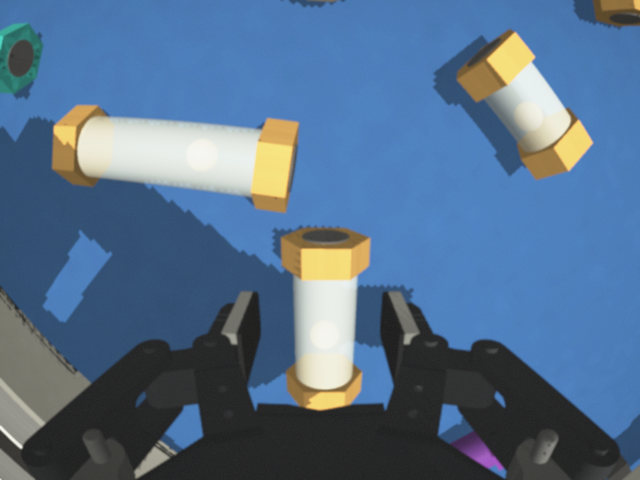

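Glass is centred between the pads (323,330); closing at 20 N.

Emit:
jog_arm(
  deltas=[
    [[0,0,0],[0,0.001,0.001],0.4],
    [[0,0,0],[0,0.001,0.001],0.3],
    [[0,0,0],[0,0.001,0.001],0.25],
    [[0,0,0],[0,0.001,0.001],0.2],
    [[0,0,0],[0,0.001,0.001],0.2],
    [[0,0,0],[0,0.001,0.001],0.2],
  ],
  force=20,
)

```text
time: 8.78
eef_pos: [0.6342, 0.1007, 0.0037]
tcp_rot: [-0.655, 0.263, -0.269, 0.656]
contact_force: [0.2, -1.1, 6.7]
opening: 0.27
```

Emit:
jog_arm(
  deltas=[
    [[0,0,0],[0,-0.02,0],0.2],
    [[0,0,0],[0,-0.05,0],0.2],
    [[0,0,0],[0,-0.09,0],0.2],
    [[0,0,0],[0,-0.12,0],0.2],
    [[0,0,0],[0,-0.15,0],0.2],
  ],
)

```text
time: 9.2
eef_pos: [0.633, 0.1013, 0.1558]
tcp_rot: [-0.655, 0.263, -0.269, 0.656]
contact_force: [-0.0, -0.2, -0.5]
opening: 0.274
```

```bash
python3 wlook.py w5.png .1
cat > drw.py <<'E'
import sys
from plan import *
p=-0.0305; X,Y,z=map(float,sys.argv[1:4]); dpsi=float(sys.argv[4]) if len(sys.argv)>4 else 0
plan(X*np.cos(p)-Y*np.sin(p), X*np.sin(p)+Y*np.cos(p), z, p+dpsi)
E
python3 drw.py .595 -.120 .13
```

```text
t 9.2 [0.633  0.1013 0.1558]
medium d 0.0611 centre [0.6034 0.2241] axis 1.342 grip psi -0.229 [396.  97.] [485.  51.]
medium d 0.0601 centre [0.5876 0.1657] axis 1.271 grip psi -0.300 [295. 146.] [396.  97.]
medium d 0.0574 centre [0.5557 0.1199] axis 0.637 grip psi -0.934 [295. 146.] [192. 133.]
long d 0.0831 centre [0.6016 0.1716] axis 0.987 grip psi -0.584 [295. 146.] [445. 122.]
medium d 0.0650 centre [0.6177 0.2222] axis 1.798 grip psi 0.227 [426. 141.] [485.  51.]
medium d 0.0579 centre [0.6036 0.1221] axis 2.602 grip psi 1.031 [320. 247.] [295. 146.]
long d 0.0834 centre [0.6267 0.1489] axis 1.612 grip psi 0.041 [320. 247.] [426. 141.]
t=9.2 cur [0.6368 0.1015 0.1636] psi 0.800 q6 -0.80 open 0.27 F [2.5 0.4 3.8]
 -> psi -0.030 q6 -0.20  turn [-0.019  0.831  0.01 ] shift [ 0.1335  0.0331 -0.2042] rows>= 7
```

View pics/w5.png

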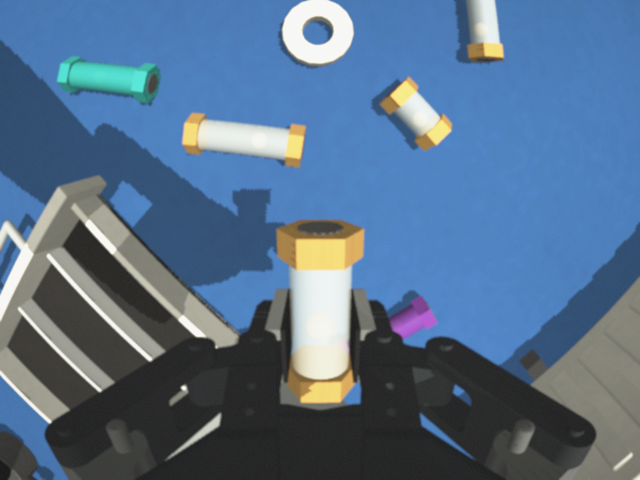

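Glass held level (320,310). Moving over the medium row's rear spot.

Emit:
jog_arm(
  deltas=[
    [[0,0.83,0],[0.133,0.01,-0.204],0.2],
    [[0,0.83,0],[0.133,0.01,-0.204],0.2],
    [[0,0.83,0],[0.133,0.01,-0.204],0.2],
    [[0,0.83,0],[0.133,0.01,-0.204],0.2],
    [[0,0.83,0],[0.133,0.01,-0.204],0.2],
    [[0,0.83,0],[0.133,0.01,-0.204],0.2],
    [[0,0.83,0],[0.133,0.01,-0.204],0.2],
    [[0,0.83,0],[0.133,0.01,-0.204],0.2],
    [[0,0.83,0],[0.133,0.01,-0.204],0.2],
    [[0,0.83,0],[0.133,0.01,-0.204],0.2],
  ],
)

```text
time: 10.08
eef_pos: [0.5903, -0.1366, 0.1528]
tcp_rot: [0.488, -0.501, 0.512, -0.498]
contact_force: [-0.8, -0.3, -0.2]
opening: 0.27
```

```bash
python3 drw.py .595 -.120 .02; python3 wlook.py w6.png .1|head -1
```

```text
t=10.1 cur [ 0.5903 -0.1366  0.1528] psi -0.027 q6 -0.37 open 0.27 F [-0.8 -0.3 -0.2]
 -> psi -0.030 q6 -0.20  turn [-0.02   0.004  0.001] shift [ 0.0014  0.1328 -0.0018] rows>= 4
t 10.1 [ 0.5903 -0.1366  0.1528]
```

View pics/w6.png

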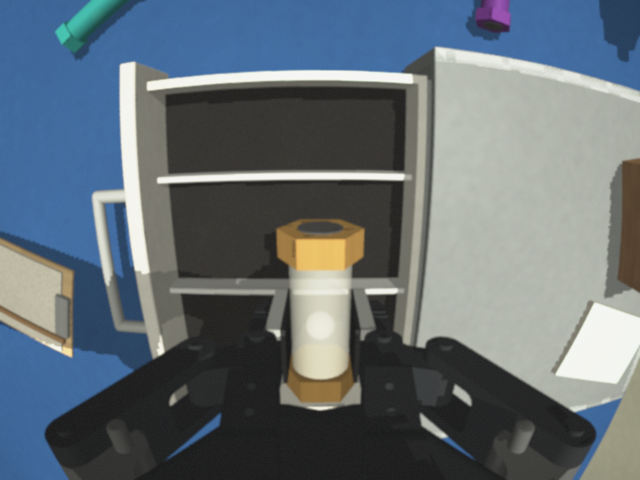

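```bash
python3 - <<'E'
from wr import *
c,s=wcam(); p=-.0305
for n,u,v,z in(("div1",285,178,.036),("div2",230,286,.036),("sideL",285,82,.048),("front top in",155,200,.068),("back top front",408,200,.048)):
    w=wworld(c,u,v,z); print(n,"X %.4f Y %.4f"%(w[0]*np.cos(p)+w[1]*np.sin(p),-w[0]*np.sin(p)+w[1]*np.cos(p)))
E
```

```text
div1 X 0.5736 Y -0.0775
div2 X 0.5290 Y -0.1599
sideL X 0.5748 Y -0.0116
front top in X 0.4888 Y -0.0858
back top front X 0.6590 Y -0.0906
```

Emit:
jog_arm(
  deltas=[
    [[-0.02,0.004,0],[0.001,0.03,-0.001],0.2],
    [[-0.02,0.004,0],[0.001,0.06,-0.001],0.2],
    [[-0.02,0.004,0],[0.001,0.09,-0.001],0.2],
    [[-0.02,0.004,0],[0.001,0.11,-0.001],0.2],
    [[-0.02,0.004,0],[0.001,0.12,-0.001],0.2],
    [[-0.02,0.004,0],[0.001,0.126,-0.001],0.2],
    [[-0.02,0.004,0],[0.001,0.129,-0.001],0.2],
    [[-0.02,0.004,0],[0.001,0.13,-0.001],0.2],
    [[-0.02,0.004,0],[0.001,0.13,-0.001],0.2],
  ],
)

```text
time: 10.93
eef_pos: [0.5932, -0.1377, 0.0243]
tcp_rot: [0.492, -0.506, 0.509, -0.493]
contact_force: [0.5, -0.7, -1.7]
opening: 0.268
```

```bash
python3 drw.py .595 -.120 .02; python3 wlook.py w7.png .1|head -1
```

```text
t=10.9 cur [ 0.5932 -0.1377  0.0243] psi -0.030 q6 -0.36 open 0.27 F [ 0.5 -0.7 -1.7]
 -> psi -0.030 q6 -0.20  turn [-0.003  0.     0.002] shift [ 0.0004  0.0043 -0.0021] rows>= 1
t 10.9 [ 0.5932 -0.1377  0.0243]
```

View pics/w7.png

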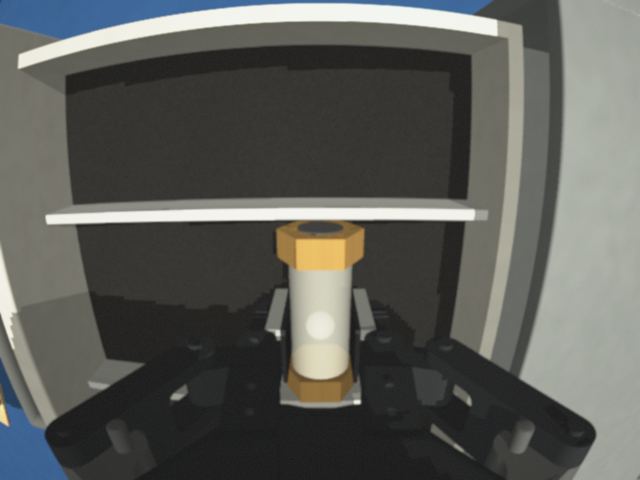

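Emit:
jog_arm(
  deltas=[
    [[0,0,0],[0,0.002,0],0.2],
    [[0,0,0],[0,0.004,0],0.2],
    [[0,0,0],[0,0.004,0],0.2],
  ],
)

```text
time: 11.23
eef_pos: [0.5935, -0.138, 0.0209]
tcp_rot: [0.492, -0.506, 0.509, -0.493]
contact_force: [-0.2, -0.5, -1.0]
opening: 0.269
```

Emit:
jog_arm(
  deltas=[
    [[0,0,0],[0,0.001,0],0.2],
    [[0,0,0],[0,0.002,0],0.2],
    [[0,0,0],[0,0.003,0],0.2],
    [[0,0,0],[0,0.003,0],0.2],
  ],
)

```text
time: 11.57
eef_pos: [0.5935, -0.1381, 0.0178]
tcp_rot: [0.492, -0.506, 0.509, -0.493]
contact_force: [-0.0, 0.3, -0.6]
opening: 0.276
```

Emit:
jog_arm(
  deltas=[
    [[0,0,0],[0,0.001,0],0.2],
    [[0,0,0],[0,0.002,0],0.2],
    [[0,0,0],[0,0.002,0],0.2],
  ],
)

```text
time: 11.82
eef_pos: [0.5947, -0.1381, 0.0177]
tcp_rot: [0.492, -0.506, 0.51, -0.493]
contact_force: [-1.8, 1.3, 6.1]
opening: 0.272
```

Contact (6 N) at z=0.018, so it rests on the floor. Releasing.

Emit:
jog_arm(
  deltas=[
    [[0,0,0],[0,-0.001,0],0.3],
    [[0,0,0],[0,-0.001,0],0.36],
    [[0,0,0],[0,-0.001,0],0.45],
    [[0,0,0],[0,-0.002,0],0.5],
    [[0,0,0],[0,-0.03,0],0.5],
    [[0,0,0],[0,-0.07,0],0.5],
    [[0,0,0],[0,-0.11,0],0.5],
    [[0,0,0],[0,-0.15,0],0.5],
  ],
)

```text
time: 12.48
eef_pos: [0.5931, -0.1375, 0.1685]
tcp_rot: [0.492, -0.506, 0.509, -0.493]
contact_force: [0.1, -0.1, 0.7]
opening: 0.5
```

```bash
python3 wlook.py w8.png .036; python3 tpairs.py t8.png; python3 plan.py 0.5445 0.1078 .13 -0.925
```

```text
t 12.5 [ 0.5931 -0.1375  0.1685]
medium d 0.0600 centre [ 0.5962 -0.1355] axis 1.540 grip psi -0.031 [321. 263.] [321. 187.]
long d 0.0826 centre [0.6313 0.255 ] axis 1.819 grip psi 0.248 [168. 212.] [201. 204.]
short d 0.0399 centre [0.6215 0.214 ] axis 0.049 grip psi -1.522 [201. 220.] [201. 204.]
long d 0.0843 centre [0.6114 0.254 ] axis 1.337 grip psi -0.234 [201. 220.] [168. 212.]
medium d 0.0593 centre [0.5985 0.314 ] axis 2.443 grip psi 0.872 [151. 231.] [168. 212.]
medium d 0.0584 centre [0.5745 0.3623] axis 1.616 grip psi 0.045 [151. 231.] [127. 232.]
long d 0.0798 centre [0.5515 0.425 ] axis 2.146 grip psi 0.575 [ 98. 250.] [127. 232.]
long d 0.0800 centre [0.5444 0.1072] axis 0.647 grip psi -0.924 [254. 255.] [234. 229.]
short d 0.0398 centre [0.3898 0.3173] axis 1.922 grip psi 0.351 [145. 311.] [162. 305.]
t=12.6 cur [ 0.5984 -0.1396  0.177 ] psi -0.031 q6 -0.36 open 0.50 F [ 0.4 -0.3  0.5]
 -> psi -0.925 q6 1.12  turn [-0.023  0.894 -0.002] shift [-0.246   0.0437 -0.0624] rows>= 8
```

View pics/w8.png

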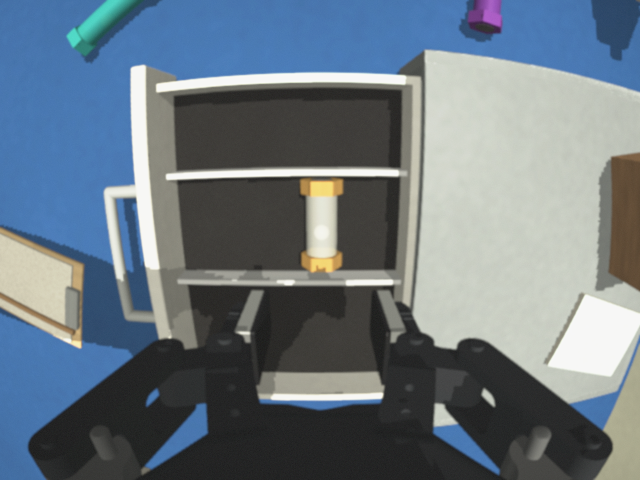

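Medium A lies flat in the middle row (321,225). Next: long D.

Emit:
jog_arm(
  deltas=[
    [[0,0.894,0],[-0.246,0.03,-0.062],0.6],
    [[0,0.894,0],[-0.246,0.03,-0.062],0.6],
    [[0,0.894,0],[-0.246,0.03,-0.062],0.6],
    [[0,0.894,0],[-0.246,0.03,-0.062],0.6],
    [[0,0.894,0],[-0.246,0.03,-0.062],0.6],
    [[0,0.894,0],[-0.246,0.03,-0.062],0.6],
    [[0,0.894,0],[-0.246,0.03,-0.062],0.6],
    [[0,0.894,0],[-0.246,0.03,-0.062],0.6],
    [[0,0.894,0],[-0.246,0.03,-0.062],0.6],
    [[0,0.894,0],[-0.246,0.03,-0.062],0.6],
  ],
)

```text
time: 13.42
eef_pos: [0.5444, 0.1081, 0.1432]
tcp_rot: [0.22, -0.665, 0.675, -0.231]
contact_force: [0.0, -0.6, 0.1]
opening: 0.601
```

```bash
python3 wlook.py w9.png ; python3 plan.py 0.5445 0.1078 .003 -0.925
```

```text
t 13.4 [0.5444 0.1081 0.1432]
long d 0.0827 centre [0.5516 0.4246] axis 2.134 grip psi 0.564 [ 4. 30.] [67. 14.]
medium d 0.0562 centre [0.5747 0.3616] axis 1.607 grip psi 0.036 [109.  39.] [67. 14.]
medium d 0.0603 centre [0.5979 0.3131] axis 2.397 grip psi 0.826 [109.  39.] [178.  14.]
short d 0.0387 centre [0.6223 0.2275] axis 0.025 grip psi -1.546 [231.  76.] [263.  33.]
short d 0.0446 centre [0.6225 0.2164] axis 2.644 grip psi 1.073 [231.  76.] [288.  49.]
short d 0.0447 centre [0.6223 0.2169] axis 0.521 grip psi -1.050 [254.  92.] [263.  33.]
short d 0.0392 centre [0.6225 0.2057] axis 3.141 grip psi 1.570 [254.  92.] [288.  49.]
long d 0.0833 centre [0.4989 0.4313] axis 0.745 grip psi -0.826 [  5. 114.] [ 4. 30.]
long d 0.0786 centre [0.5903 0.1685] axis 1.243 grip psi -0.328 [317. 181.] [254.  92.]
short d 0.0430 centre [0.3955 0.3192] axis 1.917 grip psi 0.347 [ 49. 236.] [ 17. 223.]
long d 0.0803 centre [0.5455 0.1072] axis 0.644 grip psi -0.927 [317. 286.] [317. 181.]
medium d 0.0623 centre [ 0.596  -0.1531] axis 1.534 grip psi -0.037 [567. 361.] [541. 333.]
t=13.5 cur [0.5446 0.1076 0.1434] psi -0.923 q6 0.95 open 0.60 F [ 0.  -0.8  0. ]
 -> psi -0.925 q6 1.13  turn [-0.019  0.002 -0.011] shift [ 0.0015  0.1404 -0.0029] rows>= 4
```

View pics/w9.png

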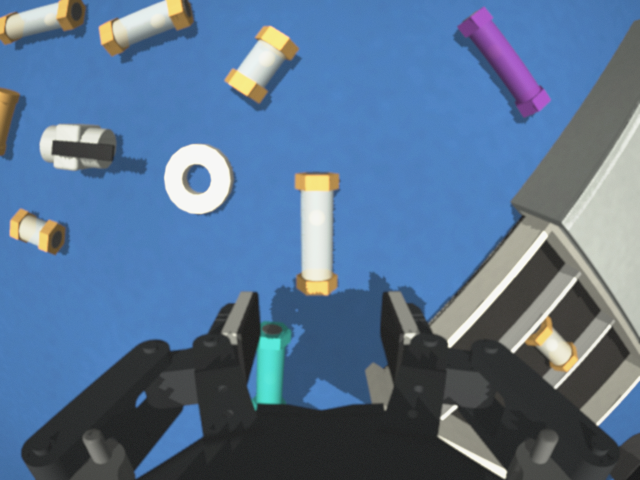

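Long D (317,235) sits between the fingers and turquoise is about 9 cm away. Descending.

Emit:
jog_arm(
  deltas=[
    [[-0.019,0.002,-0.011],[0,0.04,-0.001],0.6],
    [[-0.019,0.002,-0.011],[0,0.08,-0.001],0.6],
    [[-0.019,0.002,-0.011],[0,0.11,-0.001],0.6],
    [[-0.019,0.002,-0.011],[0,0.13,-0.001],0.6],
    [[-0.019,0.002,-0.011],[0,0.139,-0.001],0.6],
    [[-0.019,0.002,-0.011],[0,0.139,-0.001],0.6],
    [[-0.019,0.002,-0.011],[0,0.139,-0.001],0.6],
  ],
)

```text
time: 14.05
eef_pos: [0.5475, 0.1067, 0.0049]
tcp_rot: [0.224, -0.671, 0.671, -0.224]
contact_force: [0.1, -0.2, 0.8]
opening: 0.601
```

```bash
python3 wlook.py w10.png|grep -e long -e t;  python3 plan.py 0.545 0.1075 .003 -0.925
```

```text
t 14.1 [0.5475 0.1067 0.0049]
long d 0.0846 centre [0.5904 0.1715] axis 1.264 grip psi -0.307 [312. 233.] [172.  45.]
long d 0.0745 centre [0.5445 0.1139] axis 0.482 grip psi -1.089 [285. 397.] [312. 233.]
long d 0.0760 centre [0.5503 0.1047] axis 0.771 grip psi -0.799 [335. 400.] [312. 233.]
t=14.1 cur [0.5483 0.1068 0.0059] psi -0.926 q6 0.94 open 0.60 F [ 0.7 -0.4 -0.7]
 -> psi -0.925 q6 1.12  turn [-0.002 -0.001 -0.002] shift [ 0.0022  0.0029 -0.0025] rows>= 1
```

Within 3 mm; trim and close.

Emit:
jog_arm(
  deltas=[
    [[0,0,0],[0.002,0.003,-0.002],0.5],
    [[0,0,0],[0.002,0.003,-0.002],0.4],
    [[0,0,0],[0.002,0.003,-0.002],0.32],
    [[0,0,0],[0.002,0.003,-0.002],0.27],
    [[0,0,0],[0.002,0.003,-0.002],0.2],
    [[0,0,0],[0.002,0.003,-0.002],0.2],
    [[0,0,0],[0.002,0.003,-0.002],0.2],
  ],
  force=20,
)

```text
time: 14.68
eef_pos: [0.546, 0.1074, 0.0041]
tcp_rot: [0.223, -0.67, 0.671, -0.225]
contact_force: [-1.9, 1.6, 7.0]
opening: 0.274
```

Emit:
jog_arm(
  deltas=[
    [[0,0,0],[0,-0.02,0],0.2],
    [[0,0,0],[0,-0.05,0],0.2],
    [[0,0,0],[0,-0.09,0],0.2],
    [[0,0,0],[0,-0.12,0],0.2],
    [[0,0,0],[0,-0.15,0],0.2],
  ],
)

```text
time: 15.1
eef_pos: [0.5454, 0.1074, 0.1557]
tcp_rot: [0.223, -0.67, 0.671, -0.226]
contact_force: [0.6, 0.3, -1.6]
opening: 0.272
```

```bash
python3 drw.py .595 -.218 .15
```

```text
t=15.1 cur [0.5454 0.1074 0.1557] psi -0.925 q6 0.94 open 0.27 F [ 0.6  0.3 -1.6]
 -> psi -0.030 q6 -0.35  turn [-0.004 -0.895 -0.002] shift [0.1726 0.006  0.3   ] rows>= 9
```

Emit:
jog_arm(
  deltas=[
    [[0,-0.895,0],[0.172,0.005,0.3],0.2],
    [[0,-0.895,0],[0.172,0.005,0.3],0.2],
    [[0,-0.895,0],[0.172,0.005,0.3],0.2],
    [[0,-0.895,0],[0.172,0.005,0.3],0.2],
    [[0,-0.895,0],[0.172,0.005,0.3],0.2],
    [[0,-0.895,0],[0.172,0.005,0.3],0.2],
    [[0,-0.895,0],[0.172,0.005,0.3],0.2],
    [[0,-0.895,0],[0.172,0.005,0.3],0.2],
    [[0,-0.895,0],[0.172,0.005,0.3],0.2],
    [[0,-0.895,0],[0.172,0.005,0.3],0.2],
  ],
)

```text
time: 15.93
eef_pos: [0.5885, -0.2416, 0.1508]
tcp_rot: [0.491, -0.507, 0.511, -0.491]
contact_force: [-0.0, 0.9, -0.2]
opening: 0.27
```

```bash
python3 drw.py .595 -.218 .02; python3 wlook.py w11.png .1|head -1
```

```text
t=15.9 cur [ 0.5885 -0.2416  0.1508] psi -0.035 q6 -0.51 open 0.27 F [-0.   0.9 -0.2]
 -> psi -0.030 q6 -0.35  turn [-0.005 -0.005  0.003] shift [-0.006   0.1307 -0.0013] rows>= 4
t 15.9 [ 0.5885 -0.2416  0.1508]
```

View pics/w11.png

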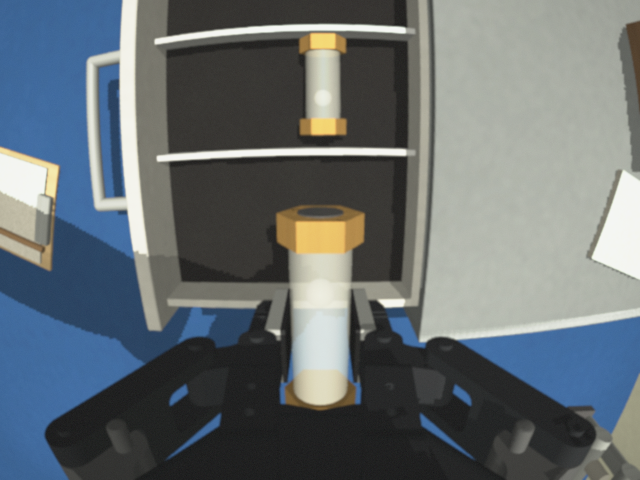

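Emit:
jog_arm(
  deltas=[
    [[-0.005,-0.005,0.003],[-0.003,0.01,-0.001],0.2],
    [[-0.005,-0.005,0.003],[-0.006,0.03,-0.001],0.2],
    [[-0.005,-0.005,0.003],[-0.006,0.06,-0.001],0.2],
    [[-0.005,-0.005,0.003],[-0.006,0.07,-0.001],0.2],
    [[-0.005,-0.005,0.003],[-0.006,0.07,-0.001],0.2],
  ],
)

```text
time: 16.4
eef_pos: [0.5845, -0.2293, 0.0753]
tcp_rot: [-0.494, 0.511, -0.503, 0.492]
contact_force: [-0.8, 0.7, -1.8]
opening: 0.271
```

```bash
python3 drw.py .595 -.218 .018; python3 wlook.py w12.png .1|head -1
```

```text
t=16.4 cur [ 0.5845 -0.2293  0.0753] psi -0.028 q6 -0.51 open 0.27 F [-0.8  0.7 -1.8]
 -> psi -0.030 q6 -0.35  turn [ 0.01   0.003 -0.007] shift [0.0071 0.0572 0.0043] rows>= 2
t 16.4 [ 0.5845 -0.2293  0.0753]
```

View pics/w12.png

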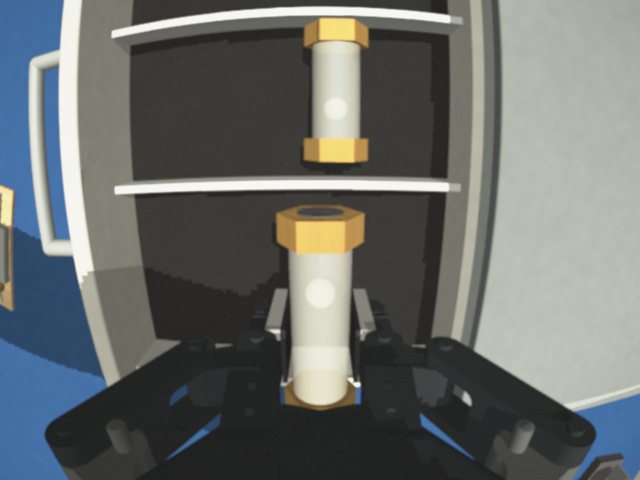

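Emit:
jog_arm(
  deltas=[
    [[0.01,0.003,-0.007],[0.006,0.01,0.004],0.2],
    [[0.01,0.003,-0.007],[0.006,0.02,0.004],0.2],
    [[0.01,0.003,-0.007],[0.006,0.025,0.004],0.2],
    [[0.01,0.003,-0.007],[0.006,0.025,0.004],0.2],
    [[0.01,0.003,-0.007],[0.006,0.025,0.004],0.2],
  ],
)

```text
time: 16.87
eef_pos: [0.5898, -0.2362, 0.0531]
tcp_rot: [0.492, -0.506, 0.509, -0.493]
contact_force: [0.6, -0.2, -1.4]
opening: 0.269
```

```bash
python3 drw.py .595 -.218 .018;python3 drw.py .595 -.218 .018; python3 - <<'E'
from wr import *
c,s=wcam(); cv2.imwrite("pics/w13.png",c["pixels"])
E
```

```text
t=16.9 cur [ 0.5898 -0.2362  0.0531] psi -0.031 q6 -0.51 open 0.27 F [ 0.6 -0.2 -1.4]
 -> psi -0.030 q6 -0.35  turn [-0.004 -0.     0.002] shift [-0.0001  0.0351 -0.0019] rows>= 1
t=16.9 cur [ 0.5898 -0.2362  0.0531] psi -0.031 q6 -0.51 open 0.27 F [ 0.6 -0.2 -1.4]
 -> psi -0.030 q6 -0.35  turn [-0.004 -0.     0.002] shift [-0.0001  0.0351 -0.0019] rows>= 1
```

View pics/w13.png

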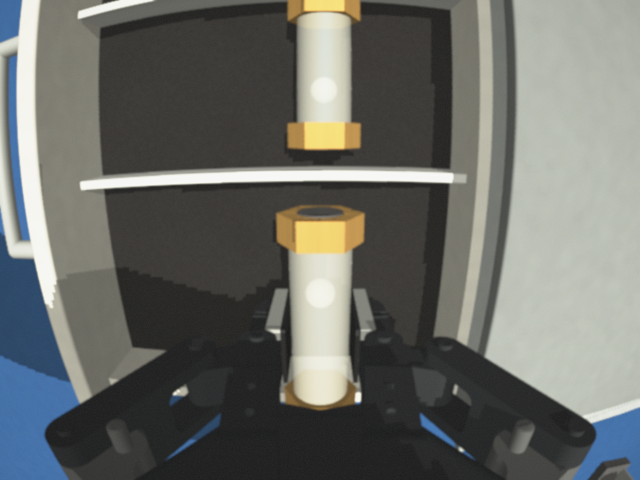

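```bash
cat > gcheck.py <<'E'
import sys
from wr import *
c,s=wcam(); p=-.0305; z=s["eef_pos"][2]
a=float(sys.argv[1]); 
w=wworld(c,320,a,z+.024); print("outer end Y %.4f"%(-w[0]*np.sin(p)+w[1]*np.cos(p)), "tcp Y %.4f"%(-s["eef_pos"][0]*np.sin(p)+s["eef_pos"][1]*np.cos(p)))
b=float(sys.argv[2]); w=wworld(c,320,b,.036); print("divider Y %.4f"%(-w[0]*np.sin(p)+w[1]*np.cos(p)))
E
python3 gcheck.py 207 181
```

```text
outer end Y -0.1703 tcp Y -0.2184
divider Y -0.1671
```

Emit:
jog_arm(
  deltas=[
    [[0,0,0],[0.003,0.008,-0.001],0.2],
    [[0,0,0],[0.003,0.016,-0.001],0.2],
    [[0,0,0],[0.003,0.024,-0.001],0.2],
    [[0,0,0],[0.003,0.03,-0.001],0.2],
    [[0,0,0],[0.003,0.033,-0.001],0.2],
    [[0,0,0],[0.003,0.035,-0.001],0.2],
    [[0,0,0],[0.003,0.035,-0.001],0.2],
  ],
)

```text
time: 17.55
eef_pos: [0.5894, -0.2395, 0.0185]
tcp_rot: [0.491, -0.506, 0.509, -0.493]
contact_force: [0.1, -0.1, -1.8]
opening: 0.269
```

Emit:
jog_arm(
  deltas=[
    [[0,0,0],[0,0.0015,0],0.2],
    [[0,0,0],[0,0.003,0],0.2],
    [[0,0,0],[0,0.003,0],0.2],
  ],
)

```text
time: 17.8
eef_pos: [0.5911, -0.2399, 0.0181]
tcp_rot: [0.491, -0.505, 0.51, -0.493]
contact_force: [-1.4, 3.0, 7.8]
opening: 0.272
```

Contact; release and rise.

Emit:
jog_arm(
  deltas=[
    [[0,0,0],[0,-0.001,0],0.3],
    [[0,0,0],[0,-0.001,0],0.36],
    [[0,0,0],[0,-0.001,0],0.45],
    [[0,0,0],[0,-0.002,0],0.5],
    [[0,0,0],[0,-0.03,0],0.5],
    [[0,0,0],[0,-0.07,0],0.5],
    [[0,0,0],[0,-0.11,0],0.5],
    [[0,0,0],[0,-0.15,0],0.5],
  ],
)

```text
time: 18.47
eef_pos: [0.5893, -0.2392, 0.1688]
tcp_rot: [0.491, -0.506, 0.51, -0.493]
contact_force: [0.1, -1.1, 0.0]
opening: 0.5
```

```bash
python3 wlook.py w14.png .036; python3 tpairs.py t14.png; python3 plan.py 0.622 0.214 .14 -1.52;python3 plan.py 0.622 0.214 .14 1.62
```

```text
t 18.5 [ 0.5893 -0.2392  0.1688]
medium d 0.0602 centre [ 0.5982 -0.1356] axis 1.534 grip psi -0.037 [324. 131.] [325.  51.]
short d 0.0363 centre [ 0.5955 -0.1838] axis 1.483 grip psi -0.088 [321. 180.] [324. 131.]
long d 0.0797 centre [ 0.5926 -0.2417] axis 1.538 grip psi -0.033 [321. 279.] [321. 180.]
long d 0.0824 centre [0.6313 0.2549] axis 1.820 grip psi 0.249 [168. 212.] [201. 204.]
medium d 0.0606 centre [ 0.6017 -0.1368] axis 1.638 grip psi 0.068 [357. 216.] [332. 218.]
short d 0.0398 centre [0.6216 0.214 ] axis 0.049 grip psi -1.522 [201. 220.] [201. 204.]
long d 0.0841 centre [0.6114 0.2539] axis 1.338 grip psi -0.233 [201. 220.] [168. 212.]
medium d 0.0594 centre [0.5985 0.314 ] axis 2.440 grip psi 0.869 [151. 231.] [168. 212.]
medium d 0.0584 centre [0.5745 0.3623] axis 1.616 grip psi 0.045 [151. 231.] [127. 232.]
long d 0.0798 centre [0.5515 0.425 ] axis 2.146 grip psi 0.575 [ 98. 250.] [127. 232.]
short d 0.0398 centre [0.3897 0.3172] axis 1.916 grip psi 0.345 [145. 311.] [162. 305.]
t=18.6 cur [ 0.5942 -0.242   0.1777] psi -0.031 q6 -0.52 open 0.50 F [ 0.7 -0.1  0.7]
 -> psi 1.622 q6 -1.29  turn [-0.008 -1.652  0.027] shift [-0.457   0.0331  0.0129] rows>= 14
t=18.6 cur [ 0.5942 -0.242   0.1777] psi -0.031 q6 -0.52 open 0.50 F [ 0.7 -0.1  0.7]
 -> psi 1.620 q6 -1.29  turn [-0.008 -1.651  0.027] shift [-0.457   0.0331  0.0129] rows>= 14
```

View pics/w14.png

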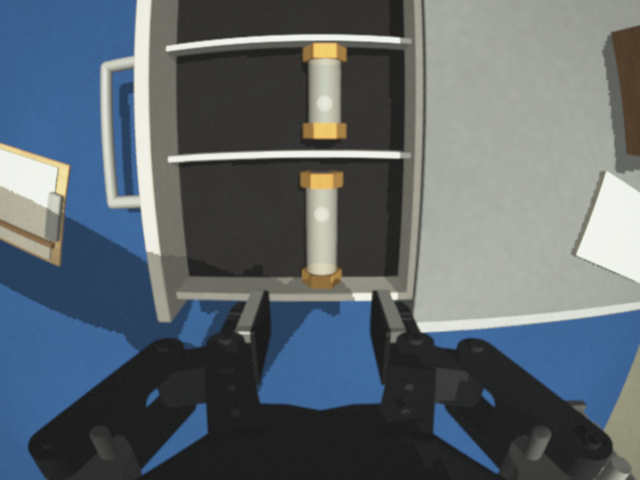

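Long D is flat in the right row (321,230). Next: short B (psi 1.62).

Emit:
jog_arm(
  deltas=[
    [[0,-1.652,0],[-0.456,0.02,0.013],0.6],
    [[0,-1.652,0],[-0.456,0.02,0.013],0.6],
    [[0,-1.652,0],[-0.456,0.02,0.013],0.6],
    [[0,-1.652,0],[-0.456,0.02,0.013],0.6],
    [[0,-1.652,0],[-0.456,0.02,0.013],0.6],
    [[0,-1.652,0],[-0.456,0.02,0.013],0.6],
    [[0,-1.652,0],[-0.456,0.02,0.013],0.6],
    [[0,-1.652,0],[-0.456,0.02,0.013],0.6],
    [[0,-1.652,0],[-0.456,0.02,0.013],0.6],
    [[0,-1.652,0],[-0.456,0.02,0.013],0.6],
  ],
)

```text
time: 19.4
eef_pos: [0.6186, 0.1779, 0.1534]
tcp_rot: [0.7, -0.115, 0.128, -0.693]
contact_force: [0.9, -0.1, 0.9]
opening: 0.6
```

```bash
python3 plan.py 0.6225 0.213 .15 1.62
```

```text
t=19.4 cur [0.6186 0.1779 0.1534] psi 1.225 q6 -1.09 open 0.60 F [ 0.9 -0.1  0.9]
 -> psi 1.620 q6 -1.28  turn [ 0.01  -0.395  0.019] shift [-0.0083  0.0031  0.0343] rows>= 4
```

Emit:
jog_arm(
  deltas=[
    [[0.01,-0.395,0.019],[-0.008,0,0.034],0.6],
    [[0.01,-0.395,0.019],[-0.008,0,0.034],0.6],
    [[0.01,-0.395,0.019],[-0.008,0,0.034],0.6],
    [[0.01,-0.395,0.019],[-0.008,0,0.034],0.6],
    [[0.01,-0.395,0.019],[-0.008,0,0.034],0.6],
    [[0.01,-0.395,0.019],[-0.008,0,0.034],0.6],
  ],
)

```text
time: 19.9
eef_pos: [0.6223, 0.2125, 0.1522]
tcp_rot: [-0.707, -0.017, 0.018, 0.707]
contact_force: [-1.0, 0.1, 0.1]
opening: 0.601
```

```bash
python3 wlook.py w15.png |grep -e short -e t; python3 plan.py 0.6225 0.213 .005 1.62
```

```text
t 19.9 [0.6223 0.2125 0.1522]
long d 0.0820 centre [0.5515 0.425 ] axis 2.136 grip psi 0.565 [537. 183.] [600. 144.]
medium d 0.0636 centre [0.5727 0.3585] axis 1.547 grip psi -0.024 [537. 183.] [470. 173.]
medium d 0.0587 centre [0.5943 0.3077] axis 2.437 grip psi 0.867 [419. 226.] [470. 173.]
long d 0.0754 centre [0.6093 0.2517] axis 1.377 grip psi -0.194 [419. 226.] [325. 202.]
short d 0.0396 centre [0.6219 0.2154] axis 0.033 grip psi -1.538 [324. 252.] [325. 202.]
long d 0.0769 centre [0.6291 0.2524] axis 1.903 grip psi 0.332 [324. 252.] [419. 226.]
t=19.9 cur [0.6223 0.2124 0.1524] psi 1.619 q6 -1.44 open 0.59 F [-0.  -0.1 -0.6]
 -> psi 1.620 q6 -1.29  turn [-0.    -0.001 -0.001] shift [0.0003 0.1474 0.0005] rows>= 4
```

View pics/w15.png

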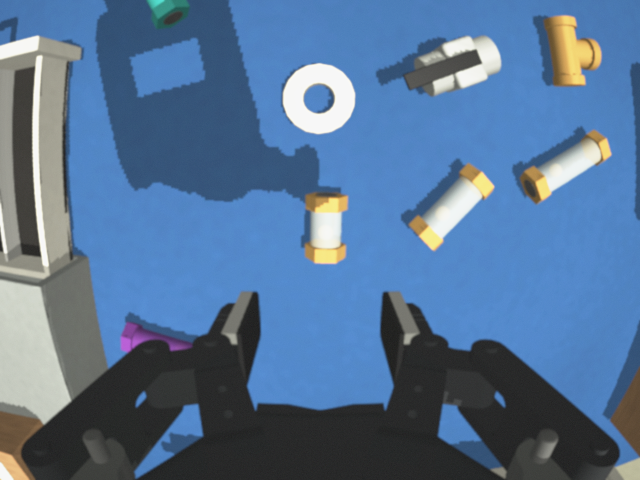

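Emit:
jog_arm(
  deltas=[
    [[0,0,0],[0,0.04,0.0025],0.6],
    [[0,0,0],[0,0.08,0.0025],0.6],
    [[0,0,0],[0,0.115,0.0025],0.6],
    [[0,0,0],[0,0.135,0.0025],0.6],
    [[0,0,0],[0,0.145,0.0025],0.6],
    [[0,0,0],[0,0.147,0.0025],0.6],
    [[0,0,0],[0,0.147,0.0025],0.6],
  ],
)

```text
time: 20.53
eef_pos: [0.6224, 0.2148, 0.0056]
tcp_rot: [-0.707, -0.016, 0.017, 0.707]
contact_force: [0.6, -0.8, 0.8]
opening: 0.598
```

```bash
python3 wlook.py w16.png |grep -e short -e t; python3 plan.py 0.6225 0.215 .005 1.62
```

```text
t 20.5 [0.6224 0.2148 0.0056]
medium d 0.0594 centre [0.5978 0.3125] axis 2.441 grip psi 0.870 [506. 319.] [596. 222.]
long d 0.0800 centre [0.6115 0.2544] axis 1.342 grip psi -0.228 [506. 319.] [326. 275.]
short d 0.0411 centre [0.6229 0.216 ] axis 0.030 grip psi -1.541 [323. 366.] [326. 275.]
long d 0.0801 centre [0.632 0.255] axis 1.861 grip psi 0.291 [323. 366.] [506. 319.]
t=20.6 cur [0.6234 0.2151 0.007 ] psi 1.618 q6 -1.44 open 0.60 F [-0.1  0.5  1.1]
 -> psi 1.620 q6 -1.29  turn [-0.001 -0.002  0.002] shift [-0.0009  0.002  -0.    ] rows>= 1
```

View pics/w16.png

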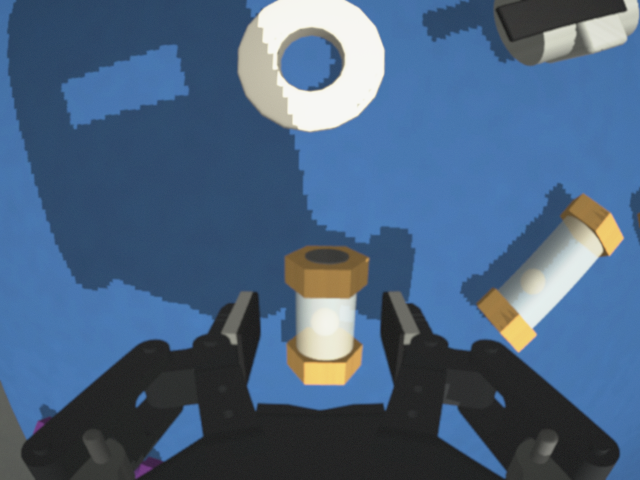

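Emit:
jog_arm(
  deltas=[
    [[0,0,0],[0,0.001,0],0.5],
    [[0,0,0],[0,0.001,0],0.4],
    [[0,0,0],[0,0.001,0],0.34],
    [[0,0,0],[0,0.001,0],0.28],
    [[0,0,0],[0,0.001,0],0.2],
    [[0,0,0],[0,0.001,0],0.2],
    [[0,0,0],[0,0.001,0],0.2],
  ],
  force=20,
)

```text
time: 21.17
eef_pos: [0.6247, 0.2153, 0.0079]
tcp_rot: [-0.706, -0.019, 0.015, 0.707]
contact_force: [-0.2, -0.0, 6.4]
opening: 0.27
```

Emit:
jog_arm(
  deltas=[
    [[0,0,0],[0,-0.02,0],0.2],
    [[0,0,0],[0,-0.05,0],0.2],
    [[0,0,0],[0,-0.09,0],0.2],
    [[0,0,0],[0,-0.12,0],0.2],
    [[0,0,0],[0,-0.15,0],0.2],
  ],
)

```text
time: 21.58
eef_pos: [0.6236, 0.2151, 0.1591]
tcp_rot: [-0.707, -0.018, 0.016, 0.707]
contact_force: [0.2, 0.6, -1.0]
opening: 0.27
```

```bash
python3 drw.py .595 -.042 .15; python3 wlook.py w17.png |head -1
```

```text
t=21.6 cur [0.6236 0.2151 0.1591] psi 1.619 q6 -1.44 open 0.27 F [ 0.2  0.6 -1. ]
 -> psi -0.030 q6 -0.07  turn [-0.004  1.649  0.002] shift [-0.0433  0.0086 -0.2735] rows>= 14
t 21.6 [0.6236 0.2151 0.1591]
```

View pics/w17.png

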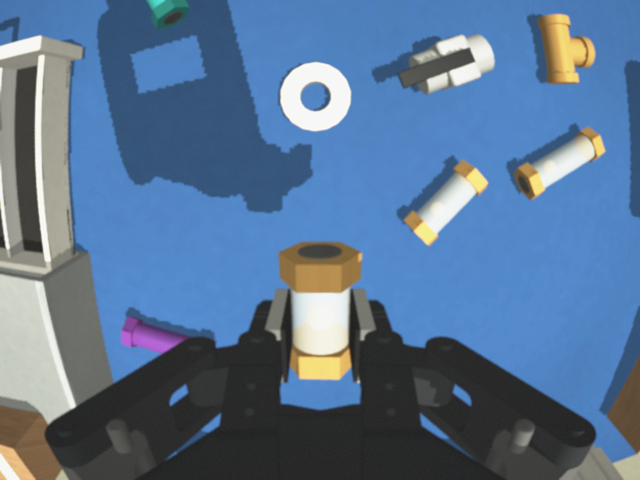

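Emit:
jog_arm(
  deltas=[
    [[0,1.649,0],[-0.043,0.008,-0.273],0.2],
    [[0,1.649,0],[-0.043,0.008,-0.273],0.2],
    [[0,1.649,0],[-0.043,0.008,-0.273],0.2],
    [[0,1.649,0],[-0.043,0.008,-0.273],0.2],
    [[0,1.649,0],[-0.043,0.008,-0.273],0.2],
    [[0,1.649,0],[-0.043,0.008,-0.273],0.2],
    [[0,1.649,0],[-0.043,0.008,-0.273],0.2],
    [[0,1.649,0],[-0.043,0.008,-0.273],0.2],
    [[0,1.649,0],[-0.043,0.008,-0.273],0.2],
    [[0,1.649,0],[-0.043,0.008,-0.273],0.2],
  ],
)

```text
time: 22.47
eef_pos: [0.5967, -0.0596, 0.1563]
tcp_rot: [-0.578, 0.4, -0.404, 0.585]
contact_force: [-0.3, 0.3, -1.3]
opening: 0.269
```

```bash
python3 drw.py .595 -.042 .10
```

```text
t=22.5 cur [ 0.5967 -0.0596  0.1563] psi 0.361 q6 -0.64 open 0.27 F [-0.3  0.3 -1.3]
 -> psi -0.030 q6 -0.07  turn [-0.012  0.391 -0.003] shift [-0.0006  0.0563 -0.0039] rows>= 4
```

Emit:
jog_arm(
  deltas=[
    [[-0.012,0.391,0],[-0.001,0.01,-0.004],0.2],
    [[-0.012,0.391,0],[-0.001,0.01,-0.004],0.2],
    [[-0.012,0.391,0],[-0.001,0.02,-0.004],0.2],
    [[-0.012,0.391,0],[-0.001,0.04,-0.004],0.2],
    [[-0.012,0.391,0],[-0.001,0.07,-0.004],0.2],
    [[-0.012,0.391,0],[-0.001,0.09,-0.004],0.2],
    [[-0.012,0.391,0],[-0.001,0.1,-0.004],0.2],
    [[-0.012,0.391,0],[-0.001,0.1,-0.004],0.2],
  ],
)

```text
time: 23.13
eef_pos: [0.5908, -0.0587, 0.0523]
tcp_rot: [-0.493, 0.511, -0.504, 0.492]
contact_force: [-1.0, 0.6, -1.1]
opening: 0.27
```

```bash
python3 drw.py .595 -.042 .02; python3 - <<'E'
from wr import *
c,s=wcam(); cv2.imwrite("pics/w18.png",c["pixels"])
E
```

```text
t=23.1 cur [ 0.5908 -0.0587  0.0523] psi -0.030 q6 -0.24 open 0.27 F [-1.   0.6 -1.1]
 -> psi -0.030 q6 -0.07  turn [ 0.008  0.    -0.005] shift [0.0015 0.0323 0.003 ] rows>= 1
```

View pics/w18.png

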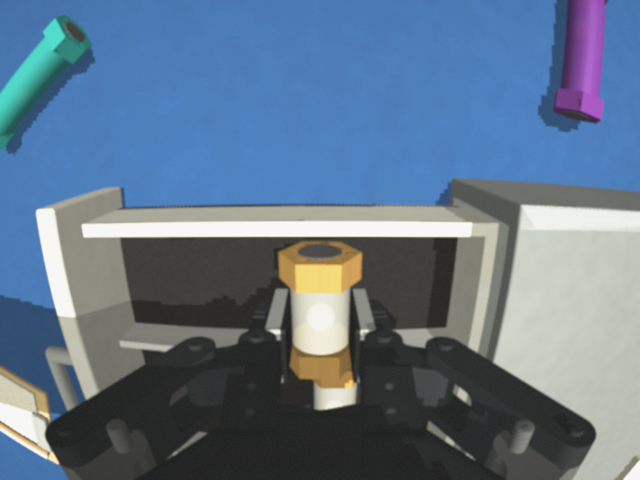

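Emit:
jog_arm(
  deltas=[
    [[0.008,0,-0.005],[0.001,0.008,0.003],0.2],
    [[0.008,0,-0.005],[0.001,0.016,0.003],0.2],
    [[0.008,0,-0.005],[0.001,0.022,0.003],0.2],
    [[0.008,0,-0.005],[0.001,0.026,0.003],0.2],
    [[0.008,0,-0.005],[0.001,0.028,0.003],0.2],
    [[0.008,0,-0.005],[0.001,0.029,0.003],0.2],
    [[0.008,0,-0.005],[0.001,0.029,0.003],0.2],
  ],
)

```text
time: 23.77
eef_pos: [0.5952, -0.0601, 0.0255]
tcp_rot: [0.492, -0.506, 0.509, -0.493]
contact_force: [-0.4, -0.1, -1.2]
opening: 0.272
```

Emit:
jog_arm(
  deltas=[
    [[0,0,0],[0,0.001,0],0.2],
    [[0,0,0],[0,0.002,0],0.2],
    [[0,0,0],[0,0.002,0],0.2],
  ],
)

```text
time: 24.02
eef_pos: [0.5953, -0.0601, 0.0235]
tcp_rot: [0.492, -0.506, 0.509, -0.493]
contact_force: [-0.3, 0.7, -1.5]
opening: 0.268
```

Emit:
jog_arm(
  deltas=[
    [[0,0,0],[0,0.001,0],0.2],
    [[0,0,0],[0,0.002,0],0.2],
    [[0,0,0],[0,0.003,0],0.2],
    [[0,0,0],[0,0.003,0],0.2],
  ],
)

```text
time: 24.35
eef_pos: [0.596, -0.0602, 0.0219]
tcp_rot: [0.492, -0.506, 0.509, -0.493]
contact_force: [-1.3, 0.8, 5.2]
opening: 0.266
```

Emit:
jog_arm(
  deltas=[
    [[0,0,0],[0,-0.001,0],0.3],
    [[0,0,0],[0,-0.001,0],0.36],
    [[0,0,0],[0,-0.001,0],0.45],
    [[0,0,0],[0,-0.002,0],0.5],
    [[0,0,0],[0,-0.03,0],0.5],
    [[0,0,0],[0,-0.07,0],0.5],
    [[0,0,0],[0,-0.11,0],0.5],
    [[0,0,0],[0,-0.15,0],0.5],
  ],
)

```text
time: 25.02
eef_pos: [0.5947, -0.0599, 0.1728]
tcp_rot: [0.492, -0.507, 0.508, -0.493]
contact_force: [1.3, 0.2, 0.3]
opening: 0.499
```

```bash
python3 wlook.py w19.png .036; python3 tpairs.py t19.png; python3 plan.py 0.5985 0.3135 .16 .87
```

```text
t 25.0 [ 0.5947 -0.0599  0.1728]
short d 0.0399 centre [ 0.5982 -0.0583] axis 1.554 grip psi -0.017 [322. 249.] [321. 200.]
medium d 0.0600 centre [ 0.5985 -0.1357] axis 1.538 grip psi -0.033 [324. 344.] [325. 281.]
short d 0.0347 centre [ 0.5959 -0.183 ] axis 1.481 grip psi -0.090 [322. 375.] [324. 344.]
short d 0.0369 centre [ 0.5965 -0.1854] axis 1.458 grip psi -0.113 [372. 220.] [357. 219.]
long d 0.0809 centre [ 0.5931 -0.2441] axis 1.538 grip psi -0.033 [405. 221.] [372. 220.]
medium d 0.0575 centre [ 0.5951 -0.1385] axis 1.690 grip psi 0.120 [334. 222.] [357. 219.]
medium d 0.0594 centre [0.5985 0.314 ] axis 2.440 grip psi 0.869 [151. 231.] [168. 212.]
medium d 0.0584 centre [0.5745 0.3623] axis 1.616 grip psi 0.045 [151. 231.] [127. 232.]
long d 0.0798 centre [0.5515 0.425 ] axis 2.146 grip psi 0.575 [ 98. 250.] [127. 232.]
short d 0.0401 centre [0.3897 0.3173] axis 1.918 grip psi 0.347 [145. 312.] [162. 305.]
t=25.1 cur [ 0.6002 -0.0613  0.1813] psi -0.030 q6 -0.24 open 0.49 F [0.3 0.7 0.9]
 -> psi 0.870 q6 -0.39  turn [-0.017 -0.9    0.014] shift [-0.3746  0.0192 -0.0134] rows>= 10
```

View pics/w19.png

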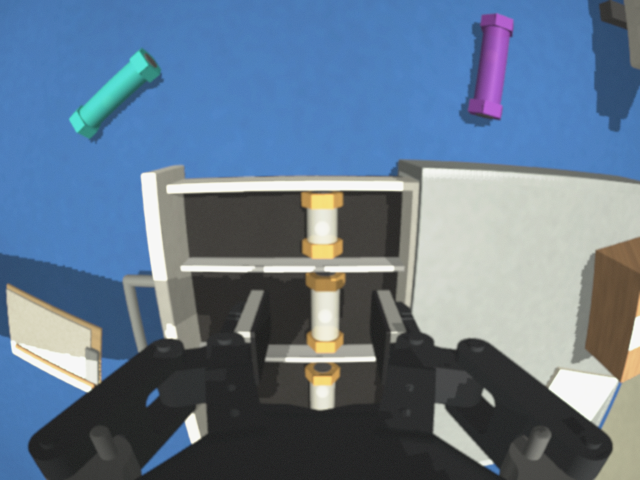

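Three in place, one per row (322,225), (325,313), (321,375). Next: medium C.

Emit:
jog_arm(
  deltas=[
    [[0,-0.9,0],[-0.374,0.02,-0.013],0.6],
    [[0,-0.9,0],[-0.374,0.02,-0.013],0.6],
    [[0,-0.9,0],[-0.374,0.02,-0.013],0.6],
    [[0,-0.9,0],[-0.374,0.02,-0.013],0.6],
    [[0,-0.9,0],[-0.374,0.02,-0.013],0.6],
    [[0,-0.9,0],[-0.374,0.02,-0.013],0.6],
    [[0,-0.9,0],[-0.374,0.02,-0.013],0.6],
    [[0,-0.9,0],[-0.374,0.02,-0.013],0.6],
    [[0,-0.9,0],[-0.374,0.02,-0.013],0.6],
    [[0,-0.9,0],[-0.374,0.02,-0.013],0.6],
  ],
)

```text
time: 25.95
eef_pos: [0.5973, 0.3194, 0.1581]
tcp_rot: [-0.663, 0.234, -0.248, 0.666]
contact_force: [-0.1, -1.0, 0.6]
opening: 0.599
```

Emit:
jog_arm(
  deltas=[
    [[0,0,0],[0,0,0],0.6],
    [[0,0,0],[0,0,0],0.6],
  ],
)

```text
time: 26.12
eef_pos: [0.5965, 0.32, 0.1568]
tcp_rot: [-0.664, 0.234, -0.247, 0.666]
contact_force: [0.8, -0.2, -0.7]
opening: 0.594
```

```bash
python3 wlook.py w20.png |grep -e medium -e t; python3 plan.py 0.5985 0.3135 .006 .87
```

```text
t 26.1 [0.5965 0.32   0.1568]
short d 0.0395 centre [0.3958 0.3189] axis 1.913 grip psi 0.342 [140.  58.] [164.  15.]
long d 0.0792 centre [0.5466 0.4205] axis 2.153 grip psi 0.582 [363. 139.] [394.  42.]
long d 0.0817 centre [0.5555 0.4262] axis 1.891 grip psi 0.320 [363. 139.] [420.  52.]
long d 0.0814 centre [0.5553 0.4265] axis 2.415 grip psi 0.845 [390. 148.] [394.  42.]
long d 0.0784 centre [0.5642 0.4322] axis 2.152 grip psi 0.581 [390. 148.] [420.  52.]
medium d 0.0644 centre [0.5819 0.3675] axis 1.453 grip psi -0.117 [318. 193.] [390. 148.]
medium d 0.0600 centre [0.6012 0.3163] axis 2.447 grip psi 0.876 [318. 267.] [318. 193.]
t=26.2 cur [0.5969 0.319  0.1571] psi 0.876 q6 -0.53 open 0.60 F [ 1.   1.  -0.2]
 -> psi 0.870 q6 -0.38  turn [-0.009  0.006  0.016] shift [ 0.0023  0.1512 -0.0045] rows>= 4
```

View pics/w20.png

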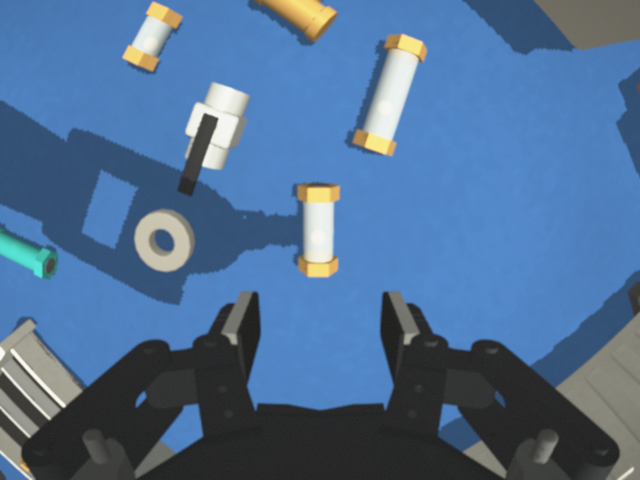

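Emit:
jog_arm(
  deltas=[
    [[-0.009,0,0.016],[0.002,0.04,-0.003],0.6],
    [[-0.009,0,0.016],[0.002,0.08,-0.003],0.6],
    [[-0.009,0,0.016],[0.002,0.115,-0.003],0.6],
    [[-0.009,0,0.016],[0.002,0.135,-0.003],0.6],
    [[-0.009,0,0.016],[0.002,0.147,-0.003],0.6],
    [[-0.009,0,0.016],[0.002,0.15,-0.003],0.6],
    [[-0.009,0,0.016],[0.002,0.15,-0.003],0.6],
  ],
)

```text
time: 26.75
eef_pos: [0.5995, 0.3139, 0.007]
tcp_rot: [0.665, -0.241, 0.241, -0.664]
contact_force: [-0.5, 1.4, 0.8]
opening: 0.602
```

```bash
python3 wlook.py w21.png |grep -e medium -e t; python3 plan.py 0.599 0.314 .005 .87
```

```text
t 26.8 [0.5995 0.3139 0.007 ]
medium d 0.0563 centre [0.5761 0.3636] axis 1.652 grip psi 0.082 [327. 248.] [440. 140.]
medium d 0.0607 centre [0.6016 0.316 ] axis 2.442 grip psi 0.872 [325. 382.] [327. 248.]
t=26.8 cur [0.6005 0.3145 0.0085] psi 0.875 q6 -0.54 open 0.60 F [0.3 0.6 0.4]
 -> psi 0.870 q6 -0.39  turn [-0.002  0.005  0.001] shift [-0.0008  0.0035 -0.0014] rows>= 1
```

View pics/w21.png

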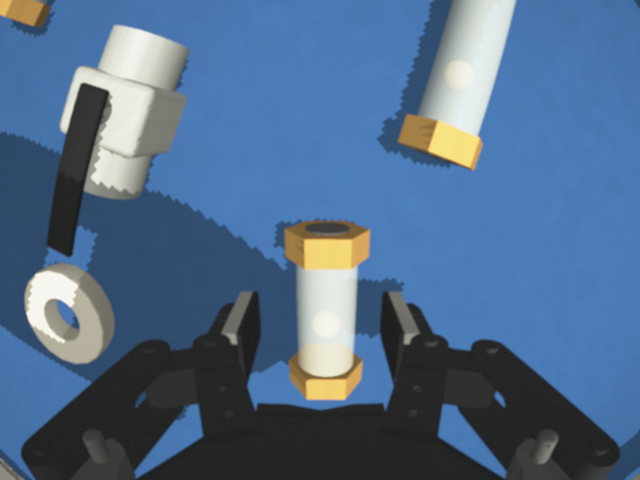

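Centred (326,320). Close and lift.

Emit:
jog_arm(
  deltas=[
    [[0,0,0],[0,0.002,0.001],0.5],
    [[0,0,0],[0,0.002,0.001],0.4],
    [[0,0,0],[0,0.002,0.001],0.34],
    [[0,0,0],[0,0.002,0.001],0.28],
    [[0,0,0],[0,0.002,0.001],0.2],
    [[0,0,0],[0,0.002,0.001],0.2],
    [[0,0,0],[0,0.002,0.001],0.2],
  ],
  force=20,
)

```text
time: 27.38
eef_pos: [0.6018, 0.3157, 0.0079]
tcp_rot: [-0.664, 0.24, -0.242, 0.666]
contact_force: [-0.8, -0.4, 5.8]
opening: 0.27
```

Emit:
jog_arm(
  deltas=[
    [[0,0,0],[0,-0.02,0],0.2],
    [[0,0,0],[0,-0.05,0],0.2],
    [[0,0,0],[0,-0.09,0],0.2],
    [[0,0,0],[0,-0.12,0],0.2],
    [[0,0,0],[0,-0.15,0],0.2],
  ],
)

```text
time: 27.8
eef_pos: [0.6009, 0.3155, 0.159]
tcp_rot: [-0.664, 0.24, -0.242, 0.666]
contact_force: [0.2, 1.1, -1.1]
opening: 0.271
```

```bash
python3 drw.py .53 -.120 .15; python3 wlook.py w22.png |head -1
```

```text
t=27.8 cur [0.6009 0.3155 0.159 ] psi 0.875 q6 -0.54 open 0.27 F [ 0.2  1.1 -1.1]
 -> psi -0.030 q6 -0.22  turn [-0.004  0.906  0.   ] shift [ 0.232   0.0083 -0.3946] rows>= 11
t 27.8 [0.6009 0.3155 0.159 ]
```

View pics/w22.png

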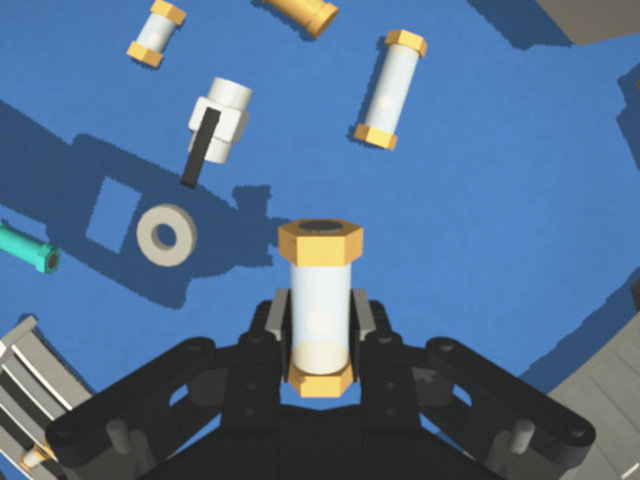

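Emit:
jog_arm(
  deltas=[
    [[0,0.906,0],[0.232,0.008,-0.394],0.2],
    [[0,0.906,0],[0.232,0.008,-0.394],0.2],
    [[0,0.906,0],[0.232,0.008,-0.394],0.2],
    [[0,0.906,0],[0.232,0.008,-0.394],0.2],
    [[0,0.906,0],[0.232,0.008,-0.394],0.2],
    [[0,0.906,0],[0.232,0.008,-0.394],0.2],
    [[0,0.906,0],[0.232,0.008,-0.394],0.2],
    [[0,0.906,0],[0.232,0.008,-0.394],0.2],
    [[0,0.906,0],[0.232,0.008,-0.394],0.2],
    [[0,0.906,0],[0.232,0.008,-0.394],0.2],
  ],
)

```text
time: 28.68
eef_pos: [0.535, -0.0975, 0.1549]
tcp_rot: [0.488, -0.506, 0.51, -0.497]
contact_force: [1.5, -0.3, -0.7]
opening: 0.271
```

```bash
python3 drw.py .53 -.120 .09
```

```text
t=28.7 cur [ 0.535  -0.0975  0.1549] psi -0.031 q6 -0.35 open 0.27 F [ 1.5 -0.3 -0.7]
 -> psi -0.030 q6 -0.23  turn [-0.013 -0.    -0.006] shift [ 0.0392  0.0646 -0.0086] rows>= 2
```

Emit:
jog_arm(
  deltas=[
    [[-0.013,0,-0.006],[0.03,0.01,-0.008],0.2],
    [[-0.013,0,-0.006],[0.039,0.02,-0.008],0.2],
    [[-0.013,0,-0.006],[0.039,0.05,-0.008],0.2],
    [[-0.013,0,-0.006],[0.039,0.08,-0.008],0.2],
    [[-0.013,0,-0.006],[0.039,0.095,-0.008],0.2],
    [[-0.013,0,-0.006],[0.039,0.1,-0.008],0.2],
    [[-0.013,0,-0.006],[0.039,0.1,-0.008],0.2],
  ],
)

```text
time: 29.27
eef_pos: [0.5255, -0.1344, 0.052]
tcp_rot: [-0.493, 0.509, -0.506, 0.492]
contact_force: [-0.1, 0.8, -1.4]
opening: 0.271
```

```bash
python3 drw.py .53 -.120 .021; python3 - <<'E'
from wr import *
c,s=wcam(); cv2.imwrite("pics/w23.png",c["pixels"])
E
```

```text
t=29.3 cur [ 0.5255 -0.1344  0.052 ] psi -0.030 q6 -0.41 open 0.27 F [-0.1  0.8 -1.4]
 -> psi -0.030 q6 -0.22  turn [ 0.004  0.    -0.002] shift [0.0017 0.031  0.0008] rows>= 1
```

View pics/w23.png

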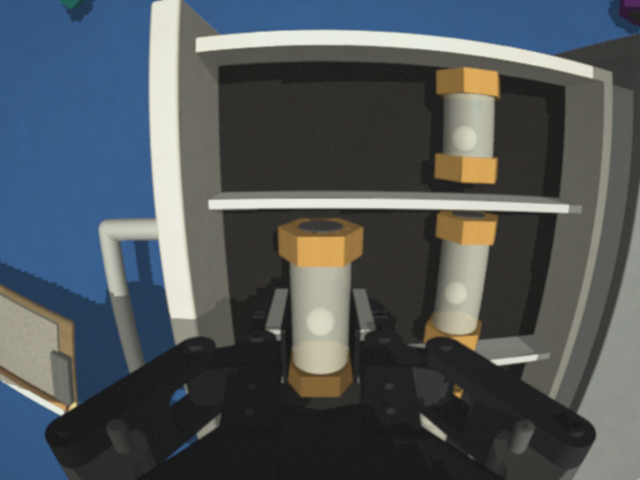

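Emit:
jog_arm(
  deltas=[
    [[0.004,0,-0.002],[0.002,0.008,0.001],0.2],
    [[0.004,0,-0.002],[0.002,0.016,0.001],0.2],
    [[0.004,0,-0.002],[0.002,0.022,0.001],0.2],
    [[0.004,0,-0.002],[0.002,0.026,0.001],0.2],
    [[0.004,0,-0.002],[0.002,0.028,0.001],0.2],
    [[0.004,0,-0.002],[0.002,0.029,0.001],0.2],
    [[0.004,0,-0.002],[0.002,0.029,0.001],0.2],
  ],
)

```text
time: 29.9
eef_pos: [0.5277, -0.137, 0.0247]
tcp_rot: [0.492, -0.506, 0.508, -0.493]
contact_force: [-0.2, 0.2, -0.3]
opening: 0.271
```

Emit:
jog_arm(
  deltas=[
    [[0,0,0],[0,0.001,0],0.2],
    [[0,0,0],[0,0.002,0],0.2],
    [[0,0,0],[0,0.003,0],0.2],
    [[0,0,0],[0,0.003,0],0.2],
  ],
)

```text
time: 30.23
eef_pos: [0.5279, -0.1371, 0.022]
tcp_rot: [0.492, -0.506, 0.509, -0.493]
contact_force: [-1.1, 0.1, 0.4]
opening: 0.27
```

Emit:
jog_arm(
  deltas=[
    [[0,0,0],[0,0.001,0],0.2],
    [[0,0,0],[0,0.002,0],0.2],
    [[0,0,0],[0,0.002,0],0.2],
  ],
)

```text
time: 30.48
eef_pos: [0.5292, -0.1372, 0.0219]
tcp_rot: [0.491, -0.506, 0.509, -0.493]
contact_force: [-1.7, 1.3, 8.5]
opening: 0.27
```

Emit:
jog_arm(
  deltas=[
    [[0,0,0],[0,-0.001,0],0.3],
    [[0,0,0],[0,-0.001,0],0.36],
    [[0,0,0],[0,-0.001,0],0.43],
    [[0,0,0],[0,-0.002,0],0.45],
    [[0,0,0],[0,-0.03,0],0.45],
    [[0,0,0],[0,-0.07,0],0.5],
    [[0,0,0],[0,-0.11,0],0.5],
    [[0,0,0],[0,-0.15,0],0.5],
  ],
)

```text
time: 31.15
eef_pos: [0.5277, -0.1367, 0.1727]
tcp_rot: [0.492, -0.507, 0.509, -0.493]
contact_force: [1.1, -1.6, -0.4]
opening: 0.497
```

```bash
python3 wlook.py w24.png .036; python3 tpairs.py t24.png; python3 plan.py 0.5515 0.425 .16 .573
```

```text
t 31.1 [ 0.5277 -0.1367  0.1727]
short d 0.0405 centre [ 0.5976 -0.0582] axis 1.546 grip psi -0.025 [406. 151.] [407.  98.]
medium d 0.0599 centre [ 0.5979 -0.1356] axis 1.538 grip psi -0.033 [403. 259.] [408. 186.]
medium d 0.0600 centre [ 0.5309 -0.1351] axis 1.535 grip psi -0.036 [321. 261.] [321. 187.]
short d 0.0336 centre [ 0.5985 -0.1823] axis 1.666 grip psi 0.096 [405. 296.] [403. 259.]
long d 0.0781 centre [ 0.565  -0.1821] axis 2.693 grip psi 1.122 [405. 296.] [321. 261.]
long d 0.0796 centre [0.5515 0.425 ] axis 2.150 grip psi 0.579 [ 98. 250.] [127. 232.]
short d 0.0398 centre [0.3897 0.3175] axis 1.923 grip psi 0.352 [145. 312.] [162. 305.]
t=31.2 cur [ 0.5329 -0.139   0.1805] psi -0.030 q6 -0.41 open 0.50 F [ 0.2 -0.2  0.2]
 -> psi 0.573 q6 0.08  turn [-0.017 -0.603  0.013] shift [-0.5645  0.0162  0.0012] rows>= 14
```

View pics/w24.png

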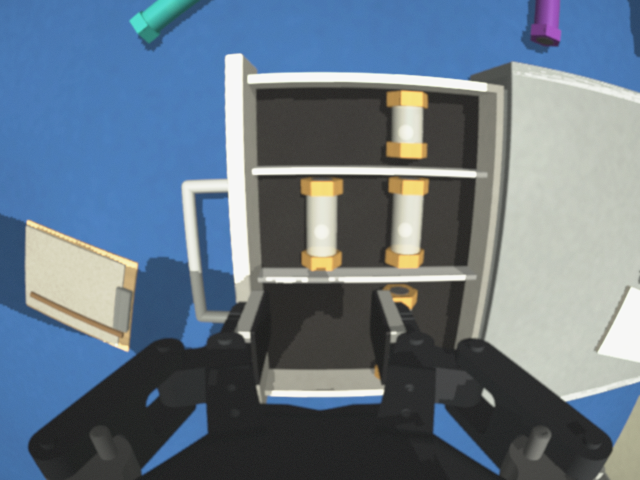

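Second medium is in place (321,225). Next: long E.

Emit:
jog_arm(
  deltas=[
    [[0,-0.605,0],[-0.564,0.015,0.001],0.6],
    [[0,-0.605,0],[-0.564,0.015,0.001],0.6],
    [[0,-0.605,0],[-0.564,0.015,0.001],0.6],
    [[0,-0.605,0],[-0.564,0.015,0.001],0.6],
    [[0,-0.605,0],[-0.564,0.015,0.001],0.6],
    [[0,-0.605,0],[-0.564,0.015,0.001],0.6],
    [[0,-0.605,0],[-0.564,0.015,0.001],0.6],
    [[0,-0.605,0],[-0.564,0.015,0.001],0.6],
    [[0,-0.605,0],[-0.564,0.015,0.001],0.6],
    [[0,-0.605,0],[-0.564,0.015,0.001],0.6],
  ],
)

```text
time: 32.08
eef_pos: [0.5447, 0.2812, 0.163]
tcp_rot: [-0.621, 0.33, -0.345, 0.622]
contact_force: [-0.1, -0.4, -0.4]
opening: 0.599
```

```bash
python3 plan.py 0.5515 0.425 .16 .577
```

```text
t=32.1 cur [0.5447 0.2812 0.163 ] psi 0.575 q6 -0.25 open 0.60 F [-0.1 -0.4 -0.4]
 -> psi 0.577 q6 0.09  turn [-0.011 -0.002  0.017] shift [-0.117   0.0019  0.0839] rows>= 4
```

Emit:
jog_arm(
  deltas=[
    [[-0.011,0,0.017],[-0.117,0.005,0.084],0.6],
    [[-0.011,0,0.017],[-0.117,0.005,0.084],0.6],
    [[-0.011,0,0.017],[-0.117,0.005,0.084],0.6],
    [[-0.011,0,0.017],[-0.117,0.005,0.084],0.6],
    [[-0.011,0,0.017],[-0.117,0.005,0.084],0.6],
    [[-0.011,0,0.017],[-0.117,0.005,0.084],0.6],
    [[-0.011,0,0.017],[-0.117,0.005,0.084],0.6],
  ],
)

```text
time: 32.67
eef_pos: [0.5513, 0.4242, 0.1559]
tcp_rot: [0.622, -0.338, 0.338, -0.621]
contact_force: [0.2, -0.4, 0.3]
opening: 0.602
```

```bash
python3 wlook.py w25.png |grep -e long -e t; python3 plan.py 0.5515 0.425 .005 .577
```

```text
t 32.7 [0.5513 0.4242 0.1559]
short d 0.0409 centre [0.3961 0.3189] axis 1.895 grip psi 0.324 [103. 254.] [106. 210.]
long d 0.0805 centre [0.5547 0.4265] axis 2.151 grip psi 0.580 [324. 275.] [324. 174.]
t=32.7 cur [0.5516 0.4237 0.1563] psi 0.574 q6 -0.06 open 0.60 F [-0.1 -0.2 -0.8]
 -> psi 0.577 q6 0.08  turn [ 0.001 -0.003  0.001] shift [-0.0012  0.1513  0.0008] rows>= 4
```

View pics/w25.png

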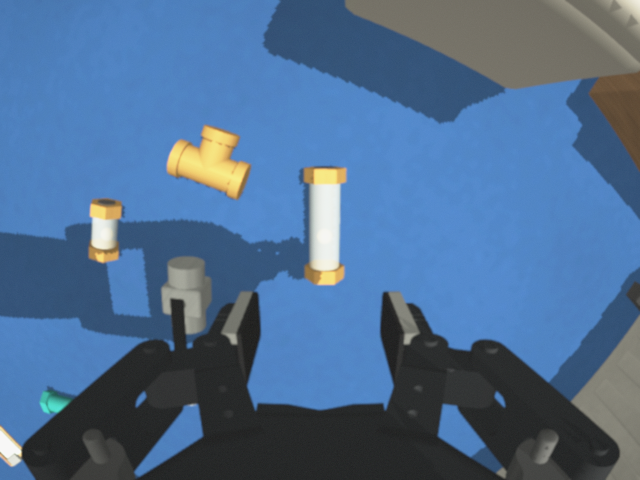

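Emit:
jog_arm(
  deltas=[
    [[0,-0.003,0],[0,0.04,0.003],0.6],
    [[0,-0.003,0],[0,0.08,0.003],0.6],
    [[0,-0.003,0],[0,0.115,0.003],0.6],
    [[0,-0.003,0],[0,0.135,0.003],0.6],
    [[0,-0.003,0],[0,0.147,0.003],0.6],
    [[0,-0.003,0],[0,0.151,0.003],0.6],
    [[0,-0.003,0],[0,0.151,0.003],0.6],
  ],
)

```text
time: 33.3
eef_pos: [0.5543, 0.4242, 0.005]
tcp_rot: [0.622, -0.338, 0.337, -0.621]
contact_force: [0.6, 0.6, 0.2]
opening: 0.599
```

```bash
python3 wlook.py w26.png |grep -e long -e t; python3 plan.py 0.5535 0.426 .005 .577
```

```text
t 33.3 [0.5543 0.4242 0.005 ]
long d 0.0841 centre [0.4951 0.4425] axis 0.425 grip psi -1.146 [322. 219.] [106. 190.]
long d 0.0785 centre [0.5546 0.4268] axis 2.144 grip psi 0.573 [321. 397.] [322. 219.]
t=33.4 cur [0.5552 0.425  0.0067] psi 0.576 q6 -0.07 open 0.60 F [ 0.4  1.  -0.1]
 -> psi 0.577 q6 0.08  turn [-0.001 -0.001  0.001] shift [-0.0017  0.0017 -0.0009] rows>= 1
```

View pics/w26.png

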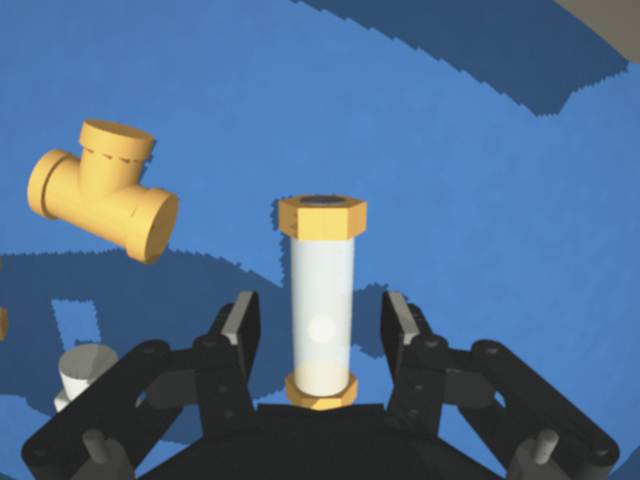

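Emit:
jog_arm(
  deltas=[
    [[0,0,0],[-0.002,0.001,0],0.5],
    [[0,0,0],[-0.002,0.001,0],0.4],
    [[0,0,0],[-0.002,0.001,0],0.34],
    [[0,0,0],[-0.002,0.001,0],0.28],
    [[0,0,0],[-0.002,0.001,0],0.2],
    [[0,0,0],[-0.002,0.001,0],0.2],
    [[0,0,0],[-0.002,0.001,0],0.2],
  ],
  force=20,
)

```text
time: 33.93
eef_pos: [0.5547, 0.4272, 0.0072]
tcp_rot: [-0.621, 0.337, -0.338, 0.622]
contact_force: [-0.9, -0.0, 5.4]
opening: 0.269
```

Emit:
jog_arm(
  deltas=[
    [[0,0,0],[0,-0.02,0],0.2],
    [[0,0,0],[0,-0.05,0],0.2],
    [[0,0,0],[0,-0.09,0],0.2],
    [[0,0,0],[0,-0.12,0],0.2],
    [[0,0,0],[0,-0.15,0],0.2],
  ],
)

```text
time: 34.35
eef_pos: [0.5542, 0.427, 0.1584]
tcp_rot: [-0.621, 0.337, -0.338, 0.622]
contact_force: [-0.0, 0.0, -1.0]
opening: 0.277
```

```bash
python3 drw.py .53 -.219 .16; python3 wlook.py w27.png |head -1
```

```text
t=34.4 cur [0.5542 0.427  0.1584] psi 0.576 q6 -0.06 open 0.28 F [-0.  0. -1.]
 -> psi -0.030 q6 -0.39  turn [-0.003  0.607  0.   ] shift [ 0.5383 -0.0021 -0.3868] rows>= 16
t 34.4 [0.5542 0.427  0.1584]
```

View pics/w27.png

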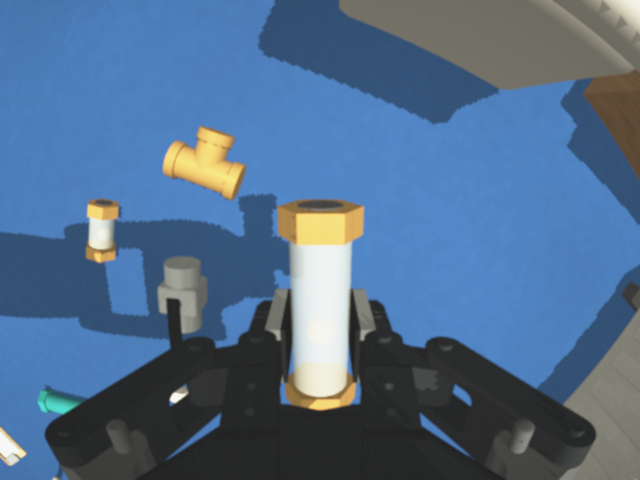

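Emit:
jog_arm(
  deltas=[
    [[0,0.607,0],[0.538,0,-0.387],0.2],
    [[0,0.607,0],[0.538,0,-0.387],0.2],
    [[0,0.607,0],[0.538,0,-0.387],0.2],
    [[0,0.607,0],[0.538,0,-0.387],0.2],
    [[0,0.607,0],[0.538,0,-0.387],0.2],
    [[0,0.607,0],[0.538,0,-0.387],0.2],
    [[0,0.607,0],[0.538,0,-0.387],0.2],
    [[0,0.607,0],[0.538,0,-0.387],0.2],
    [[0,0.607,0],[0.538,0,-0.387],0.2],
    [[0,0.607,0],[0.538,0,-0.387],0.2],
  ],
)

```text
time: 35.23
eef_pos: [0.5356, 0.0091, 0.1593]
tcp_rot: [0.488, -0.506, 0.509, -0.497]
contact_force: [0.4, -0.2, -1.2]
opening: 0.275
```

```bash
python3 drw.py .53 -.219 .15
```

```text
t=35.2 cur [0.5356 0.0091 0.1593] psi -0.030 q6 -0.15 open 0.28 F [ 0.4 -0.2 -1.2]
 -> psi -0.030 q6 -0.40  turn [-0.012  0.    -0.007] shift [ 0.2445  0.0076 -0.0052] rows>= 6
```

Emit:
jog_arm(
  deltas=[
    [[-0.012,0,-0.007],[0.244,0.01,-0.005],0.2],
    [[-0.012,0,-0.007],[0.244,0.01,-0.005],0.2],
    [[-0.012,0,-0.007],[0.244,0.01,-0.005],0.2],
    [[-0.012,0,-0.007],[0.244,0.01,-0.005],0.2],
    [[-0.012,0,-0.007],[0.244,0.01,-0.005],0.2],
    [[-0.012,0,-0.007],[0.244,0.01,-0.005],0.2],
    [[-0.012,0,-0.007],[0.244,0.02,-0.005],0.2],
    [[-0.012,0,-0.007],[0.244,0.05,-0.005],0.2],
    [[-0.012,0,-0.007],[0.244,0.08,-0.005],0.2],
    [[-0.012,0,-0.007],[0.244,0.08,-0.005],0.2],
  ],
)

```text
time: 36.07
eef_pos: [0.5194, -0.2311, 0.0701]
tcp_rot: [-0.493, 0.513, -0.503, 0.491]
contact_force: [-0.6, 1.8, -3.0]
opening: 0.268
```

```bash
python3 drw.py .53 -.219 .024;python3 - <<'E'
from wr import *
c,s=wcam(); cv2.imwrite("pics/w28.png",c["pixels"])
E
```

```text
t=36.1 cur [ 0.5194 -0.2311  0.0701] psi -0.031 q6 -0.57 open 0.27 F [-0.6  1.8 -3. ]
 -> psi -0.030 q6 -0.39  turn [ 0.012 -0.001 -0.007] shift [0.0042 0.046  0.0044] rows>= 2
```

View pics/w28.png

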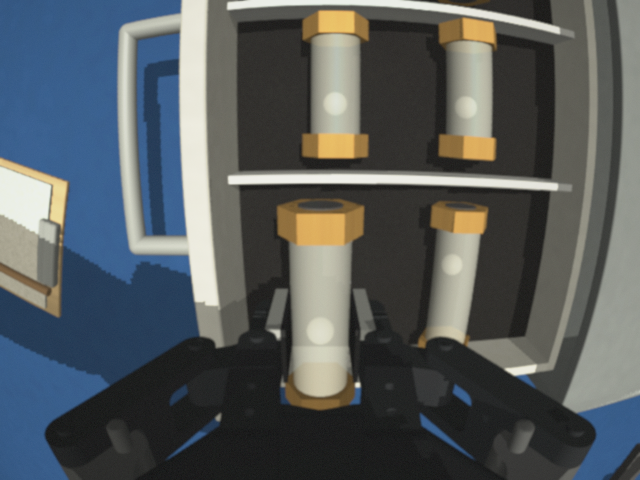

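Aim 2 mm further right to stay clear of the divider, then settle above.

Emit:
jog_arm(
  deltas=[
    [[0.012,0,-0.007],[0.005,0.004,0.004],0.2],
    [[0.012,0,-0.007],[0.005,0.008,0.004],0.2],
    [[0.012,0,-0.007],[0.005,0.018,0.004],0.2],
    [[0.012,0,-0.007],[0.005,0.018,0.004],0.2],
    [[0.012,0,-0.007],[0.005,0.018,0.004],0.2],
  ],
)

```text
time: 36.53
eef_pos: [0.5246, -0.2366, 0.0549]
tcp_rot: [0.492, -0.506, 0.509, -0.493]
contact_force: [-0.3, -0.6, -0.9]
opening: 0.272
```

```bash
python3 drw.py .53 -.219 .024;python3 gcheck.py 200 182; python3 - <<'E'
from wr import *
c,s=wcam(); cv2.imwrite("pics/w29.png",c["pixels"])
E
```

```text
t=36.5 cur [ 0.5246 -0.2366  0.0549] psi -0.030 q6 -0.57 open 0.27 F [-0.3 -0.6 -0.9]
 -> psi -0.030 q6 -0.39  turn [-0.003  0.     0.002] shift [-0.0015  0.0309 -0.0016] rows>= 1
outer end Y -0.1701 tcp Y -0.2205
divider Y -0.1699
```

View pics/w29.png

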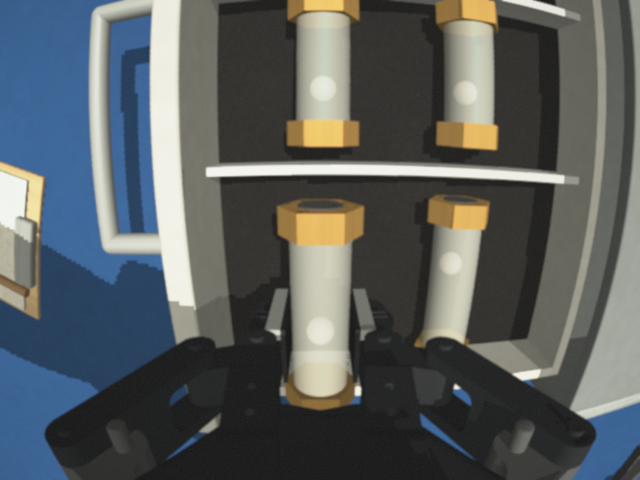

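Emit:
jog_arm(
  deltas=[
    [[0,0,0],[0,0.008,-0.001],0.2],
    [[0,0,0],[0,0.016,-0.001],0.2],
    [[0,0,0],[0,0.022,-0.001],0.2],
    [[0,0,0],[0,0.027,-0.001],0.2],
    [[0,0,0],[0,0.031,-0.001],0.2],
    [[0,0,0],[0,0.032,-0.001],0.2],
    [[0,0,0],[0,0.032,-0.001],0.2],
  ],
)

```text
time: 37.22
eef_pos: [0.5238, -0.2368, 0.0228]
tcp_rot: [0.492, -0.506, 0.509, -0.493]
contact_force: [0.0, -0.8, -1.1]
opening: 0.27
```

Emit:
jog_arm(
  deltas=[
    [[0,0,0],[0,0.001,0],0.2],
    [[0,0,0],[0,0.002,0],0.2],
    [[0,0,0],[0,0.002,0],0.2],
  ],
)

```text
time: 37.47
eef_pos: [0.5241, -0.2369, 0.0212]
tcp_rot: [0.492, -0.506, 0.509, -0.493]
contact_force: [0.9, -1.0, -1.1]
opening: 0.272
```

Emit:
jog_arm(
  deltas=[
    [[0,0,0],[0,0.001,0],0.2],
    [[0,0,0],[0,0.002,0],0.2],
    [[0,0,0],[0,0.002,0],0.2],
  ],
)

```text
time: 37.72
eef_pos: [0.5251, -0.237, 0.0211]
tcp_rot: [0.492, -0.506, 0.509, -0.493]
contact_force: [-1.5, 2.8, 6.9]
opening: 0.268
```

Emit:
jog_arm(
  deltas=[
    [[0,0,0],[0,-0.001,0],0.3],
    [[0,0,0],[0,-0.001,0],0.36],
    [[0,0,0],[0,-0.001,0],0.43],
    [[0,0,0],[0,-0.002,0],0.45],
    [[0,0,0],[0,-0.03,0],0.45],
    [[0,0,0],[0,-0.07,0],0.5],
    [[0,0,0],[0,-0.11,0],0.5],
    [[0,0,0],[0,-0.15,0],0.5],
  ],
)

```text
time: 38.38
eef_pos: [0.5237, -0.2364, 0.1719]
tcp_rot: [0.492, -0.506, 0.509, -0.493]
contact_force: [1.6, -0.3, 0.9]
opening: 0.497
```

```bash
python3 wlook.py w30.png .036; python3 tpairs.py t30.png; python3 plan.py 0.39 0.3175 .16 .35
```

```text
t 38.4 [ 0.5237 -0.2364  0.1719]
medium d 0.0603 centre [ 0.532  -0.1351] axis 1.538 grip psi -0.032 [324. 134.] [324.  55.]
medium d 0.0601 centre [ 0.5991 -0.1355] axis 1.538 grip psi -0.033 [413. 134.] [413.  57.]
long d 0.0770 centre [ 0.563  -0.1813] axis 0.420 grip psi -1.151 [321. 176.] [413. 134.]
long d 0.0736 centre [ 0.5629 -0.1835] axis 2.620 grip psi 1.049 [408. 181.] [324. 134.]
short d 0.0364 centre [ 0.5965 -0.1837] axis 1.479 grip psi -0.092 [408. 181.] [413. 134.]
long d 0.0796 centre [ 0.5266 -0.2367] axis 1.537 grip psi -0.033 [321. 275.] [321. 176.]
long d 0.0799 centre [ 0.5936 -0.2418] axis 1.539 grip psi -0.031 [402. 278.] [408. 181.]
short d 0.0407 centre [ 0.6009 -0.0585] axis 1.528 grip psi -0.043 [321. 219.] [304. 218.]
medium d 0.0605 centre [ 0.6013 -0.1368] axis 1.536 grip psi -0.034 [357. 218.] [332. 217.]
short d 0.0364 centre [ 0.6001 -0.1853] axis 1.561 grip psi -0.010 [372. 218.] [357. 218.]
long d 0.0778 centre [ 0.5657 -0.185 ] axis 2.648 grip psi 1.077 [358. 246.] [372. 218.]
medium d 0.0605 centre [ 0.5324 -0.1364] axis 1.538 grip psi -0.033 [358. 246.] [332. 245.]
short d 0.0398 centre [0.3898 0.3173] axis 1.922 grip psi 0.351 [145. 311.] [162. 305.]
t=38.5 cur [ 0.5285 -0.2395  0.1801] psi -0.030 q6 -0.57 open 0.50 F [ 0.6 -0.7  0.4]
 -> psi 0.350 q6 0.33  turn [-0.016 -0.38   0.014] shift [-0.5527  0.0113 -0.1556] rows>= 14
```

View pics/w30.png

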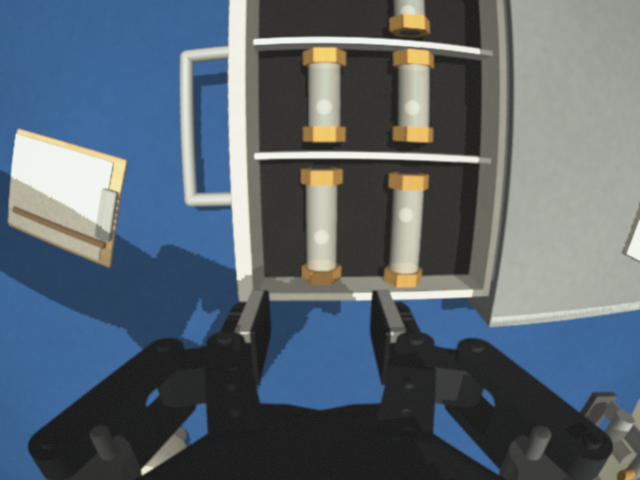

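View pics/t30.png

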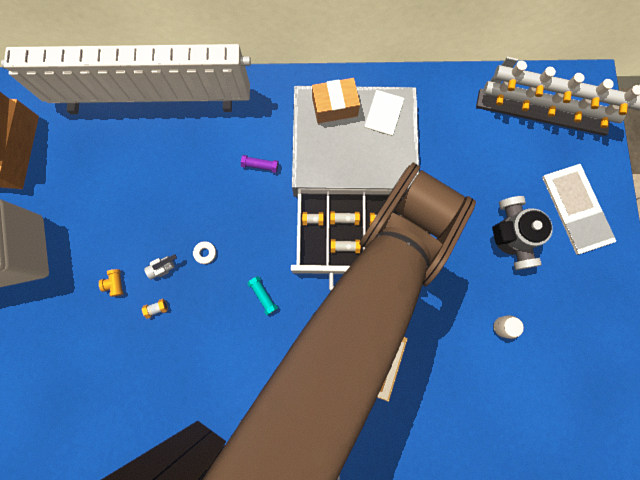

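Five placed; only short F at (154,309) remains.

Emit:
jog_arm(
  deltas=[
    [[0,-0.38,0],[-0.55,0.01,-0.06],0.6],
    [[0,-0.38,0],[-0.55,0.01,-0.06],0.6],
    [[0,-0.38,0],[-0.55,0.01,-0.06],0.6],
    [[0,-0.38,0],[-0.55,0.01,-0.06],0.6],
    [[0,-0.38,0],[-0.55,0.01,-0.06],0.6],
    [[0,-0.38,0],[-0.55,0.01,-0.06],0.6],
    [[0,-0.38,0],[-0.55,0.01,-0.06],0.6],
    [[0,-0.38,0],[-0.55,0.01,-0.06],0.6],
    [[0,-0.38,0],[-0.55,0.01,-0.06],0.6],
    [[0,-0.38,0],[-0.55,0.01,-0.06],0.6],
  ],
)

```text
time: 39.32
eef_pos: [0.4941, 0.1807, 0.1645]
tcp_rot: [-0.579, 0.398, -0.413, 0.58]
contact_force: [1.0, -0.1, -0.4]
opening: 0.601
```

```bash
python3 plan.py 0.392 0.3175 .16 .35
```

```text
t=39.3 cur [0.4941 0.1807 0.1645] psi 0.350 q6 -0.18 open 0.60 F [ 1.  -0.1 -0.4]
 -> psi 0.350 q6 0.34  turn [-0.013 -0.     0.017] shift [-0.1635  0.0011 -0.0491] rows>= 5
```

Emit:
jog_arm(
  deltas=[
    [[-0.013,0,0.017],[-0.163,0,-0.049],0.6],
    [[-0.013,0,0.017],[-0.163,0,-0.049],0.6],
    [[-0.013,0,0.017],[-0.163,0,-0.049],0.6],
    [[-0.013,0,0.017],[-0.163,0,-0.049],0.6],
    [[-0.013,0,0.017],[-0.163,0,-0.049],0.6],
    [[-0.013,0,0.017],[-0.163,0,-0.049],0.6],
    [[-0.013,0,0.017],[-0.163,0,-0.049],0.6],
    [[-0.013,0,0.017],[-0.163,0,-0.049],0.6],
  ],
)

```text
time: 39.98
eef_pos: [0.393, 0.3162, 0.161]
tcp_rot: [0.579, -0.406, 0.406, -0.579]
contact_force: [-0.1, -0.5, -0.6]
opening: 0.6
```

```bash
python3 wlook.py w31.png |grep -e short -e t; python3 plan.py 0.393 0.3175 .006 .35
```

```text
t 40.0 [0.393  0.3162 0.161 ]
short d 0.0399 centre [0.3914 0.3175] axis 1.907 grip psi 0.336 [316. 248.] [317. 198.]
t=40.0 cur [0.3932 0.316  0.1611] psi 0.348 q6 0.13 open 0.60 F [ 0.6  1.3 -0.4]
 -> psi 0.350 q6 0.33  turn [-0.    -0.002  0.   ] shift [-0.0015  0.1551  0.0003] rows>= 4
```

View pics/w31.png

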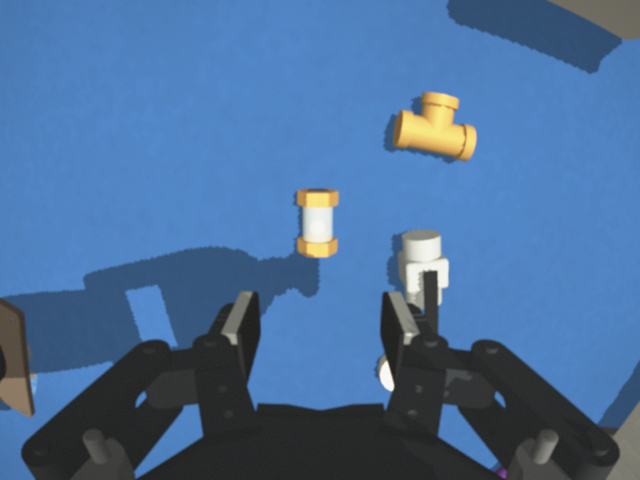

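```bash
python3 - <<'E'
from wr import *
c,s=wcam()
for n,u,v,z in(("valve left edge",401,270,.02),("lever tip",431,330,.04),("lever root",430,272,.045)): 
    w=wworld(c,u,v,z); d=w[:2]-np.array([.392,.3175]); a=.34
    print(n,np.round(w,3),"along jaw %.3f along axis %.3f"%(d@[np.cos(a),np.sin(a)],d@[np.sin(a),-np.cos(a)]))
E
```

```text
valve left edge [0.471 0.303 0.02 ] along jaw 0.070 along axis 0.040
lever tip [0.512 0.268 0.04 ] along jaw 0.096 along axis 0.087
lever root [0.485 0.317 0.045] along jaw 0.087 along axis 0.032
```

The valve edge is 70 mm away along the jaw against about 40 mm for the finger back. Descending.

Emit:
jog_arm(
  deltas=[
    [[0,0,0],[-0.001,0.04,-0.001],0.6],
    [[0,0,0],[-0.001,0.08,-0.001],0.6],
    [[0,0,0],[-0.001,0.115,-0.001],0.6],
    [[0,0,0],[-0.001,0.14,-0.001],0.6],
    [[0,0,0],[-0.001,0.151,-0.001],0.6],
    [[0,0,0],[-0.001,0.155,-0.001],0.6],
    [[0,0,0],[-0.001,0.155,-0.001],0.6],
  ],
)

```text
time: 40.67
eef_pos: [0.3926, 0.316, 0.0059]
tcp_rot: [0.579, -0.407, 0.406, -0.578]
contact_force: [-0.3, -0.3, -0.0]
opening: 0.603
```

```bash
python3 wlook.py w32.png |grep -e short -e t; python3 plan.py 0.392 0.3172 .005 .35
```

```text
t 40.7 [0.3926 0.316  0.0059]
short d 0.0408 centre [0.3917 0.3174] axis 1.909 grip psi 0.338 [315. 363.] [315. 271.]
t=40.7 cur [0.3934 0.3167 0.0071] psi 0.346 q6 0.13 open 0.59 F [0.6 0.3 0.3]
 -> psi 0.350 q6 0.33  turn [-0.002 -0.004 -0.   ] shift [-0.001   0.0021 -0.0011] rows>= 1
```

View pics/w32.png

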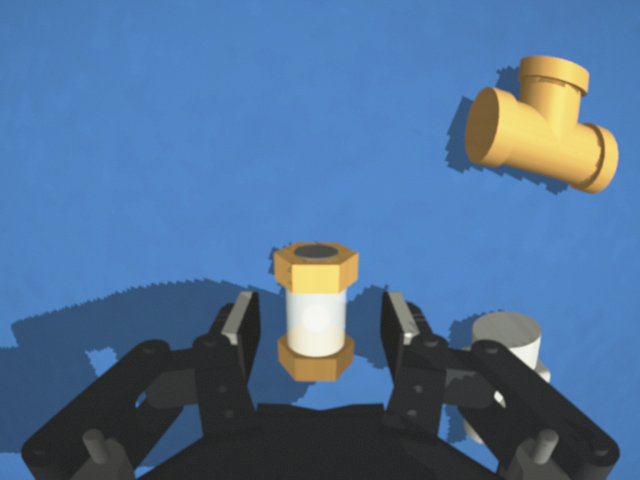

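Emit:
jog_arm(
  deltas=[
    [[0,0,0],[-0.001,0.001,-0.001],0.5],
    [[0,0,0],[-0.001,0.001,-0.001],0.4],
    [[0,0,0],[-0.001,0.001,-0.001],0.34],
    [[0,0,0],[-0.001,0.001,-0.001],0.28],
    [[0,0,0],[-0.001,0.001,-0.001],0.2],
    [[0,0,0],[-0.001,0.001,-0.001],0.2],
    [[0,0,0],[-0.001,0.001,-0.001],0.2],
  ],
  force=20,
)

```text
time: 41.3
eef_pos: [0.3927, 0.3177, 0.0073]
tcp_rot: [-0.578, 0.406, -0.407, 0.58]
contact_force: [-1.5, -1.2, 5.6]
opening: 0.272
```

Emit:
jog_arm(
  deltas=[
    [[0,0,0],[0,-0.02,0],0.2],
    [[0,0,0],[0,-0.05,0],0.2],
    [[0,0,0],[0,-0.09,0],0.2],
    [[0,0,0],[0,-0.12,0],0.2],
    [[0,0,0],[0,-0.15,0],0.2],
  ],
)

```text
time: 41.72
eef_pos: [0.3921, 0.3175, 0.1589]
tcp_rot: [-0.577, 0.406, -0.407, 0.58]
contact_force: [-0.1, 0.7, -1.1]
opening: 0.271
```

```bash
python3 drw.py .53 -.042 .16; python3 wlook.py w33.png |head -1
```

```text
t=41.7 cur [0.3921 0.3175 0.1589] psi 0.347 q6 0.13 open 0.27 F [-0.1  0.7 -1.1]
 -> psi -0.030 q6 -0.08  turn [-0.004  0.377 -0.001] shift [ 0.3996 -0.0013  0.0007] rows>= 10
t 41.7 [0.3921 0.3175 0.1589]
```

View pics/w33.png

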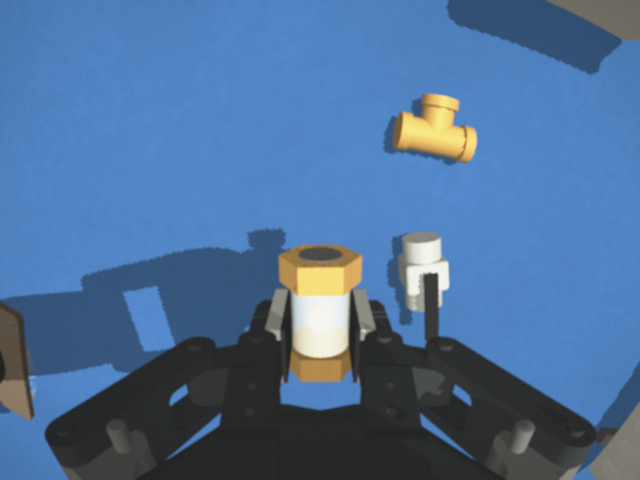

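Emit:
jog_arm(
  deltas=[
    [[0,0.377,0],[0.4,0,0.001],0.2],
    [[0,0.377,0],[0.4,0,0.001],0.2],
    [[0,0.377,0],[0.4,0,0.001],0.2],
    [[0,0.377,0],[0.4,0,0.001],0.2],
    [[0,0.377,0],[0.4,0,0.001],0.2],
    [[0,0.377,0],[0.4,0,0.001],0.2],
    [[0,0.377,0],[0.4,0,0.001],0.2],
    [[0,0.377,0],[0.4,0,0.001],0.2],
    [[0,0.377,0],[0.4,0,0.001],0.2],
    [[0,0.377,0],[0.4,0,0.001],0.2],
  ],
)

```text
time: 42.6
eef_pos: [0.5334, -0.0602, 0.1649]
tcp_rot: [0.487, -0.506, 0.51, -0.497]
contact_force: [0.2, 0.3, -0.8]
opening: 0.271
```

```bash
python3 drw.py .53 -.042 .05
```

```text
t=42.6 cur [ 0.5334 -0.0602  0.1649] psi -0.033 q6 -0.28 open 0.27 F [ 0.2  0.3 -0.8]
 -> psi -0.030 q6 -0.08  turn [-0.015 -0.002 -0.006] shift [-0.0012  0.1148 -0.0066] rows>= 3
```

Emit:
jog_arm(
  deltas=[
    [[-0.015,0,-0.006],[-0.001,0.01,-0.006],0.2],
    [[-0.015,0,-0.006],[-0.001,0.04,-0.006],0.2],
    [[-0.015,0,-0.006],[-0.001,0.075,-0.006],0.2],
    [[-0.015,0,-0.006],[-0.001,0.1,-0.006],0.2],
    [[-0.015,0,-0.006],[-0.001,0.11,-0.006],0.2],
    [[-0.015,0,-0.006],[-0.001,0.11,-0.006],0.2],
    [[-0.015,0,-0.006],[-0.001,0.11,-0.006],0.2],
  ],
)

```text
time: 43.18
eef_pos: [0.5289, -0.0579, 0.0547]
tcp_rot: [-0.492, 0.508, -0.508, 0.492]
contact_force: [0.4, 0.1, -0.9]
opening: 0.269
```

```bash
python3 drw.py .53 -.042 .023; python3 - <<'E'
from wr import *
c,s=wcam(); cv2.imwrite("pics/w34.png",c["pixels"])
E
```

```text
t=43.2 cur [ 0.5289 -0.0579  0.0547] psi -0.032 q6 -0.27 open 0.27 F [ 0.4  0.1 -0.9]
 -> psi -0.030 q6 -0.08  turn [ 0.001 -0.002 -0.   ] shift [ 0.0003  0.0317 -0.0004] rows>= 1
```

View pics/w34.png

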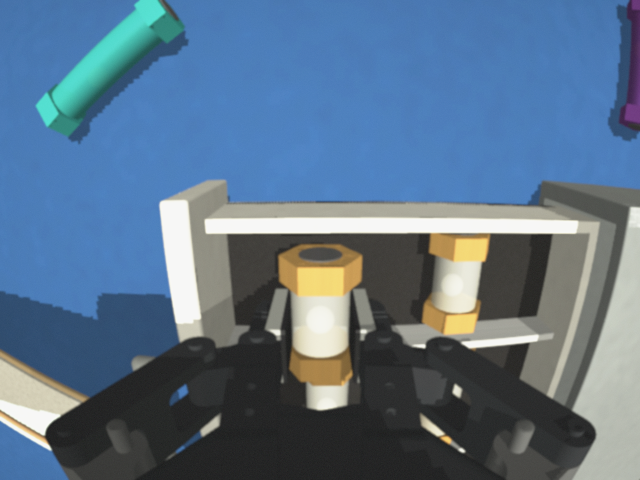

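Emit:
jog_arm(
  deltas=[
    [[0,0,0],[0,0.008,0],0.2],
    [[0,0,0],[0,0.016,0],0.2],
    [[0,0,0],[0,0.022,0],0.2],
    [[0,0,0],[0,0.027,0],0.2],
    [[0,0,0],[0,0.03,0],0.2],
    [[0,0,0],[0,0.031,0],0.2],
    [[0,0,0],[0,0.031,0],0.2],
  ],
)

```text
time: 43.82
eef_pos: [0.5298, -0.0582, 0.0246]
tcp_rot: [0.492, -0.508, 0.508, -0.492]
contact_force: [0.9, -0.0, 0.2]
opening: 0.272
```

Emit:
jog_arm(
  deltas=[
    [[0,0,0],[0,0.001,0],0.2],
    [[0,0,0],[0,0.002,0],0.2],
    [[0,0,0],[0,0.002,0],0.2],
  ],
)

```text
time: 44.07
eef_pos: [0.5298, -0.0583, 0.0226]
tcp_rot: [0.492, -0.508, 0.508, -0.492]
contact_force: [1.2, -0.2, -0.4]
opening: 0.274
```

Emit:
jog_arm(
  deltas=[
    [[0,0,0],[0,0.001,0],0.2],
    [[0,0,0],[0,0.0025,0],0.2],
    [[0,0,0],[0,0.0025,0],0.2],
  ],
)

```text
time: 44.32
eef_pos: [0.5308, -0.0584, 0.0213]
tcp_rot: [0.491, -0.507, 0.509, -0.492]
contact_force: [-1.2, 2.0, 4.4]
opening: 0.268
```

Emit:
jog_arm(
  deltas=[
    [[0,0,0],[0,-0.001,0],0.3],
    [[0,0,0],[0,-0.001,0],0.36],
    [[0,0,0],[0,-0.001,0],0.43],
    [[0,0,0],[0,-0.002,0],0.45],
    [[0,0,0],[0,-0.03,0],0.45],
    [[0,0,0],[0,-0.07,0],0.5],
    [[0,0,0],[0,-0.11,0],0.5],
    [[0,0,0],[0,-0.15,0],0.5],
  ],
)

```text
time: 44.98
eef_pos: [0.5297, -0.0581, 0.1723]
tcp_rot: [0.492, -0.508, 0.508, -0.492]
contact_force: [1.1, -0.8, 0.6]
opening: 0.5
```

```bash
python3 wlook.py w35.png .036; python3 tpairs.py t35.png|tail -1; python3 plan.py 0.37 -0.05 .20 -.03
```

```text
t 45.0 [ 0.5297 -0.0581  0.1723]
long d 0.0773 centre [ 0.5658 -0.0578] axis 2.587 grip psi 1.016 [404. 249.] [321. 201.]
short d 0.0399 centre [ 0.5992 -0.0582] axis 1.545 grip psi -0.026 [404. 249.] [407. 200.]
short d 0.0399 centre [ 0.5324 -0.0574] axis 1.541 grip psi -0.030 [321. 251.] [321. 201.]
long d 0.0783 centre [ 0.5657 -0.0578] axis 0.521 grip psi -1.049 [321. 251.] [407. 200.]
long d 0.0749 centre [ 0.5664 -0.0916] axis 2.750 grip psi 1.179 [405. 281.] [321. 251.]
medium d 0.0602 centre [ 0.5323 -0.1351] axis 1.532 grip psi -0.039 [323. 345.] [324. 283.]
long d 0.0813 centre [ 0.5269 -0.2394] axis 1.535 grip psi -0.036 [405. 247.] [371. 247.]
t=45.1 cur [ 0.5351 -0.0597  0.1799] psi -0.032 q6 -0.27 open 0.50 F [ 0.4 -0.2 -0.8]
 -> psi -0.030 q6 -0.10  turn [-0.018 -0.002  0.005] shift [-0.0043 -0.023  -0.165 ] rows>= 4
```

View pics/w35.png

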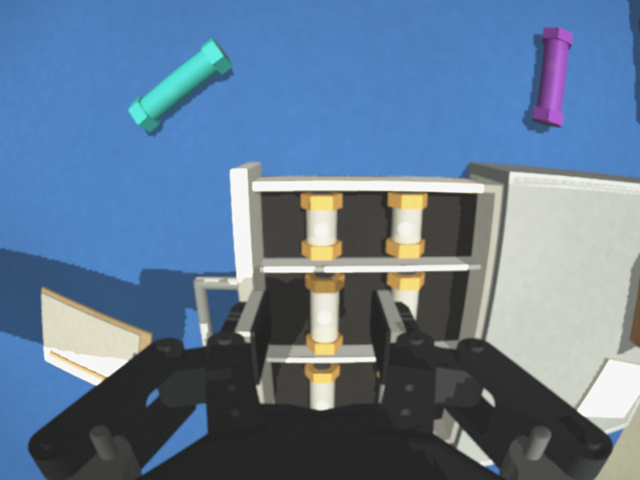

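View pics/t35.png

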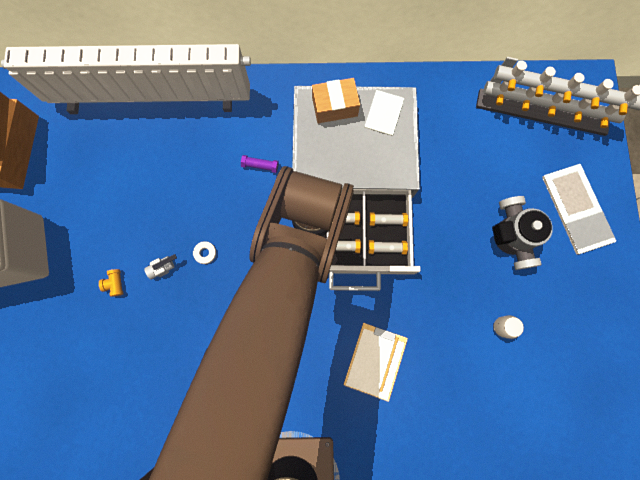

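All six are in, two per row and flat. Next, regrip the handle where I released it and push the drawer shut.

```bash
python3 plan.py 0.420 -0.187 .17 -.03
```

```text
t=45.1 cur [ 0.5351 -0.0597  0.1799] psi -0.032 q6 -0.27 open 0.50 F [ 0.4 -0.2 -0.8]
 -> psi -0.030 q6 -0.39  turn [-0.018 -0.002  0.005] shift [ 0.1309  0.0085 -0.1111] rows>= 5
```

Emit:
jog_arm(
  deltas=[
    [[-0.018,0,0.005],[0.131,0,-0.111],0.36],
    [[-0.018,0,0.005],[0.131,0,-0.111],0.36],
    [[-0.018,0,0.005],[0.131,0,-0.111],0.36],
    [[-0.018,0,0.005],[0.131,0,-0.111],0.36],
    [[-0.018,0,0.005],[0.131,0,-0.111],0.36],
    [[-0.018,0,0.005],[0.131,0,-0.111],0.36],
    [[-0.018,0,0.005],[0.131,0,-0.111],0.36],
  ],
)

```text
time: 45.67
eef_pos: [0.4199, -0.187, 0.1782]
tcp_rot: [-0.491, 0.509, -0.508, 0.492]
contact_force: [1.1, 1.4, -0.0]
opening: 0.36
```

```bash
python3 plan.py 0.420 -0.187 .027 -.03;python3 - <<'E'
from wr import *
c,s=wcam(); cv2.imwrite("pics/w36.png",c["pixels"])
E
```

```text
t=45.7 cur [ 0.4199 -0.187   0.1782] psi -0.033 q6 -0.61 open 0.36 F [ 1.1  1.4 -0. ]
 -> psi -0.030 q6 -0.39  turn [ 0.    -0.003 -0.001] shift [2.000e-04 1.512e-01 1.000e-04] rows>= 4
```

View pics/w36.png

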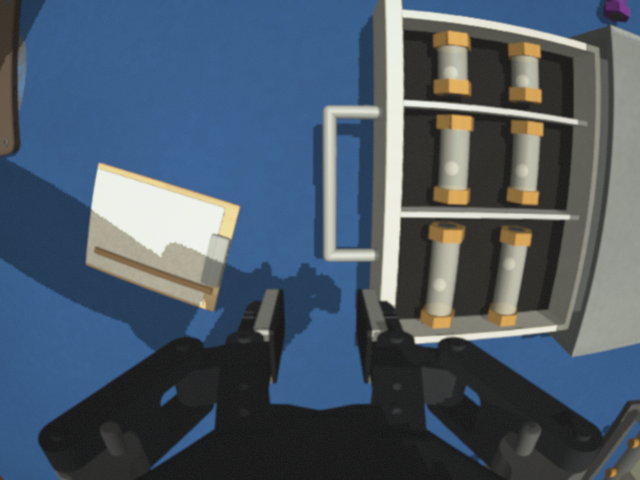

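The wrist view shows six glasses, two per row. The handle (330,180) sits slightly right of centre, so I'll check the offset.

```bash
python3 - <<'E'
from wr import *
c,s=wcam()
a=wworld(c,330,120,.049);b=wworld(c,331,250,.049); print(a,b)
E
python3 tpairs.py t37.png >/dev/null; python3 plan.py .425 -.187 .027 -.03
```

```text
[ 0.43178983 -0.10466418  0.049     ] [ 0.42995438 -0.20288464  0.049     ]
t=45.8 cur [ 0.4206 -0.186   0.1782] psi -0.030 q6 -0.61 open 0.36 F [0.3 0.2 0.4]
 -> psi -0.030 q6 -0.38  turn [ 0.001 -0.    -0.001] shift [0.001  0.1512 0.0045] rows>= 4
```

```bash
python3 - <<'E'
from find import *
c,P,_,_=detect(); H=P[...,2]; psi=-0.0305; ex=np.array([np.cos(psi),np.sin(psi)]); ey=np.array([-np.sin(psi),np.cos(psi)])
X=P[...,:2]@ex; Y=P[...,:2]@ey
m=(H>.055)&(H<.075)&(P[...,0]<.55)&(P[...,0]>.38)&(P[...,1]>-.33)&(P[...,1]<.02)
for y in (-.25,-.1,-.06,-.03,0): 
    k=m&(abs(Y-y)<.01); print(y,k.sum(), np.percentile(X[k],[1,50,99]) if k.sum() else None)
m=(H>.038)&(H<.053)&(X<.45)&(X>.36)&(Y>-.25)&(Y<-.07)
for y in(-.12,-.1,-.09):
    k=m&(abs(Y-y)<.008); print(k.sum(),np.percentile(X[k],[5,50]) if k.sum() else None)
E
```

```text
-0.25 0 None
-0.1 48 [0.47079517 0.47644277 0.48247842]
-0.06 54 [0.47070941 0.47573847 0.48204242]
-0.03 54 [0.4705336  0.47550881 0.48165788]
0 47 [0.47042963 0.47574308 0.48121324]
0 None
28 [0.42905377 0.432526  ]
46 [0.42899042 0.43581917]
```

The drawer has crept in about 6 mm, so the handle is near x=0.427.

Emit:
jog_arm(
  deltas=[
    [[0,0,0],[0,0.03,0.007],0.36],
    [[0,0,0],[0,0.07,0.007],0.36],
    [[0,0,0],[0,0.105,0.007],0.36],
    [[0,0,0],[0,0.13,0.007],0.36],
    [[0,0,0],[0,0.145,0.007],0.36],
    [[0,0,0],[0,0.15,0.007],0.36],
    [[0,0,0],[0,0.15,0.007],0.36],
  ],
)

```text
time: 46.45
eef_pos: [0.427, -0.1846, 0.0267]
tcp_rot: [-0.493, 0.509, -0.505, 0.493]
contact_force: [0.9, -0.7, 0.4]
opening: 0.358
```

Emit:
jog_arm(
  deltas=[
    [[0,0,0],[0,0,0],0.1],
    [[0,0,0],[0,0,0],0.1],
    [[0,0,0],[0,0,0],0],
    [[0,0,0],[0,0,0],0],
    [[0,0,0],[0,0,0],0],
    [[0,0,0],[0,0,0],0],
  ],
  force=40,
)

```text
time: 46.95
eef_pos: [0.4278, -0.1847, 0.0278]
tcp_rot: [-0.493, 0.508, -0.506, 0.493]
contact_force: [0.3, 2.8, 4.1]
opening: 0.1
```

```bash
python3 plan.py .600 -.192 .027 -.03
```

```text
t=47.0 cur [ 0.4278 -0.1847  0.0278] psi -0.029 q6 -0.60 open 0.10 F [0.3 2.8 4.1]
 -> psi -0.030 q6 -0.28  turn [ 0.002  0.001 -0.003] shift [0.0024 0.0005 0.1723] rows>= 5
```

Gripped. Push gently.

Emit:
jog_arm(
  deltas=[
    [[0,0,0],[0,0,0.006],0],
    [[0,0,0],[0,0,0.018],0],
    [[0,0,0],[0,0,0.033],0],
    [[0,0,0],[0,0,0.05],0],
    [[0,0,0],[0,0,0.067],0],
    [[0,0,0],[0,0,0.084],0],
    [[0,0,0],[0,0,0.101],0],
    [[0,0,0],[0,0,0.117],0],
    [[0,0,0],[0,0,0.13],0],
    [[0,0,0],[0,0,0.138],0],
  ],
)

```text
time: 47.78
eef_pos: [0.5671, -0.1886, 0.0278]
tcp_rot: [-0.493, 0.508, -0.506, 0.493]
contact_force: [-2.4, 1.2, 4.9]
opening: 0.098
```

```bash
python3 plan.py .6184 -.1918 .027 -.03
```

```text
t=47.8 cur [ 0.5671 -0.1886  0.0278] psi -0.028 q6 -0.46 open 0.10 F [-2.4  1.2  4.9]
 -> psi -0.030 q6 -0.27  turn [ 0.002  0.002 -0.003] shift [0.0018 0.0007 0.0514] rows>= 2
```

Emit:
jog_arm(
  deltas=[
    [[0,0,0],[0,0,0.008],0],
    [[0,0,0],[0,0,0.017],0],
    [[0,0,0],[0,0,0.026],0],
    [[0,0,0],[0,0,0.034],0],
    [[0,0,0],[0,0,0.04],0],
    [[0,0,0],[0,0,0.044],0],
    [[0,0,0],[0,0,0.047],0],
    [[0,0,0],[0,0,0.047],0],
  ],
)

```text
time: 48.45
eef_pos: [0.6151, -0.19, 0.0279]
tcp_rot: [-0.492, 0.508, -0.507, 0.494]
contact_force: [1.9, 1.4, 0.9]
opening: 0.1
```

Emit:
jog_arm(
  deltas=[
    [[0,0,0],[0,0,0.002],0],
    [[0,0,0],[0,0,0.004],0],
    [[0,0,0],[0,0,0.005],0],
    [[0,0,0],[0,0,0.005],0],
  ],
)

```text
time: 48.78
eef_pos: [0.6182, -0.19, 0.0279]
tcp_rot: [-0.493, 0.509, -0.505, 0.493]
contact_force: [-6.9, 1.7, 7.1]
opening: 0.097
```

Emit:
jog_arm(
  deltas=[
    [[0,0,0],[0,0,0.002],0],
    [[0,0,0],[0,0,0.003],0],
    [[0,0,0],[0,0,0.003],0],
  ],
)

```text
time: 49.03
eef_pos: [0.6181, -0.19, 0.0278]
tcp_rot: [-0.495, 0.511, -0.502, 0.491]
contact_force: [-10.6, 1.3, 9.6]
opening: 0.099
```

```bash
python3 plan.py .6184 -.1918 .027 -.03;python3 - <<'E'
from wr import *
c,s=wcam(); cv2.imwrite("pics/w38.png",c["pixels"])
E
```

```text
t=49.0 cur [ 0.6181 -0.19    0.0278] psi -0.027 q6 -0.43 open 0.10 F [-10.6   1.3   9.6]
 -> psi -0.030 q6 -0.27  turn [ 0.014  0.003 -0.005] shift [0.0018 0.0008 0.0003] rows>= 1
```

View pics/w38.png

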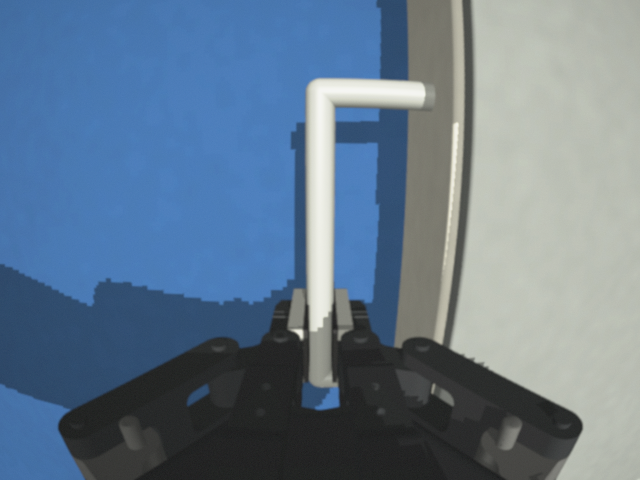

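TCP stopped at 0.200 m of travel with 10 N resistance, so the drawer is shut. I'll relax, release and rise.

Emit:
jog_arm(
  deltas=[
    [[0.005,0,0],[0,0,0.001],0.1],
    [[0.01,0,0],[0,0,0],0.2],
    [[0.014,0,-0.003],[0,0,0],0.34],
    [[0.014,0,-0.003],[0,0,0],0.34],
    [[0.014,0,-0.003],[0,0,0],0.34],
  ],
  force=20,
)

```text
time: 49.5
eef_pos: [0.6103, -0.1902, 0.0267]
tcp_rot: [-0.497, 0.512, -0.5, 0.49]
contact_force: [-28.3, -1.0, 16.2]
opening: 0.333
```

Emit:
jog_arm(
  deltas=[
    [[0,0,0],[0,-0.02,0],0.34],
    [[0,0,0],[0,-0.05,0],0.34],
    [[0,0,0],[0,-0.09,0],0.34],
    [[0,0,0],[0,-0.13,0],0.34],
    [[0,0,0],[0,-0.17,0],0.34],
    [[0,0,0],[0.17,-0.17,-0.07],0.34],
    [[0,0,0],[0.17,-0.17,-0.07],0.34],
    [[0,0,0],[0.17,-0.17,-0.07],0.34],
    [[0,0,0],[0.17,-0.17,-0.07],0.34],
    [[0,0,0],[0.17,-0.17,-0.07],0.34],
  ],
)

```text
time: 50.33
eef_pos: [0.5372, -0.3641, 0.1973]
tcp_rot: [-0.497, 0.512, -0.503, 0.488]
contact_force: [0.8, -1.2, 0.7]
opening: 0.344
```

```bash
python3 - <<'E'
from find import *
print(ctrl.get_state()["eef_pos"])
c,P,_,_=detect(); H=P[...,2]; cv2.imwrite("pics/t39.png",c["pixels"])
psi=-0.0305; ex=np.array([np.cos(psi),np.sin(psi)]); ey=np.array([-np.sin(psi),np.cos(psi)])
X=P[...,:2]@ex; Y=P[...,:2]@ey
m=(H>.038)&(H<.053)&(X<.65)&(X>.58)&(Y>-.20)&(Y<-.09)
print(m.sum(),np.percentile(X[m],[5,50]))
cr=c["pixels"][150:240,270:440]; cv2.imwrite("pics/crop39.png",cv2.resize(cr,None,fx=4,fy=4,interpolation=cv2.INTER_CUBIC))
s=cam("scene"); cr=s["pixels"][140:400,220:480]; cv2.imwrite("pics/crop39s.png",cv2.resize(cr,None,fx=2.2,fy=2.2,interpolation=cv2.INTER_CUBIC))
E
```

```text
[ 0.53721392 -0.36411157  0.19725166]
230 [0.61577618 0.62043858]
```

View pics/t39.png

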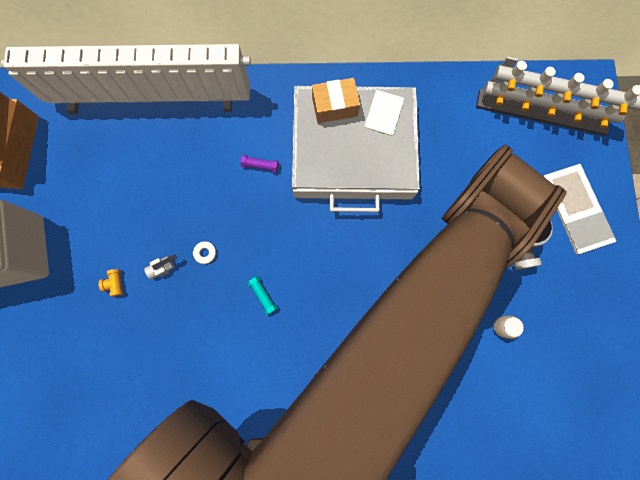

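View pics/crop39s.png

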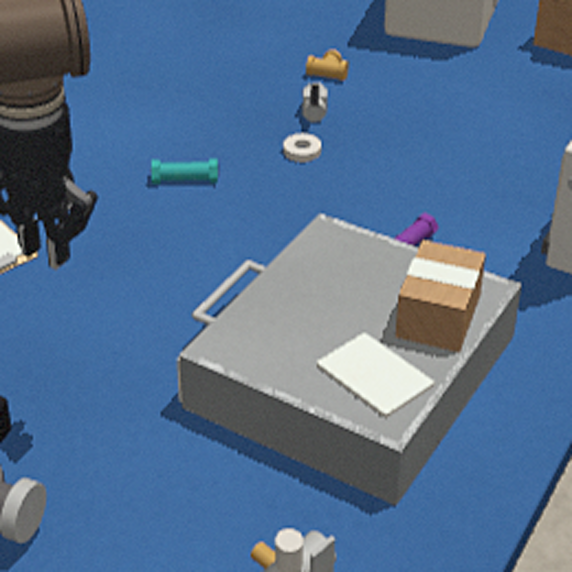

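View pics/crop39.png

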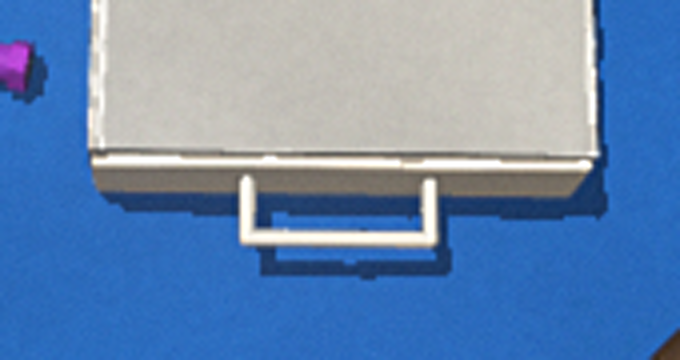

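```bash
python3 - <<'E'
from find import *
psi=-0.0305; ex=np.array([np.cos(psi),np.sin(psi)]); ey=np.array([-np.sin(psi),np.cos(psi)])
c,P,_,_=detect(); H=P[...,2]; X=P[...,:2]@ex; Y=P[...,:2]@ey
for y in(-.26,-.22,-.14,-.06,-.02):
    k=(abs(Y-y)<.015)&(X>.62)&(X<.72)
    f=k&(H>.055)&(H<.072); t=k&(H>.075)
    print(y,"front",f.sum(),np.percentile(X[f],[1,50,99]).round(4),"cab edge",np.percentile(X[t],[0.5,2]).round(4))
for y in(-.12,-.14,-.16,-.18):
    k=(abs(Y-y)<.01)&(X>.59)&(X<.64)&(H>.042)&(H<.053); print("bar",k.sum(),np.percentile(X[k],[2,50,98]).round(4))
E
```

```text
-0.26 front 51 [0.6581 0.6606 0.6654] cab edge [0.6644 0.6652]
-0.22 front 56 [0.6581 0.6601 0.6657] cab edge [0.6642 0.6645]
-0.14 front 52 [0.6575 0.6602 0.6642] cab edge [0.6638 0.6642]
-0.06 front 53 [0.6575 0.6595 0.6649] cab edge [0.6638 0.6644]
-0.02 front 56 [0.6577 0.6601 0.665 ] cab edge [0.6637 0.6643]
bar 40 [0.6156 0.6197 0.6266]
bar 37 [0.6157 0.6197 0.6258]
bar 31 [0.6158 0.6189 0.6234]
bar 33 [0.6157 0.6198 0.6234]
```

Measured against the opening travel, the front and bar sit about 5 mm short of shut, so releasing must have dragged the drawer out. I'll push the bar with closed fingers and retreat straight back.

```bash
python3 drw.py .555 -.141 .19; python3 drw.py .565 -.141 .035
```

```text
t=50.5 cur [ 0.5386 -0.3609  0.1969] psi -0.029 q6 -0.71 open 0.34 F [ 0.1 -0.5  0.2]
 -> psi -0.030 q6 -0.25  turn [ 0.019  0.001 -0.003] shift [-0.2033  0.0075  0.006 ] rows>= 5
t=50.5 cur [ 0.5386 -0.3609  0.1969] psi -0.029 q6 -0.71 open 0.34 F [ 0.1 -0.5  0.2]
 -> psi -0.030 q6 -0.24  turn [ 0.019  0.001 -0.003] shift [-0.2028  0.1623  0.0189] rows>= 7
```

Emit:
jog_arm(
  deltas=[
    [[0.019,0,0],[-0.203,0,0.006],0],
    [[0.019,0,0],[-0.203,0,0.006],0],
    [[0.019,0,0],[-0.203,0,0.006],0],
    [[0.019,0,0],[-0.203,0,0.006],0],
    [[0.019,0,0],[-0.203,0,0.006],0],
    [[0.019,0,0],[-0.203,0,0.006],0],
    [[0.019,0,0],[-0.203,0,0.006],0],
  ],
)

```text
time: 51.07
eef_pos: [0.551, -0.1552, 0.1974]
tcp_rot: [-0.493, 0.507, -0.505, 0.495]
contact_force: [-0.7, -0.0, 0.1]
opening: 0.001
```

```bash
python3 drw.py .565 -.141 .035
```

```text
t=51.1 cur [ 0.551  -0.1552  0.1974] psi -0.024 q6 -0.43 open 0.00 F [-0.7 -0.   0.1]
 -> psi -0.030 q6 -0.25  turn [-0.001  0.006 -0.003] shift [0.0033 0.1624 0.0094] rows>= 4
```

Emit:
jog_arm(
  deltas=[
    [[0,0.006,0],[0.003,0.04,0.005],0],
    [[0,0.006,0],[0.003,0.08,0.005],0],
    [[0,0.006,0],[0.003,0.12,0.005],0],
    [[0,0.006,0],[0.003,0.15,0.005],0],
    [[0,0.006,0],[0.003,0.162,0.005],0],
    [[0,0.006,0],[0.003,0.162,0.005],0],
    [[0,0.006,0],[0.003,0.162,0.005],0],
  ],
)

```text
time: 51.65
eef_pos: [0.5566, -0.1585, 0.0358]
tcp_rot: [-0.491, 0.508, -0.507, 0.493]
contact_force: [0.4, -0.2, 0.7]
opening: -0.002
```

Emit:
jog_arm(
  deltas=[
    [[0,0,0],[0,0,0.01],0],
    [[0,0,0],[0,0,0.02],0],
    [[0,0,0],[0,0,0.03],0],
    [[0,0,0],[0,0,0.03],0],
  ],
)

```text
time: 51.98
eef_pos: [0.5903, -0.1606, 0.0388]
tcp_rot: [0.491, -0.506, 0.509, -0.494]
contact_force: [-0.5, -0.5, 0.1]
opening: -0.001
```

```bash
python3 drw.py .62 -.141 .035; python3 - <<'E'
from wr import *
c,s=wcam(); cv2.imwrite("pics/w40.png",c["pixels"])
E
```

```text
t=52.0 cur [ 0.5903 -0.1606  0.0388] psi -0.030 q6 -0.40 open -0.00 F [-0.5 -0.5  0.1]
 -> psi -0.030 q6 -0.23  turn [-0.007  0.    -0.   ] shift [-0.0015  0.0039  0.0251] rows>= 1
```

View pics/w40.png

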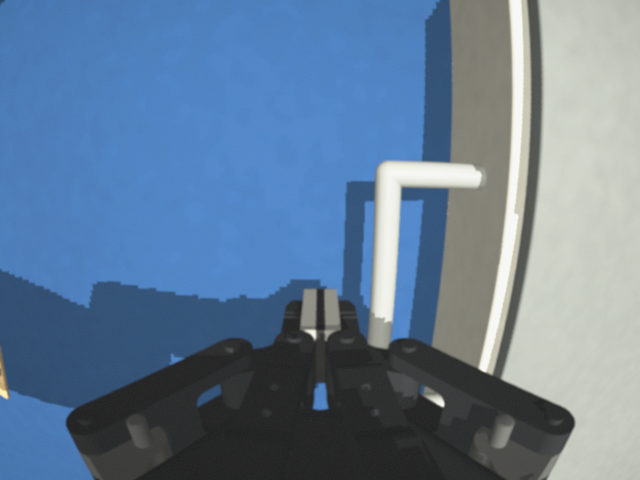

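The front's white top edge shows again, which confirms the small gap. Push on.

Emit:
jog_arm(
  deltas=[
    [[0,0,0],[0,0,0.003],0],
    [[0,0,0],[0,0,0.006],0],
    [[0,0,0],[0,0,0.009],0],
    [[0,0,0],[0,0,0.012],0],
    [[0,0,0],[0,0,0.012],0],
  ],
)

```text
time: 52.45
eef_pos: [0.6012, -0.1606, 0.038]
tcp_rot: [0.491, -0.506, 0.509, -0.494]
contact_force: [0.7, 0.6, -0.3]
opening: 0.0
```

Emit:
jog_arm(
  deltas=[
    [[0,0,0],[0,0,0.003],0],
    [[0,0,0],[0,0,0.005],0],
    [[0,0,0],[0,0,0.005],0],
  ],
)

```text
time: 52.7
eef_pos: [0.6027, -0.1606, 0.0379]
tcp_rot: [-0.494, 0.509, -0.505, 0.492]
contact_force: [-11.3, -0.6, 9.2]
opening: 0.001
```

Emit:
jog_arm(
  deltas=[
    [[0,0,0],[0,0,0.003],0],
    [[0,0,0],[0,0,0.005],0],
    [[0,0,0],[0,0,0.005],0],
  ],
)

```text
time: 52.95
eef_pos: [0.6027, -0.1606, 0.038]
tcp_rot: [-0.498, 0.513, -0.5, 0.489]
contact_force: [-16.7, 0.0, 13.9]
opening: 0.002
```

```bash
python3 - <<'E'
from wr import *
c,s=wcam(); cv2.imwrite("pics/w41.png",c["pixels"]); print(s["eef_pos"],s["contact_force"])
E
```

```text
[ 0.60271761 -0.1605747   0.03798547] [-1.66963543e+01  1.33988759e-02  1.39205972e+01]
```

View pics/w41.png

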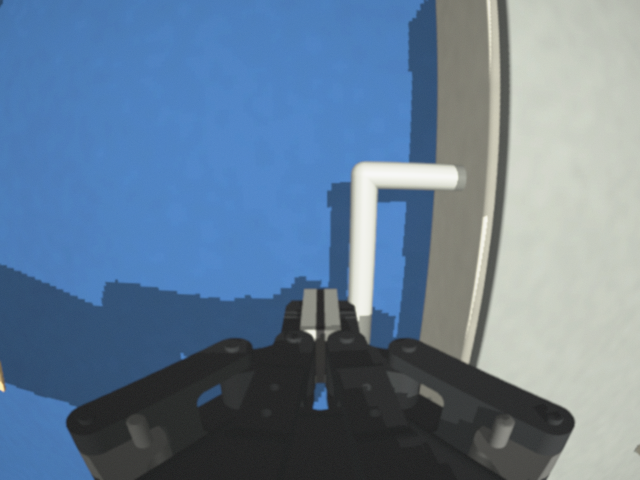

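Blocked at 17 N, so it is shut. Retreat straight back, then up, then re-measure.

Emit:
jog_arm(
  deltas=[
    [[0,0,0],[0,0,-0.005],0],
    [[0.01,0,0],[0,0,-0.02],0],
    [[0.01,0,0],[0,0,-0.05],0],
    [[0.01,0,0],[0,0,-0.08],0],
    [[0.01,0,0],[0,-0.04,-0.08],0],
    [[0.01,0,0],[0,-0.08,-0.08],0],
    [[0.01,0,0],[0,-0.12,-0.08],0],
    [[0.01,0,0],[0,-0.16,-0.08],0],
  ],
)

```text
time: 53.67
eef_pos: [0.5257, -0.1589, 0.201]
tcp_rot: [-0.495, 0.511, -0.503, 0.491]
contact_force: [1.1, -0.7, -0.2]
opening: -0.002
```

Emit:
jog_arm(
  deltas=[
    [[0,0,0],[0.16,0,0],0],
    [[0,0,0],[0.16,0,0],0],
    [[0,0,0],[0.16,0,0],0],
    [[0,0,0],[0.16,0,0],0],
    [[0,0,0],[0.16,0,0],0],
    [[0,0,0],[0.16,0,0],0],
  ],
)

```text
time: 54.17
eef_pos: [0.521, -0.3203, 0.1998]
tcp_rot: [-0.494, 0.512, -0.504, 0.491]
contact_force: [-0.4, -0.4, -0.1]
opening: 0.001
```

```bash
python3 - <<'E'
from find import *
psi=-0.0305; ex=np.array([np.cos(psi),np.sin(psi)]); ey=np.array([-np.sin(psi),np.cos(psi)])
c,P,_,_=detect(); H=P[...,2]; X=P[...,:2]@ex; Y=P[...,:2]@ey
cv2.imwrite("pics/t42.png",c["pixels"])
for y in(-.26,-.22,-.14,-.06,-.02):
    k=(abs(Y-y)<.015)&(X>.62)&(X<.72)
    f=k&(H>.055)&(H<.072); t=k&(H>.075)
    print(y,"front",f.sum(),np.percentile(X[f],[1,50,99]).round(4) if f.sum() else 0,"cab edge",np.percentile(X[t],[0.5,2]).round(4))
for y in(-.12,-.14,-.16,-.18):
    k=(abs(Y-y)<.01)&(X>.59)&(X<.65)&(H>.042)&(H<.053); print("bar",k.sum(),np.percentile(X[k],[2,50,98]).round(4))
cr=c["pixels"][150:240,270:440]; cv2.imwrite("pics/crop42.png",cv2.resize(cr,None,fx=4,fy=4,interpolation=cv2.INTER_CUBIC))
E
```

```text
-0.26 front 34 [0.6613 0.6626 0.6658] cab edge [0.6638 0.6651]
-0.22 front 37 [0.6616 0.6632 0.6662] cab edge [0.6638 0.6647]
-0.14 front 37 [0.6609 0.6625 0.6644] cab edge [0.664  0.6643]
-0.06 front 37 [0.6612 0.662  0.6645] cab edge [0.6641 0.6646]
-0.02 front 39 [0.6611 0.6624 0.6649] cab edge [0.6634 0.6642]
bar 33 [0.6195 0.6224 0.6277]
bar 35 [0.6201 0.6248 0.6281]
bar 34 [0.6189 0.6229 0.6286]
bar 41 [0.6186 0.6228 0.6298]
```

View pics/crop42.png

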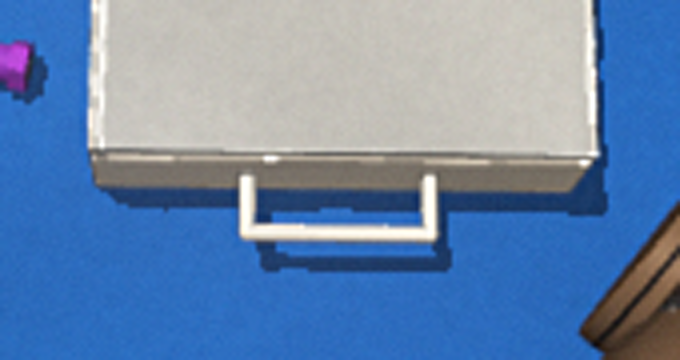

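View pics/t42.png

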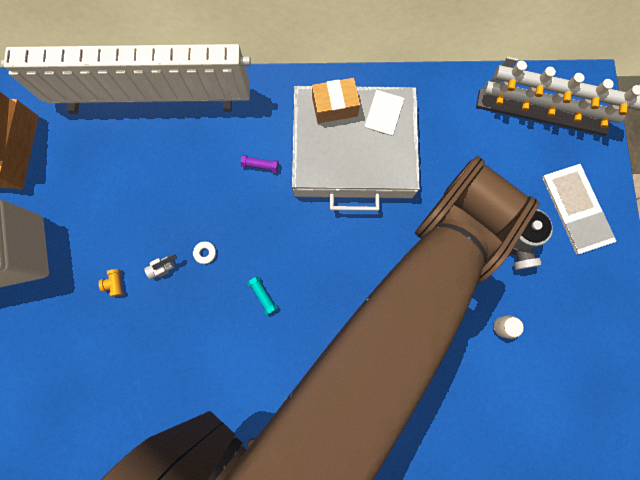

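Front and bar moved in about 3.5 mm and stayed. The counter holds only the bystanders and decoys, all in their original pixels. Handing in.

```bash
python3 -c "
from h import *
print(ctrl.get_state()['time'],ctrl.get_state()['dq'].round(3)); print(ctrl.sign_off())"
```

```text
54.2167 [ 0.031 -0.016  0.021  0.001  0.005 -0.003]
the job is handed in; nothing more can be done
None
```

I put all six loose sight glasses back in the drawer, two per row in the short, medium and long rows, then shut it and handed in at 54 s. The wrist view just before closing showed all six lying flat, one behind another. The last top view showed the bystanders and the purple and turquoise look-alikes where they started.

- **Opening:** the drawer was already about 19 mm open, so I reached its stop sooner than expected. I pulled against it with 85 N in x and about 99 N in total, under the 120 N wrist limit.
- **Front touched on release:** after both handle grips, a finger appears to have pressed on the drawer front as it opened. That likely shifted the open drawer in by about 6 mm the first time; I measured 28 N in x (33 N total) on the second.
- **Closing:** after the first push and release, the top camera showed the drawer about 5 mm short of shut. I pushed the bar again until it stopped moving as the force rose from 11 to 17 N, then backed straight off.
- **Final check on shut:** the camera put the front about 3.5 mm further in after that push, about 2–3 mm short of where I expected it. The blocked push was my main evidence that it is fully shut.

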